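Load the washed capsule-filler kit into the air dryer

ROBOT

A 6-joint arm with a two-finger parallel gripper is mounted at the origin on the work surface. World frame = base frame: x ahead of the robot, y to its left, z up, the work surface at z = 0. Lengths are in m, angles in rad, forces in N, time in s.
With the tool pointing down it reaches from about 0.4 to 0.825 m from the base axis. Payload 7 kg.
Tool frame: the origin (TCP) lies midway between the tips of the shut fingers; the grasp point (between the pads) lies 19 mm behind it; y points along the fingers, z is the direction in which the jaws open and shut, and the axes are right-handed (so a half turn about y gives the same grasp; the last joint's range is limited). The gripper opens to 88 mm and grips with 3 to 60 N. Pads are 19 mm wide; open, the fingers measure 130 mm over their backs; the gripper's body (78 mm by 193 mm) begins 47 mm behind the grasp point.
Start: joints at [1.411, 0.359, 0.012, 0, -1.224, -0.288], TCP at [0.292, 0.608, 0.227] pointing down, gripper open.
Joint ranges: [-3.07, 3.07], [-1.43, 2.12], [-1.02, 1.25], [-3.03, 1.67], [-3.05, -0], [-3.03, 3.03]. Speed limits (rad/s): [2.39, 2.39, 3.01, 3.14, 3.14, 3.14].

INTERFACE

Orientations are given as [roll, pitch, yaw] about the fixed x, y, z axes, in that order (R = Rz(yaw) Ry(pitch) Rx(roll)).
In Python, from station import arm gives the robot as it stands.
- The arm moves only by the tool move_arm, never from a script. Its argument "deltas" is a list of rows, each an object with "dp": the shift along the tool's x, y, z in mm, a list of three; "rotation": the turn, a rotation vector about the tool's x, y, z in degrees, a list of three. A call has 1 to 5 rows; each row shifts and turns the pose as measured when the row begins, along the tool's axes as they then stand; what a row does not reach is not made up. A row lasts 1/12 s, in which the tool goes at most 41.7 mm and 7.16 degrees, less where a joint would pass 70% of its speed; a pose out of reach is approached as far as the arm can. A call is refused whole if a number of a shift passes 41.7 or a number of a turn 7.16, either way. A call with a gripper value outside its range is refused whole. "jaw" is the closure in counts, from 0 (fully open) to 255 (shut), set as the call begins (left out, the last holds). The fingers move at their own pace and stop on an object; "squeeze" is the grip in N (left out, the last holds). Time passes only in rows, so rows that do not move let the fingers close. It gives the time, the measured TCP pose, the force and the opening at its end, in the units of the state.
- arm.get_state(): the state, without advancing time (a new reading comes with each control period).
- arm.grab_frame(name): name is "scene" or "side" or "wrist"; returns a dict with "pixels" (400x640x3 uint8, red, green, blue), "z_map" (400x640 float32, m along the optical axis (not along the pixel's ray), 0 where there is no reading), "fx", "fy", "cx", "cy" (pixels), "cam_to_world" (4x4, takes a point from camera to world coordinates); the wrist camera has in their place "mount" (4x4, takes a point from camera to tool coordinates, whose origin is the TCP and whose axes are the tool frame's). Camera axes: x right, y down, z forward; pixel columns grow to the right and rows downward; lengths in m; the calibration is good to about 2 mm. The wrist camera is an equidistant fisheye: a pixel r from the principal point sees the ray r / f radians off the axis. A picture is of the moment at which its call begins: read the wrist's pose just before it.
- arm.job_done(): hands the job in, once; it reports no verdict.
The state is a dict: "t": time; "q": joint angles; "qd": joint speeds; "joint_efforts": joint torques, N m; "eef_pos": TCP position; "ee_rot": TCP orientation; "force": force on the tool from outside, world axes, zero at the start; "moment": the same for the moment, N m; "width": finger opening in m.
Only numpy, scipy, OpenCV 4.12 (cv2) and the standard library are available. Lean on these libraries where they do the work, as an engineer would, in place of code of your own. Each camera call takes 0.05 s, during which the arm holds its last target.

TASK

First clear the dryer: push the spring lever over to the robot's right, hold it there for a second and let it spring back upright. Then slip every capsule plate, foot first at a slant, into a groove of the dryer (one per bay, any bay) and straighten it so that it stands upright under the keepers, and drape every powder guard over the drying bar, one leg each side. When all are in place, push the lever to the robot's left for a second and let it spring back, leaving the kit in place and everything else on the bench alone.

Things in the scene. Friction and masses are not known exactly. Their poses are not given: they have to be found in the camera images.
- plate1_c (a point): Centre of a loose white capsule plate with a grid of dark holes: 100 mm wide (y), 90 tall (z), 8 thick (x), about 0.09 kg; z points to its plain upper edge (no holes in the top 27 mm). All alike. At first it stands in a channel of the wash-up stand leaning about 20 degrees towards the robot; channels are 26 mm deep, 60 mm apart; it draws out along its own z. May be absent.
- plate2_c (a point): Centre of a loose white capsule plate with a grid of dark holes: 100 mm wide (y), 90 tall (z), 8 thick (x), about 0.09 kg; z points to its plain upper edge (no holes in the top 27 mm). All alike. At first it stands in a channel of the wash-up stand leaning about 20 degrees towards the robot; channels are 26 mm deep, 60 mm apart; it draws out along its own z. May be absent.
- plate3_c (a point): Centre of a loose white capsule plate with a grid of dark holes: 100 mm wide (y), 90 tall (z), 8 thick (x), about 0.09 kg; z points to its plain upper edge (no holes in the top 27 mm). All alike. At first it stands in a channel of the wash-up stand leaning about 20 degrees towards the robot; channels are 26 mm deep, 60 mm apart; it draws out along its own z. May be absent.
- guard1_c (a point): Half-way up a loose powder guard, 0.09 kg: grey inverted-U saddle 80 mm long (x), 44 wide (y), standing on two legs that run its length (5 thick, 75 tall, 34 apart inside). Web 5 mm thick, its underside 24 mm above this point. On the web a white grip ridge along x: 50 long, 12 thick, 22 tall. Overall 102 mm tall, this point 51 above the feet; z up.
- guard2_c (a point): Half-way up a loose powder guard, 0.09 kg: grey inverted-U saddle 80 mm long (x), 44 wide (y), standing on two legs that run its length (5 thick, 75 tall, 34 apart inside). Web 5 mm thick, its underside 24 mm above this point. On the web a white grip ridge along x: 50 long, 12 thick, 22 tall. Overall 102 mm tall, this point 51 above the feet; z up.
- dryer: The fixed dryer: a white plinth 100 x 400 mm with three like bays in a row along its y, 124 mm apart, each with a groove on top. x points away from the robot. A plate let go upright in a groove stands on its foot or leans back up to about 9 degrees against the back posts; one left leaning to -x rests on the front lip, not upright.
- bay1 (a point): Bay 1, at the robot's right: middle of its groove's floor, 40 mm above the table; axes as the dryer's, z up. The groove runs along y: 16 mm wide in x, 10 deep, 110 long between end blocks. Behind it at both ends are aluminium back posts with front faces at x = +15 mm; the middle 80 mm of y is open.
- bay2 (a point): Bay 2, in the middle, like bay 1. From each back post a keeper (8 mm thick) reaches forward to x = -12 mm, its underside 98 mm above the groove floor, so a plate cannot go in from straight above: its foot enters with the top leaning 17 to 25 degrees to -x, foot centre 2 mm to +x of the middle; then it is swung upright under the keepers.
- bay3 (a point): Bay 3, at the robot's left, like bays 1 and 2: middle of its groove's floor.
- bar_mid (a point): Middle of the drying bar: a level steel bar of 14 mm diameter along this frame's x, axis 130 mm above the table, held by an upright post at each end, 236 mm apart (end discs 26 mm across). Room for two guards end to end.
- lever (a joint): Angle of the blower's spring-centred momentary lever: 0 upright, positive leans to +y of its box (robot's left, blow), negative to -y (robot's right, extract), stops at -0.5 and +0.5 rad. Spring 0.6 N m/rad: about 4 N near the top at the stop; it springs back when let go.
- lever_tip (a point): Centre of the black ball (24 mm diameter) on top of the lever's 10 mm steel stick. The lever turns about a horizontal axis along this frame's x, 90 mm below the ball (45 mm above the table). Its grey box is 60 x 60 mm and 50 mm tall. z points along the stick, y is the direction of positive tilt.
- bottle: Bystander, to be left alone: white plastic bottle, 70 mm diameter, 160 mm tall; origin at the centre of its underside.
- beaker: Bystander, to be left alone: white open beaker, 66 mm diameter, 75 mm tall; origin at the centre of its underside.
- cup: Bystander, to be left alone: small grey cup, 52 mm diameter, 50 mm tall; origin at the centre of its underside.
- dish: Bystander, to be left alone: white weighing dish, 80 mm diameter, 22 mm tall; origin at the centre of its underside.
- jar: Bystander, to be left alone: amber jar, 60 mm diameter, 70 mm tall; origin at the centre of its underside.
- spatula: Bystander, to be left alone: thin steel spatula lying flat, 165 mm long, 8 mm wide.

How it is judged:
By the outcome, as a careful person would: the job done as asked, in the order asked, and still so for the second after the job is handed in, with the robot touching nothing.
Of plate1, plate2, plate3 only 2 to 3 are there at a start; the rules pass over those that are not, and their reading is None.
At some moment in a run one of guard1, guard2 may be knocked a few centimetres aside while the robot is not near it.
It also fails if it takes over 210 s, if anything falls off the work surface, if the arm or the gripper's body presses on something with over 40 N, if the wrist force passes 120 N, or if a joint passes its speed limit or range.

## Working session

There is one attempt and no reset: what is moved stays moved. The work goes in short steps, Python scripts to look and compute and a tool call to move; the robot and the scene stay as the last step left them, time stands still between calls to the robot, and variables do not carry over. Pictures are saved under pics/ and viewed, and the job is handed in when it is done.

Besides the shell and the picture viewer there is one more tool, called after "Request:" as name(argument=value, ...), one argument or row to a line, values as JSON. move_arm: Moves the arm, as the interface text tells. Its arguments: {"type":"object","properties":{"deltas":{"type":"array","items":{"type":"object","properties":{"dp":{"type":"array","items":{"type":"number"}},"rotation":{"type":"array","items":{"type":"number"}}}}},"jaw":{"type":"number"},"squeeze":{"type":"number"}},"required":["deltas"]}

```bash
ls; mkdir -p pics; python3 - <<'E'
from station import arm
import cv2,numpy as np
s=arm.get_state();print({k:np.round(v,3).tolist() for k,v in s.items()})
for n in("scene","side"):
    f=arm.grab_frame(n);cv2.imwrite(f"pics/{n}0.png",f["pixels"][:,:,::-1]);np.savez(f"{n}0.npz",**f)
    print(n,f["fx"],f["fy"],f["cx"],f["cy"],np.round(f["cam_to_world"],3).tolist())
E
```

```text
pics
{'t': 0.0, 'q': [1.411, 0.359, 0.011, -0.0, -1.224, -0.288], 'qd': [0.0, 0.001, 0.001, -0.001, 0.0, -0.002], 'joint_efforts': [-0.0, -58.273, 29.305, 6.997, 0.007, -0.0], 'eef_pos': [0.292, 0.608, 0.226], 'ee_rot': [-1.569, 0.0, 2.694], 'force': [0.293, 0.097, -0.299], 'moment': [-0.01, -0.003, -0.023], 'width': 0.087}
scene 438.3290112729672 438.3290112729672 319.7658671434401 199.44927034138908 [[0.067, 0.819, -0.57, 1.372], [0.998, -0.048, 0.048, -0.142], [0.012, -0.572, -0.82, 1.284], [0.0, 0.0, 0.0, 1.0]]
side 398.85048841324374 398.85048841324374 318.30310560369537 201.05025028591425 [[0.764, -0.354, 0.539, -0.043], [-0.644, -0.39, 0.658, -0.789], [-0.023, -0.85, -0.526, 0.704], [0.0, 0.0, 0.0, 1.0]]
```

View pics/scene0.png

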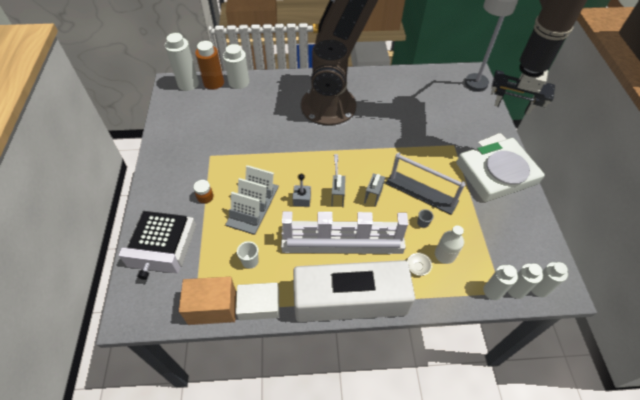

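View pics/side0.png

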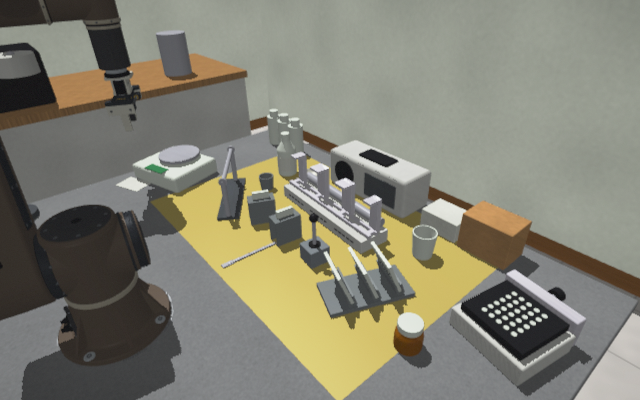

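Scene view: three plates in the wash-up stand at about (255,195), the lever at (301,190), the guards at (338,190) and (374,190), the bar from (395,162) to (462,190), and the dryer at (343,235). Next I'll zoom in and build the cloud.

```bash
cat > h.py <<'E'
import numpy as np,cv2
from scipy.spatial.transform import Rotation as Ro
def cloud(f):
    z=f["z_map"];v,u=np.mgrid[0:z.shape[0],0:z.shape[1]]
    p=np.stack([(u-f["cx"])/f["fx"]*z,(v-f["cy"])/f["fy"]*z,z],-1)
    T=f["cam_to_world"];w=p@T[:3,:3].T+T[:3,3];w[z==0]=np.nan
    return w
def ray(f,u,v,z):
    T=f["cam_to_world"];d=T[:3,:3]@np.array([(u-f["cx"])/f["fx"],(v-f["cy"])/f["fy"],1]);o=T[:3,3]
    return o+d*(z-o[2])/d[2]
def proj(f,P):
    T=np.linalg.inv(f["cam_to_world"]);c=np.asarray(P)@T[:3,:3].T+T[:3,3]
    return np.stack([c[...,0]/c[...,2]*f["fx"]+f["cx"],c[...,1]/c[...,2]*f["fy"]+f["cy"]],-1)
def Rt(rpy): return Ro.from_euler('xyz',rpy).as_matrix()
E
python3 - <<'E'
from h import *
f=dict(np.load("scene0.npz"));g=dict(np.load("side0.npz"))
a=f["pixels"][140:290,180:480,::-1];cv2.imwrite("pics/s0z.png",cv2.resize(a,None,fx=2.66,fy=2.66,interpolation=cv2.INTER_CUBIC))
a=g["pixels"][130:350,200:440,::-1];cv2.imwrite("pics/d0z.png",cv2.resize(a,None,fx=2.7,fy=2.7,interpolation=cv2.INTER_CUBIC))
# top-down height map, merged
res=1000; x0,x1,y0,y1=0.3,0.85,-0.5,0.5
H=np.zeros((550,1000),np.float32)
for k in(f,g):
    w=cloud(k).reshape(-1,3);ok=np.isfinite(w[:,0])&(w[:,2]<0.25)&(w[:,0]>x0)&(w[:,0]<x1)&(w[:,1]>y0)&(w[:,1]<y1);w=w[ok]
    np.maximum.at(H,(np.clip(((x1-w[:,0])*res).astype(int),0,549),np.clip(((y1-w[:,1])*res).astype(int),0,999)),w[:,2])
Hd=cv2.dilate(H,np.ones((3,3)))
im=cv2.applyColorMap(np.clip(Hd/0.18*255,0,255).astype(np.uint8),cv2.COLORMAP_JET)
for i in range(0,1000,100): cv2.line(im,(i,0),(i,549),(255,255,255),1)
for i in range(50,550,100): cv2.line(im,(0,i),(999,i),(255,255,255),1)
cv2.imwrite("pics/top0.png",cv2.resize(im,(800,440)))
E
```

```text
(no output)
```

View pics/s0z.png

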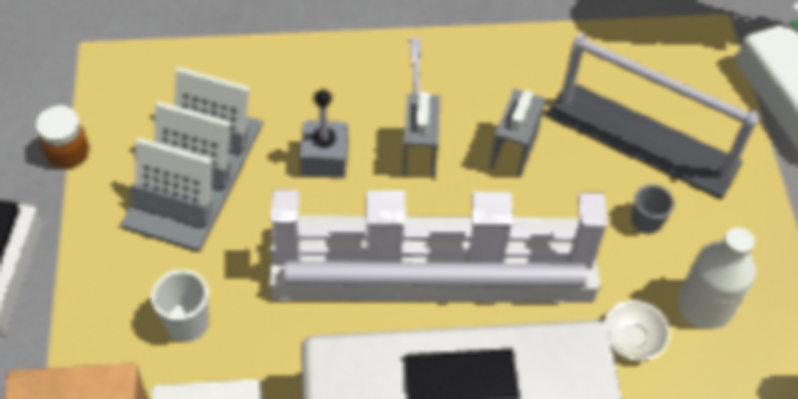

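View pics/d0z.png

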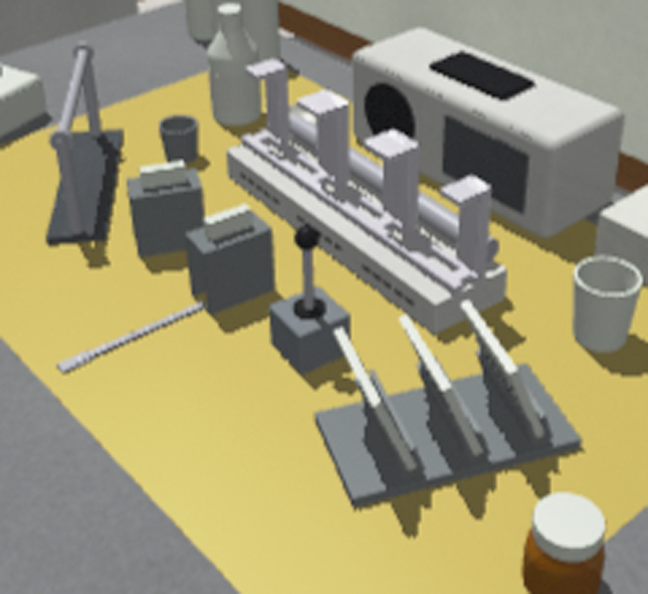

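View pics/top0.png

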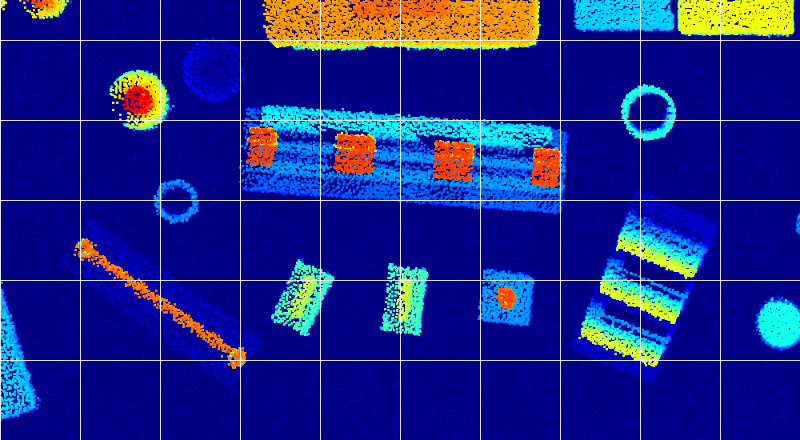

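```bash
cat > fit.py <<'E'
from h import *
f=dict(np.load("scene0.npz"));g=dict(np.load("side0.npz"))
for nm,k in(("scene",f),("side",g)):
    w=cloud(k).reshape(-1,3);w=w[np.isfinite(w[:,0])]
    print("==",nm)
    tb=w[(w[:,0]>.35)&(w[:,0]<.8)&(abs(w[:,1])<.3)&(w[:,2]<.006)];print("table z",np.median(tb[:,2]))
    box=lambda r0,r1,c0,c1,z0,z1:w[(w[:,0]<.85-r0*.00125)&(w[:,0]>.85-r1*.00125)&(w[:,1]<.5-c0*.00125)&(w[:,1]>.5-c1*.00125)&(w[:,2]>z0)&(w[:,2]<z1)]
    for n,b in dict(k1=(110,200,235,285),k2=(110,200,325,385),k3=(110,200,425,485),k4=(110,200,522,575)).items():
        p=box(*b,.135,.16)
        t=p[p[:,2]>np.median(p[:,2])-.004]
        r=cv2.minAreaRect((t[:,:2]*1000).astype(np.float32));print(n,len(t),np.round(t.mean(0),4),np.round(r[0],1),np.round(r[1],1),round(r[2],1))
    for n,b in dict(g1=(250,340,265,340),g2=(255,345,375,435)).items():
        for z0,z1 in((.07,.088),(.096,.11)):
            p=box(*b,z0,z1)
            if len(p)>5:
                r=cv2.minAreaRect((p[:,:2]*1000).astype(np.float32));print(n,z0,len(p),np.round(p.mean(0),4),np.round(r[0],1),np.round(r[1],1),round(r[2],1))
    p=box(235,375,70,250,.12,.16);r=cv2.minAreaRect((p[:,:2]*1000).astype(np.float32));print("bar",np.round(p.mean(0),4),np.round(r[0],1),np.round(r[1],1),round(r[2],1))
    d=cv2.fitLine((p[:,:2]*1000).astype(np.float32),cv2.DIST_L2,0,.1,.1).ravel();print(d,p[:,2].max(),np.percentile(p[:,2],50))
    p=box(260,335,470,545,.12,.16);print("ball",len(p),p.mean(0),p.min(0),p.max(0))
    p=box(260,335,470,545,.045,.055);r=cv2.minAreaRect((p[:,:2]*1000).astype(np.float32));print("box",np.round(r[0],1),np.round(r[1],1),round(r[2],1))
    for n,b in dict(p1=(200,280,610,712),p2=(247,327,592,690),p3=(295,370,570,668)).items():
        p=box(*b,.03,.12)
        c=p.mean(0)
        # ransac plane
        rng=np.random.default_rng(0);best=None
        for _ in range(300):
            q=p[rng.choice(len(p),3,False)];nn=np.cross(q[1]-q[0],q[2]-q[0]);L=np.linalg.norm(nn)
            if L<1e-5:continue
            nn/=L;i=abs((p-q[0])@nn)<.002
            if best is None or i.sum()>best.sum():best=i
        q=p[best];c=q.mean(0);nn=np.linalg.svd(q-c)[2][2];nn*=np.sign(nn[2]) 
        print(n,len(p),best.sum(),"c",np.round(c,4),"n",np.round(nn,3),"lean",round(np.degrees(np.arcsin(nn[2])),1),"yaw",round(np.degrees(np.arctan2(nn[1],nn[0])),1),"zmax",np.round(np.percentile(p[:,2],[50,98,100]),4))
E
python3 fit.py
```

```text
== scene
table z -0.00048215654644712114
k1 116 [0.6671 0.1735 0.1461] [666.9 174.2] [28.9 44.1] 85.0
k2 171 [0.6576 0.0583 0.1459] [657.4  58.6] [43.5 47.1] 88.4
k3 165 [ 0.6492 -0.0644  0.1459] [649.1 -64.4] [40.4 45.5] 85.7
k4 115 [ 0.6424 -0.1811  0.1453] [ 641.4 -181. ] [28. 45.] 88.5
g1 0.07 200 [0.4834 0.1229 0.0801] [478.2 124.3] [44.1 84. ] 64.6
g1 0.096 51 [0.4813 0.123  0.1019] [479.4 123.5] [12.1 53.8] 64.5
g2 0.07 198 [ 0.4817 -0.0041  0.0797] [476.6  -3.9] [41.8 82.8] 84.4
g2 0.096 48 [ 0.477  -0.0033  0.1029] [477.3  -3.2] [10.5 49.6] 85.0
bar [0.4753 0.3033 0.1343] [471.4 301. ] [250.5  25.7] 55.2
[  0.5793306   0.8150926 475.32437   303.28268  ] 0.14593761835759889 0.13487222030251433
ball 41 [ 0.48266659 -0.13078417  0.14081689] [ 0.47355443 -0.14293708  0.12003142] [ 0.48981153 -0.11971173  0.14878566]
box [ 478.9 -130.9] [59.2 62.9] 82.0
p1 723 331 c [ 0.5425 -0.3235  0.0712] n [ 0.829 -0.349  0.436] lean 25.9 yaw -22.8 zmax [0.0658 0.108  0.1106]
p2 809 243 c [ 0.4821 -0.3005  0.0808] n [ 0.856 -0.349  0.38 ] lean 22.4 yaw -22.2 zmax [0.0809 0.1083 0.1111]
p3 627
[... 603 characters left out ...]
68 [ 0.4743 -0.0064  0.1008] [474.9  -5.2] [14.9 49.4] 80.2
bar [0.4615 0.2849 0.1346] [467.9 297.2] [248.3  24.7] 54.2
[  0.5839569   0.8117846 461.48746   284.945    ] 0.14468539329558183 0.13545369213229974
ball 75 [ 0.47384484 -0.13693325  0.13839144] [ 0.46528429 -0.14454367  0.12064478] [ 0.48764812 -0.1252806   0.14835729]
box [ 476.9 -132.7] [62.2 59.8] 83.8
p1 469 236 c [ 0.5311 -0.3277  0.0715] n [ 0.887 -0.37   0.277] lean 16.1 yaw -22.7 zmax [0.064  0.1084 0.1096]
p2 678 192 c [ 0.4747 -0.3077  0.0729] n [ 0.89  -0.355  0.288] lean 16.7 yaw -21.7 zmax [0.0711 0.1086 0.1096]
p3 502 147 c [ 0.439  -0.2832  0.1067] n [0.021 0.017 1.   ] lean 88.4 yaw 39.6 zmax [0.0757 0.1087 0.1097]
```

```bash
python3 - <<'E'
from h import *
yaw=np.radians(-4.15);c=np.array([.653,-.0045]);ex=np.array([np.cos(yaw),np.sin(yaw)]);ey=np.array([-ex[1],ex[0]])
for nm in("scene","side"):
    f=dict(np.load(nm+"0.npz"));w=cloud(f).reshape(-1,3);w=w[np.isfinite(w[:,0])]
    l=np.c_[(w[:,:2]-c)@ex,(w[:,:2]-c)@ey,w[:,2]]*1000
    l=l[(abs(l[:,0])<90)&(abs(l[:,1])<215)&(l[:,2]>4)&(l[:,2]<160)]
    print(nm)
    for y0 in(178,62,-62,-178):
        q=l[abs(l[:,1]-y0)<8];a=q[(q[:,2]>65)&(q[:,2]<130)];k=q[q[:,2]>140]
        print(y0,"post x",len(a),np.round(np.percentile(a[:,0],[5,25,50,75]),1) if len(a) else '',"keeper x",np.round(np.percentile(k[:,0],[0,2,98,100]),1))
    # profile in the bays
    for y0 in(124,0,-124):
        q=l[abs(l[:,1]-y0)<35]
        print(y0,[(int(b),round(float(np.median(q[abs(q[:,0]-b)<1][:,2])),1)) for b in range(-60,70,3) if (abs(q[:,0]-b)<1).sum()>3])
    q=l[(l[:,2]>25)&(l[:,2]<60)]; print("y ext",np.percentile(q[:,1],[0.1,1,99,99.9]),"x",np.percentile(q[:,0],[.5,2,98]))
    q=l[l[:,2]>140]; 
    for y0 in(178,62,-62,-178):
        k=q[abs(q[:,1]-y0)<32];print("kp y",np.round(np.percentile(k[:,1],[1,99]),1))
E
```

```text
scene
178 post x 66 [18.6 20.5 21.5 23.4] keeper x [-21.  -18.3  22.2  22.9]
62 post x 79 [18.6 19.7 21.4 32.8] keeper x [-21.8 -21.2  21.5  23.3]
-62 post x 76 [18.7 20.3 21.1 31.4] keeper x [-21.5 -20.8  20.9  22.2]
-178 post x 68 [18.6 20.2 21.1 22.8] keeper x [-21.1 -20.3  21.8  23.6]
124 [(-54, 37.2), (-51, 40.3), (-48, 39.8), (-45, 38.5), (-42, 37.3), (-39, 41.4), (-33, 45.5), (-30, 49.8), (-27, 48.6), (-24, 48.4), (-21, 51.1), (-18, 44.3), (-15, 42.9), (-12, 40.8), (-9, 40.5), (0, 49.7), (3, 47.2), (6, 44.6), (9, 38.4), (12, 42.6), (27, 63.9), (30, 69.1), (33, 68.3), (36, 67.6), (39, 67.2), (42, 68.8), (45, 28.4), (48, 42.4), (51, 59.1)]
0 [(-51, 39.1), (-48, 37.4), (-45, 41.2), (-42, 40.6), (-39, 38.8), (-36, 42.8), (-30, 47.9), (-27, 51.1), (-24, 50.7), (-21, 49.0), (-18, 46.5), (-15, 41.0), (-12, 39.6), (-9, 43.0), (-3, 47.6), (0, 51.7), (3, 44.1), (6, 44.1), (9, 41.9), (12, 41.0), (30, 66.6), (33, 68.3), (36, 70.3), (39, 67.9), (42, 62.2), (45, 26.4), (48, 46.4), (51, 57.2), (54, 4.4)]
-124 [(-54, 37.3), (-51, 40.9), (-48, 40.1), (-45, 38.9), (-42, 39.0), (-39, 39.4), (-36
[... 1157 characters left out ...]
-21, 49.4), (-18, 49.7), (-6, 40.0), (-3, 43.4), (0, 46.7), (3, 50.0), (6, 48.8), (18, 40.2), (21, 40.6), (24, 56.2), (27, 60.2), (30, 64.9), (33, 67.1), (36, 69.6), (42, 67.9)]
-124 [(-54, 20.7), (-51, 27.6), (-48, 40.1), (-45, 40.0), (-42, 40.3), (-39, 40.0), (-36, 39.8), (-33, 40.3), (-30, 46.7), (-27, 50.1), (-24, 50.0), (-21, 50.5), (-18, 50.0), (-6, 40.4), (-3, 42.4), (0, 45.9), (3, 51.0), (6, 49.7), (18, 40.6), (21, 40.8), (24, 55.8), (27, 52.5), (30, 66.3), (33, 66.2), (36, 67.9), (39, 68.5), (42, 68.5)]
y ext [-202.26614063 -200.99579367  191.81556843  200.69792885] x [-55.11835097 -54.43443984  34.13057669]
kp y [160.9 193. ]
kp y [38.2 82.5]
kp y [-86.8 -39.8]
kp y [-194.5 -163. ]
```

```bash
python3 - <<'E'
from station import arm
from h import *
f=arm.grab_frame("wrist");cv2.imwrite("pics/w0.png",f["pixels"][:,:,::-1]);print(f["fx"],f["fy"],f["cx"],f["cy"],np.round(f["mount"],3).tolist())
np.savez("wrist0.npz",**f)
E
```

```text
309.70691628693146 309.70691628693146 315.70323684349404 204.11177114222855 [[0.001, 0.958, 0.285, -0.078], [0.0, -0.285, 0.958, -0.158], [1.0, -0.001, -0.0, -0.0], [0.0, 0.0, 0.0, 1.0]]
```

View pics/w0.png

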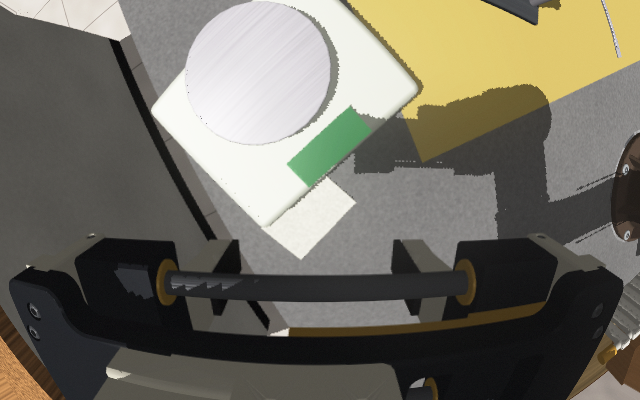

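```bash
python3 - <<'E'
from h import *
yaw=np.radians(-22.5);ex=np.array([np.cos(yaw),np.sin(yaw)]);ey=np.array([-ex[1],ex[0]])
R={}
for nm in("scene","side"):
    f=dict(np.load(nm+"0.npz"));w=cloud(f).reshape(-1,3);w=w[np.isfinite(w[:,0])]
    w=w[(w[:,0]>.35)&(w[:,0]<.62)&(w[:,1]<-.21)&(w[:,1]>-.39)&(w[:,2]>.08)&(w[:,2]<.125)]
    print(nm)
    lx=w[:,:2]@ex*1000
    t=w[:,2]>.103
    h,e=np.histogram(lx[t],bins=range(400,700,4));print([(int(a),int(b)) for a,b in zip(e,h) if b>0])
    for n in range(3):
        pass
    # cluster
    m=np.sort(lx[t]);cl=np.split(m,np.where(np.diff(m)>12)[0]+1)
    for k in cl:
        if len(k)<10:continue
        q=w[t&(lx>=k[0])&(lx<=k[-1])]
        d=cv2.fitLine((q[:,:2]*1000).astype(np.float32),cv2.DIST_HUBER,0,.1,.1).ravel()
        ly=q[:,:2]@ey*1000
        # visible face line at lower level: lean
        print("yaw",round(np.degrees(np.arctan2(d[1],d[0]))%180-90,1),"lx",np.round(np.percentile(k,[2,50,98]),1),"ly",np.round(np.percentile(ly,[1,99]),1),"z",round(q[:,2].max(),4),np.round(np.percentile(q[:,2],80),4))
E
```

```text
scene
[(480, 3), (484, 11), (488, 26), (492, 14), (496, 3), (540, 3), (544, 22), (548, 24), (552, 14), (600, 2), (604, 23), (608, 28), (612, 13)]
yaw -21.8 lx [482.8 490.3 496.2] ly [-138.3  -45.7] z 0.1101 0.1081
yaw -23.4 lx [543.7 549.3 554.3] ly [-142.7  -44.8] z 0.1111 0.1075
yaw -23.0 lx [603.5 609.5 614.7] ly [-140.5  -43.8] z 0.1106 0.1082
side
[(480, 4), (484, 63), (488, 48), (492, 1), (540, 7), (544, 59), (548, 49), (600, 6), (604, 62), (608, 47)]
yaw -22.7 lx [483.6 487.4 491.5] ly [-143.6  -45. ] z 0.1097 0.1075
yaw -22.9 lx [543.6 547.2 551.4] ly [-144.7  -46.5] z 0.1095 0.1077
yaw -22.5 lx [603.6 607.2 611.3] ly [-144.   -44.7] z 0.1096 0.1078
```

```bash
cat >> h.py <<'E'
def plan(gp,gR,step=36,deg=6.5,frac=None):
    """print rows from the measured pose to the goal (straight line), first 5 per call"""
    from station import arm
    s=arm.get_state();p=np.array(s["eef_pos"]);R=Rt(s["ee_rot"])
    d=(np.array(gp)-p)*1000;rv=Ro.from_matrix(R.T@gR).as_rotvec(degrees=True)
    n=max(1,int(np.ceil(max(np.linalg.norm(d)/step,np.linalg.norm(rv)/deg))))
    if frac:n=max(n,frac)
    print(f"t={s['t']:.1f} p={np.round(p*1000,1)} w={s['width']*1000:.1f} F={np.round(s['force'],1)} | d={np.round(d,1)} rv={np.round(rv,1)} n={n}")
    Rk=R
    for k in range(n):
        print('{"dp":%s,"rotation":%s},'%(np.round(Rk.T@d/n,1).tolist(),np.round(rv/n,1).tolist()))
        Rk=Rk@Ro.from_rotvec(rv/n,degrees=True).as_matrix()
def toolR(yaw,lean):
    """tool for a plate of this yaw (deg) with its top leaning 'lean' deg to -x"""
    P=(Ro.from_euler('z',yaw,degrees=True)*Ro.from_euler('y',-lean,degrees=True)).as_matrix()
    return np.c_[P[:,1],-P[:,2],-P[:,0]]
E
python3 -c "
from h import *
plan([.477,-.085,.2],toolR(-7,0))"
```

```text
t=0.1 p=[292.1 608.1 225.8] w=87.8 F=[-0.1  0.6  0.9] | d=[ 184.9 -693.1  -25.8] rv=[-0.1 71.3 -0.1] n=20
{"dp":[-23.3, 1.3, 27.2],"rotation":[-0.0, 3.6, -0.0]},
{"dp":[-25.0, 1.3, 25.7],"rotation":[-0.0, 3.6, -0.0]},
{"dp":[-26.5, 1.3, 24.1],"rotation":[-0.0, 3.6, -0.0]},
{"dp":[-28.0, 1.3, 22.4],"rotation":[-0.0, 3.6, -0.0]},
{"dp":[-29.3, 1.3, 20.6],"rotation":[-0.0, 3.6, -0.0]},
{"dp":[-30.6, 1.3, 18.8],"rotation":[-0.0, 3.6, -0.0]},
{"dp":[-31.7, 1.3, 16.8],"rotation":[-0.0, 3.6, -0.0]},
{"dp":[-32.7, 1.3, 14.8],"rotation":[-0.0, 3.6, -0.0]},
{"dp":[-33.5, 1.3, 12.8],"rotation":[-0.0, 3.6, -0.0]},
{"dp":[-34.2, 1.3, 10.7],"rotation":[-0.0, 3.6, -0.0]},
{"dp":[-34.8, 1.3, 8.5],"rotation":[-0.0, 3.6, -0.0]},
{"dp":[-35.3, 1.3, 6.3],"rotation":[-0.0, 3.6, -0.0]},
{"dp":[-35.6, 1.3, 4.1],"rotation":[-0.0, 3.6, -0.0]},
{"dp":[-35.8, 1.3, 1.9],"rotation":[-0.0, 3.6, -0.0]},
{"dp":[-35.9, 1.3, -0.3],"rotation":[-0.0, 3.6, -0.0]},
{"dp":[-35.8, 1.3, -2.6],"rotation":[-0.0, 3.6, -0.0]},
{"dp":[-35.5, 1.3, -4.8],"rotation":[-0.0, 3.6, -0.0]},
{"dp":[-35.2, 1.3, -7.0],"rotation":[-0.0, 3.6, -0.0]},
{"dp":[-34.7, 1.3, -9.2],"rotation":[-0.0, 3.6, -0.0]},
{"dp":[-34.0, 1.3, -11.3],"rotation":[-0.0, 3.6, -0.0]},
```

Request:
move_arm(
  deltas=[
    {"dp": [-23,0,27],"rotation": [0,3.6,0]},
    {"dp": [-25,0,26],"rotation": [0,3.6,0]},
    {"dp": [-26,0,24],"rotation": [0,3.6,0]},
    {"dp": [-28,0,22],"rotation": [0,3.6,0]},
    {"dp": [-29,0,21],"rotation": [0,3.6,0]},
  ],
  jaw=255,
  squeeze=10,
)

```text
t: 0.57
eef_pos: [0.3358, 0.4342, 0.221]
ee_rot: [-1.565, 0.003, 2.374]
force: [0.2, -0.2, 0.2]
width: 0.0597
```

Request:
move_arm(
  deltas=[
    {"dp": [-31,0,19],"rotation": [0,3.6,0]},
    {"dp": [-32,0,17],"rotation": [0,3.6,0]},
    {"dp": [-33,0,15],"rotation": [0,3.6,0]},
    {"dp": [-33,0,13],"rotation": [0,3.6,0]},
    {"dp": [-34,0,11],"rotation": [0,3.6,0]},
  ],
)

```text
t: 0.98
eef_pos: [0.3785, 0.2497, 0.2212]
ee_rot: [-1.565, 0.006, 2.045]
force: [0.4, -0.2, 0.5]
width: 0.0268
```

Request:
move_arm(
  deltas=[
    {"dp": [-35,0,9],"rotation": [0,3.6,0]},
    {"dp": [-35,0,6],"rotation": [0,3.6,0]},
    {"dp": [-36,0,4],"rotation": [0,3.6,0]},
    {"dp": [-36,0,2],"rotation": [0,3.6,0]},
    {"dp": [-36,0,0],"rotation": [0,3.6,0]},
  ],
)

```text
t: 1.4
eef_pos: [0.4177, 0.0653, 0.223]
ee_rot: [-1.569, 0.006, 1.717]
force: [0.8, -0.4, -0.3]
width: 0.0006
```

```bash
python3 -c "
from h import *
plan([.477,-.085,.19],toolR(-7,0))"
```

```text
t=1.4 p=[417.7  65.3 223. ] w=0.6 F=[ 0.8 -0.4 -0.3] | d=[  59.3 -150.3  -33. ] rv=[-0.1 15.4 -0.3] n=5
{"dp":[-31.4, 6.8, -7.4],"rotation":[-0.0, 3.1, -0.1]},
{"dp":[-31.0, 6.7, -9.0],"rotation":[-0.0, 3.1, -0.1]},
{"dp":[-30.5, 6.7, -10.7],"rotation":[-0.0, 3.1, -0.1]},
{"dp":[-29.9, 6.7, -12.3],"rotation":[-0.0, 3.1, -0.1]},
{"dp":[-29.2, 6.6, -13.9],"rotation":[-0.0, 3.1, -0.1]},
```

Request:
move_arm(
  deltas=[
    {"dp": [-31,6,-7],"rotation": [0,3.1,0]},
    {"dp": [-31,6,-9],"rotation": [0,3.1,0]},
    {"dp": [-30,6,-11],"rotation": [0,3.1,0]},
    {"dp": [-30,6,-12],"rotation": [0,3.1,0]},
    {"dp": [-29,6,-14],"rotation": [0,3.1,0]},
  ],
)

```text
t: 1.82
eef_pos: [0.4761, -0.0936, 0.1954]
ee_rot: [-1.576, 0.002, 1.432]
force: [-0.2, 0.7, 0.1]
width: 0.0004
```

```bash
python3 - <<'E'
from h import *
from station import arm
f=arm.grab_frame("side");cv2.imwrite("pics/d1.png",cv2.resize(f["pixels"][150:310,220:420,::-1],None,fx=3,fy=3))
plan([.477,-.090,.116],toolR(-7,0))
E
```

```text
t=1.9 p=[477.  -97.3 193.9] w=0.5 F=[ 3.  -3.7  0.3] | d=[  0.    7.3 -77.9] rv=[ 0.2 -1.3 -0.2] n=3
{"dp":[2.5, 25.9, 0.4],"rotation":[0.1, -0.4, -0.1]},
{"dp":[2.5, 25.9, 0.4],"rotation":[0.1, -0.4, -0.1]},
{"dp":[2.4, 25.9, 0.3],"rotation":[0.1, -0.4, -0.1]},
```

View pics/d1.png

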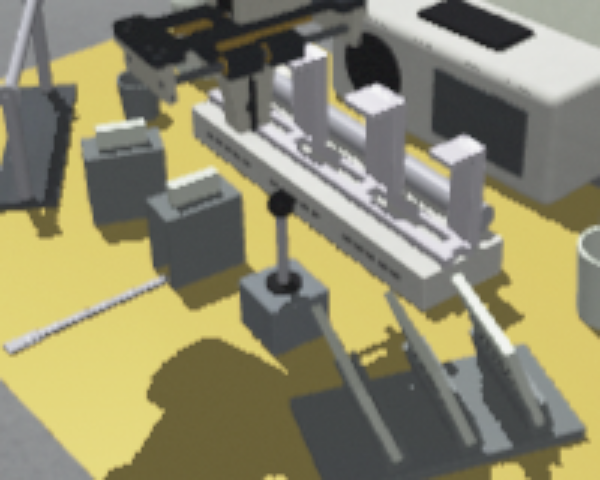

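The closed fingers hang at crop (245,95), up and left of the ball at (282,204), with nothing below them. I'll go down and push.

Request:
move_arm(
  deltas=[
    {"dp": [4,26,0],"rotation": [0,-0.5,0]},
    {"dp": [3,26,0],"rotation": [0,-0.5,0]},
    {"dp": [0,25,0],"rotation": [0,0,0]},
    {"dp": [-10,0,0]},
    {"dp": [-8,0,0]},
  ],
)

```text
$.deltas[3]: bad value
```

Request:
move_arm(
  deltas=[
    {"dp": [-8,0,0]},
    {"dp": [-8,0,0]},
    {"dp": [-8,0,0]},
  ],
)

```text
$.deltas[0]: bad value
```

Request:
move_arm(
  deltas=[
    {"dp": [4,26,0],"rotation": [0,-0.5,0]},
    {"dp": [3,26,0],"rotation": [0,-0.5,0]},
    {"dp": [0,25,0],"rotation": [0,0,0]},
    {"dp": [-10,0,0],"rotation": [0,0,0]},
    {"dp": [-8,0,0],"rotation": [0,0,0]},
  ],
)

```text
t: 2.28
eef_pos: [0.4767, -0.1135, 0.114]
ee_rot: [-1.575, 0.004, 1.436]
force: [0.4, 0.9, 0.9]
width: 0.0005
```

Request:
move_arm(
  deltas=[
    {"dp": [-8,0,0],"rotation": [0,0,0]},
    {"dp": [-8,0,0],"rotation": [0,0,0]},
    {"dp": [-8,0,0],"rotation": [0,0,0]},
  ],
)

```text
t: 2.53
eef_pos: [0.4741, -0.1391, 0.1161]
ee_rot: [-1.576, 0.004, 1.437]
force: [0.4, 1.9, -1.8]
width: 0.0002
```

Request:
move_arm(
  deltas=[
    {"dp": [-6,0,0],"rotation": [0,0,0]},
    {"dp": [-4,0,0],"rotation": [0,0,0]},
    {"dp": [-2,0,0],"rotation": [0,0,0]},
    {"dp": [0,0,0],"rotation": [0,0,0]},
  ],
)

```text
t: 2.87
eef_pos: [0.4737, -0.1529, 0.1185]
ee_rot: [-1.582, 0.0, 1.434]
force: [1.2, 3.6, -3.1]
width: 0.0006
```

Request:
move_arm(
  deltas=[
    {"dp": [-3,1,0],"rotation": [0,0,0]},
    {"dp": [-2,1,0],"rotation": [0,0,0]},
    {"dp": [0,0,0],"rotation": [0,0,0]},
  ],
)

```text
t: 3.12
eef_pos: [0.4746, -0.153, 0.1184]
ee_rot: [-1.586, -0.007, 1.433]
force: [-1.6, 3.1, -0.5]
width: 0.0003
```

```bash
python3 - <<'E'
from h import *
from station import arm
f=arm.grab_frame("scene");cv2.imwrite("pics/s2.png",cv2.resize(f["pixels"][150:230,250:350,::-1],None,fx=6,fy=6))
print(arm.get_state()["force"])
E
```

```text
[ 0.5417805   4.07684667 -1.16395101]
```

View pics/s2.png

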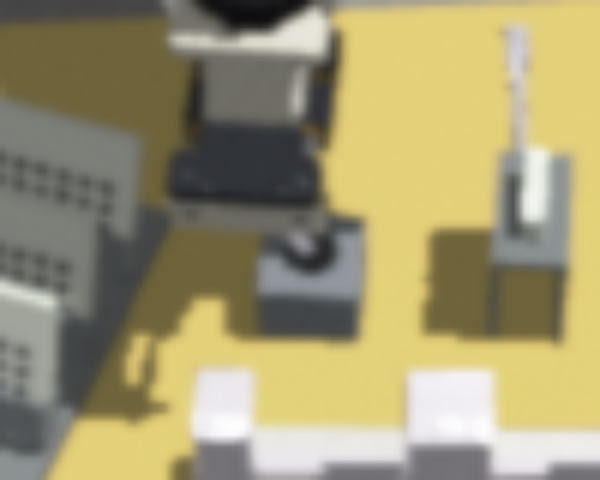

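The gripper hides the ball, but the stick's base at (308,250) shows it leaning to the robot's right. I'll press a little further to confirm the stop.

Request:
move_arm(
  deltas=[
    {"dp": [-5,0,0],"rotation": [0,0,0]},
    {"dp": [-3,0,0],"rotation": [0,0,0]},
    {"dp": [0,0,0],"rotation": [0,0,0]},
    {"dp": [0,0,0],"rotation": [0,0,0]},
  ],
)

```text
t: 3.5
eef_pos: [0.475, -0.1517, 0.1189]
ee_rot: [-1.589, -0.02, 1.434]
force: [-0.1, 3.3, 0.3]
width: 0.0006
```

Request:
move_arm(
  deltas=[
    {"dp": [-6,0,0],"rotation": [0,0,0]},
    {"dp": [-6,0,0],"rotation": [0,0,0]},
    {"dp": [-6,0,0],"rotation": [0,0,0]},
  ],
)

```text
t: 3.75
eef_pos: [0.475, -0.1551, 0.1189]
ee_rot: [-1.593, -0.042, 1.432]
force: [-4.5, 49.2, 14.7]
width: 0.0006
```

Request:
move_arm(
  deltas=[
    {"dp": [0,0,0],"rotation": [0,0,0]},
    {"dp": [-1,0,0],"rotation": [0,0,0]},
    {"dp": [-1,0,0],"rotation": [0,0,0]},
    {"dp": [-1,0,0],"rotation": [0,0,0]},
    {"dp": [-1,0,0],"rotation": [0,0,0]},
  ],
)

```text
t: 4.17
eef_pos: [0.4752, -0.1537, 0.1199]
ee_rot: [-1.595, -0.049, 1.435]
force: [0.8, 11.3, -0.4]
width: 0.0005
```

Request:
move_arm(
  deltas=[
    {"dp": [-1,0,0],"rotation": [0,0,0]},
    {"dp": [-1,0,0],"rotation": [0,0,0]},
    {"dp": [-1,0,0],"rotation": [0,0,0]},
    {"dp": [-1,0,0],"rotation": [0,0,0]},
    {"dp": [-1,0,0],"rotation": [0,0,0]},
  ],
)

```text
t: 4.58
eef_pos: [0.4753, -0.1538, 0.1199]
ee_rot: [-1.596, -0.058, 1.432]
force: [-1.6, 12.4, 2.1]
width: 0.0001
```

Request:
move_arm(
  deltas=[
    {"dp": [-1,0,0],"rotation": [0,0,0]},
    {"dp": [-1,0,0],"rotation": [0,0,0]},
    {"dp": [-1,0,0],"rotation": [0,0,0]},
    {"dp": [-1,0,0],"rotation": [0,0,0]},
    {"dp": [-1,0,0],"rotation": [0,0,0]},
  ],
)

```text
t: 5.0
eef_pos: [0.4754, -0.1537, 0.12]
ee_rot: [-1.597, -0.067, 1.43]
force: [-0.2, 14.2, 2.8]
width: 0.0004
```

Request:
move_arm(
  deltas=[
    {"dp": [5,0,0],"rotation": [0,0,0]},
    {"dp": [8,0,0],"rotation": [0,0,0]},
    {"dp": [14,0,0],"rotation": [0,0,0]},
    {"dp": [20,0,0],"rotation": [0,0,0]},
    {"dp": [20,0,0],"rotation": [0,0,0]},
  ],
)

```text
t: 5.42
eef_pos: [0.485, -0.0902, 0.1253]
ee_rot: [-1.597, -0.062, 1.425]
force: [-0.1, -0.0, 0.5]
width: 0.0003
```

Request:
move_arm(
  deltas=[
    {"dp": [0,-30,0],"rotation": [0,0,0]},
    {"dp": [0,-40,0],"rotation": [0,0,0]},
    {"dp": [0,-35,0],"rotation": [0,0,0]},
  ],
)

```text
t: 5.67
eef_pos: [0.4771, -0.0948, 0.2263]
ee_rot: [-1.583, -0.055, 1.426]
force: [1.4, 1.2, -0.7]
width: 0.0006
```

```bash
python3 - <<'E'
from h import *
from station import arm
f=arm.grab_frame("side");cv2.imwrite("pics/d2.png",cv2.resize(f["pixels"][150:310,220:420,::-1],None,fx=3,fy=3))
w=cloud(f).reshape(-1,3)
p=w[(abs(w[:,0]-.475)<.05)&(abs(w[:,1]+.135)<.06)&(w[:,2]>.125)&(w[:,2]<.155)];print(len(p),p.mean(0),p.max(0))
yaw=-22.7
Pz=-toolR(yaw,20)[:,1]
for nm,t in dict(A=(.4151,-.2732,.108),B=(.4705,-.2961,.108),C=(.5259,-.3191,.108)).items():
    t=np.array(t);print(nm,np.round(t-.029*Pz,4),"pre",np.round(t+.02*Pz,4))
plan(np.array([.4151,-.2732,.108])+.06*Pz,toolR(yaw,20))
E
```

```text
70 [ 0.47351502 -0.13729563  0.13981245] [ 0.48517861 -0.12469763  0.14852403]
A [ 0.4243 -0.277   0.0807] pre [ 0.4088 -0.2706  0.1268]
B [ 0.4797 -0.2999  0.0807] pre [ 0.4642 -0.2935  0.1268]
C [ 0.5351 -0.3229  0.0807] pre [ 0.5196 -0.3165  0.1268]
t=5.7 p=[480.5 -95.7 233.7] w=0.5 F=[ 3.8 -0.8  8.7] | d=[ -84.3 -169.6  -69.3] rv=[-19.   13.7   5.8] n=6
{"dp":[-30.6, 9.7, 10.1],"rotation":[-3.2, 2.3, 1.0]},
{"dp":[-30.8, 9.6, 9.4],"rotation":[-3.2, 2.3, 1.0]},
{"dp":[-31.0, 9.7, 8.7],"rotation":[-3.2, 2.3, 1.0]},
{"dp":[-31.2, 9.7, 8.0],"rotation":[-3.2, 2.3, 1.0]},
{"dp":[-31.3, 9.8, 7.3],"rotation":[-3.2, 2.3, 1.0]},
{"dp":[-31.4, 10.0, 6.6],"rotation":[-3.2, 2.3, 1.0]},
```

View pics/d2.png

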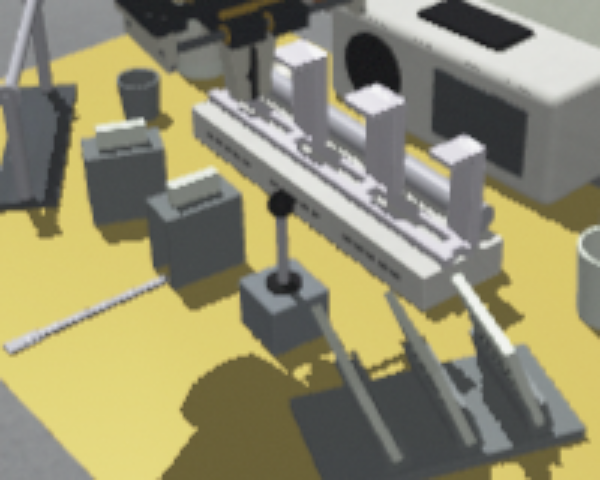

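The lever is upright again, with its ball at crop (282,204) as before. Next is plate A.

Request:
move_arm(
  deltas=[
    {"dp": [-31,10,10],"rotation": [-3.2,2.3,1]},
    {"dp": [-31,10,9],"rotation": [-3.2,2.3,1]},
    {"dp": [-31,10,9],"rotation": [-3.2,2.3,1]},
    {"dp": [-31,10,8],"rotation": [-3.2,2.3,1]},
    {"dp": [-31,10,7],"rotation": [-3.2,2.3,1]},
  ],
  jaw=139,
)

```text
t: 6.13
eef_pos: [0.4199, -0.2409, 0.1829]
ee_rot: [-1.897, -0.001, 1.216]
force: [0.5, -1.2, 0.5]
width: 0.0285
```

```bash
python3 - <<'E'
from h import *
Pz=-toolR(-22.7,20)[:,1]
plan(np.array([.4151,-.2732,.108])+.03*Pz,toolR(-22.7,20))
E
```

```text
t=6.1 p=[ 419.9 -240.9  182.9] w=28.5 F=[ 0.5 -1.2  0.5] | d=[-14.3 -28.3 -46.7] rv=[-1.3  2.2  0.9] n=2
{"dp":[-15.8, 21.5, 9.2],"rotation":[-0.7, 1.1, 0.4]},
{"dp":[-15.8, 21.5, 9.1],"rotation":[-0.7, 1.1, 0.4]},
```

Request:
move_arm(
  deltas=[
    {"dp": [-16,14,9],"rotation": [-0.7,1.1,0.4]},
    {"dp": [-14,16,8],"rotation": [-0.6,1.1,0.4]},
    {"dp": [0,0,0],"rotation": [0,0,0]},
  ],
)

```text
t: 6.38
eef_pos: [0.3952, -0.2702, 0.1459]
ee_rot: [-1.922, 0.001, 1.168]
force: [-2.0, 0.4, -0.9]
width: 0.0394
```

```bash
python3 - <<'E'
from h import *
from station import arm
f=arm.grab_frame("wrist");cv2.imwrite("pics/w3.png",f["pixels"][:,:,::-1])
plan(np.array([.4243,-.2770,.0807]),toolR(-22.7,20))
E
```

```text
t=6.4 p=[ 396.9 -270.1  147.7] w=39.7 F=[ 0.5 -0.7  0.7] | d=[ 27.4  -6.9 -67. ] rv=[ 0.2 -0.2 -0.1] n=3
{"dp":[1.5, 24.2, -1.0],"rotation":[0.1, -0.1, -0.0]},
{"dp":[1.4, 24.2, -1.0],"rotation":[0.1, -0.1, -0.0]},
{"dp":[1.4, 24.2, -1.1],"rotation":[0.1, -0.1, -0.0]},
```

View pics/w3.png

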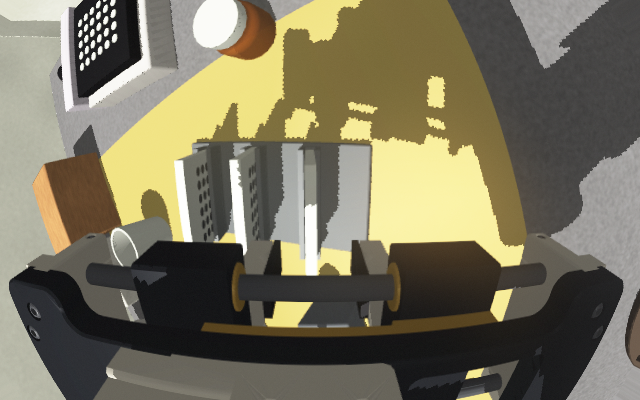

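The wrist view shows plate A at u≈311, centred between the fingers (u 262 and 372), with plate B at u≈237 clear of the left finger. I'll descend and grip.

Request:
move_arm(
  deltas=[
    {"dp": [1.5,24,-1],"rotation": [0,0,0]},
    {"dp": [1.5,24,-1],"rotation": [0,0,0]},
    {"dp": [1.5,24,-1],"rotation": [0,0,0]},
    {"dp": [0,0,0],"rotation": [0,0,0]},
  ],
)

```text
t: 6.77
eef_pos: [0.4335, -0.2769, 0.0867]
ee_rot: [-1.936, 0.0, 1.176]
force: [-1.6, 0.2, -0.0]
width: 0.0396
```

Request:
move_arm(
  deltas=[
    {"dp": [0,0,0],"rotation": [0,0,0]},
    {"dp": [0,0,0],"rotation": [0,0,0]},
    {"dp": [0,0,0],"rotation": [0,0,0]},
    {"dp": [0,0,0],"rotation": [0,0,0]},
    {"dp": [0,0,0],"rotation": [0,0,0]},
  ],
  jaw=255,
  squeeze=25,
)

```text
t: 7.18
eef_pos: [0.4317, -0.2773, 0.0887]
ee_rot: [-1.932, 0.005, 1.175]
force: [-8.0, 13.3, -7.6]
width: 0.0123
```

```bash
python3 - <<'E'
from h import *
from station import arm
plan(np.array([.4243,-.2770,.0807]),toolR(-22.7,20))
E
```

```text
t=7.2 p=[ 431.7 -277.3   88.7] w=12.3 F=[-8.  13.3 -7.6] | d=[-7.4  0.3 -8. ] rv=[ 0.7  0.1 -0.2] n=1
{"dp":[-2.6, 5.0, 9.4],"rotation":[0.7, 0.1, -0.2]},
```

Request:
move_arm(
  deltas=[
    {"dp": [0,0,0],"rotation": [0,0,0]},
    {"dp": [0,0,0],"rotation": [0,0,0]},
    {"dp": [0,0,0],"rotation": [0,0,0]},
  ],
  jaw=150,
)

```text
t: 7.43
eef_pos: [0.4314, -0.2769, 0.0909]
ee_rot: [-1.935, 0.004, 1.175]
force: [0.4, -0.3, 1.7]
width: 0.0269
```

```bash
python3 - <<'E'
from h import *
from station import arm
f=arm.grab_frame("wrist");cv2.imwrite("pics/w4.png",f["pixels"][100:300,150:470,::-1].repeat(2,0).repeat(2,1))
f=arm.grab_frame("side");cv2.imwrite("pics/d4.png",cv2.resize(f["pixels"][200:330,280:440,::-1],None,fx=4,fy=4))
plan(np.array([.4243,-.2770,.0807]),toolR(-22.7,20))
E
```

```text
t=7.5 p=[ 431.7 -277.    90.9] w=33.2 F=[ 0.5 -0.7 -0.4] | d=[ -7.4  -0.  -10.2] rv=[ 0.9  0.1 -0.2] n=1
{"dp":[-2.8, 7.1, 10.0],"rotation":[0.9, 0.1, -0.2]},
```

View pics/w4.png

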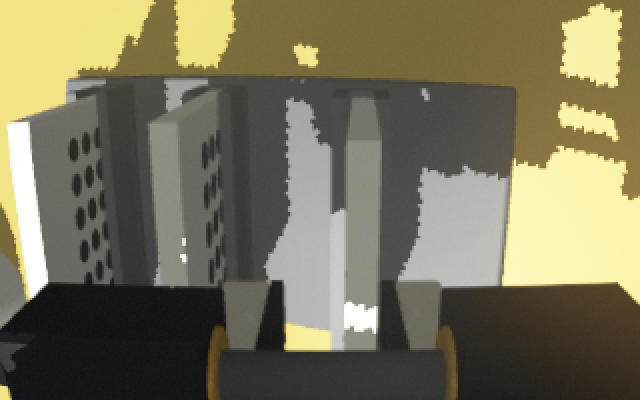

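View pics/d4.png

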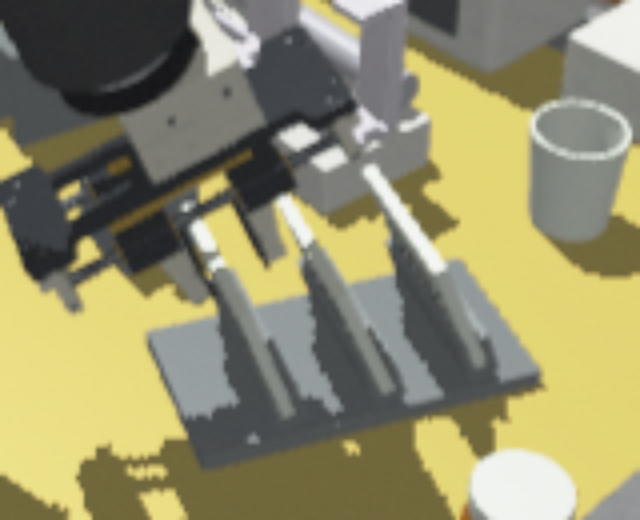

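Plate A is off-centre towards the right finger in the wrist view (u≈362 of the 225–440 gap), and nothing has shifted. I'll recentre.

Request:
move_arm(
  deltas=[
    {"dp": [-1,3,4],"rotation": [0.3,0,0]},
    {"dp": [-1,3,4],"rotation": [0.3,0,0]},
    {"dp": [-1,2,3],"rotation": [0.3,0,0]},
    {"dp": [0,0,0],"rotation": [0,0,0]},
  ],
)

```text
t: 7.87
eef_pos: [0.4242, -0.2772, 0.0799]
ee_rot: [-1.921, 0.003, 1.176]
force: [-0.2, -0.2, -0.3]
width: 0.0363
```

```bash
python3 - <<'E'
from h import *
plan(np.array([.4243,-.2770,.0807]),toolR(-22.7,20))
E
```

```text
t=7.9 p=[ 424.2 -277.2   79.9] w=36.3 F=[-0.2 -0.2 -0.3] | d=[0.1 0.2 0.8] rv=[ 0.1  0.1 -0.2] n=1
{"dp":[0.2, -0.8, -0.3],"rotation":[0.1, 0.1, -0.2]},
```

Centred. Now I'll grip.

Request:
move_arm(
  deltas=[
    {"dp": [0,0,0],"rotation": [0,0,0]},
    {"dp": [0,0,0],"rotation": [0,0,0]},
    {"dp": [0,0,0],"rotation": [0,0,0]},
    {"dp": [0,0,0],"rotation": [0,0,0]},
    {"dp": [0,0,0],"rotation": [0,0,0]},
  ],
  jaw=255,
  squeeze=25,
)

```text
t: 8.28
eef_pos: [0.424, -0.2774, 0.0793]
ee_rot: [-1.92, 0.004, 1.175]
force: [-0.0, -0.6, 0.1]
width: 0.0084
```

Request:
move_arm(
  deltas=[
    {"dp": [0,0,0],"rotation": [0,0,0]},
    {"dp": [0,0,0],"rotation": [0,0,0]},
  ],
)

```text
t: 8.45
eef_pos: [0.4249, -0.2774, 0.0798]
ee_rot: [-1.921, 0.003, 1.176]
force: [-0.1, -0.2, -1.5]
width: 0.0077
```

```bash
python3 - <<'E'
from h import *
plan(np.array([.4243,-.2770,.0807]),toolR(-22.7,20))
E
```

```text
t=8.4 p=[ 424.9 -277.4   79.8] w=7.7 F=[-0.1 -0.2 -1.5] | d=[-0.6  0.4  0.9] rv=[ 0.1  0.1 -0.2] n=1
{"dp":[0.2, -1.1, 0.3],"rotation":[0.1, 0.1, -0.2]},
```

Request:
move_arm(
  deltas=[
    {"dp": [0,-10,0],"rotation": [0,0,0]},
    {"dp": [0,-15,0],"rotation": [0,0,0]},
    {"dp": [0,-20,0],"rotation": [0,0,0]},
    {"dp": [0,-30,0],"rotation": [0,0,0]},
    {"dp": [0,-35,0],"rotation": [0,0,0]},
  ],
)

```text
t: 8.87
eef_pos: [0.3871, -0.2609, 0.1792]
ee_rot: [-1.907, 0.004, 1.177]
force: [1.9, -1.4, -0.1]
width: 0.0079
```

```bash
cat >> h.py <<'E'
BAY={1:np.array([.6345,-.1275,.040]),2:np.array([.6435,-.0038,.040]),3:np.array([.6525,.1199,.040])}
DY=-4.15
def bayT(b,lean,h,dx=2.0,L=.0605):
    """TCP with foot centre h mm above groove floor along plate z, foot at dx mm"""
    R=toolR(DY,lean);pz=-R[:,1];e=np.array([np.cos(np.radians(DY)),np.sin(np.radians(DY)),0])
    return BAY[b]+e*dx/1000+pz*(L+h/1000),R
E
python3 - <<'E'
from h import *
p,R=bayT(3,20,60);print(p)
plan([.52,-.1,.24],R)
E
```

```text
[0.61338939 0.12273779 0.15323296]
t=8.9 p=[ 387.1 -260.9  179.2] w=7.9 F=[ 1.9 -1.4 -0.1] | d=[132.9 160.9  60.8] rv=[ -0.7 -17.3  -6.4] n=7
{"dp":[28.5, -5.4, -11.1],"rotation":[-0.1, -2.5, -0.9]},
{"dp":[28.1, -5.0, -12.3],"rotation":[-0.1, -2.5, -0.9]},
{"dp":[27.6, -4.5, -13.5],"rotation":[-0.1, -2.5, -0.9]},
{"dp":[27.0, -4.0, -14.7],"rotation":[-0.1, -2.5, -0.9]},
{"dp":[26.4, -3.6, -15.9],"rotation":[-0.1, -2.5, -0.9]},
{"dp":[25.8, -3.1, -17.0],"rotation":[-0.1, -2.5, -0.9]},
{"dp":[25.1, -2.7, -18.1],"rotation":[-0.1, -2.5, -0.9]},
```

Request:
move_arm(
  deltas=[
    {"dp": [10,-25,-4],"rotation": [-0.1,-2.5,-0.9]},
    {"dp": [20,-15,-12],"rotation": [-0.1,-2.5,-0.9]},
    {"dp": [28,-4,-14],"rotation": [-0.1,-2.5,-0.9]},
    {"dp": [28,-2,-15],"rotation": [-0.1,-2.5,-0.9]},
    {"dp": [28,0,-16],"rotation": [-0.1,-2.5,-0.9]},
  ],
)

```text
t: 9.28
eef_pos: [0.4563, -0.1595, 0.2524]
ee_rot: [-1.924, -0.002, 1.411]
force: [1.6, -0.8, -1.0]
width: 0.0078
```

```bash
python3 - <<'E'
from h import *
p,R=bayT(3,20,60);print(p)
plan([.575,.122,.23],R)
E
```

```text
[0.61338939 0.12273779 0.15323296]
t=9.3 p=[ 456.3 -159.5  252.4] w=7.8 F=[ 1.6 -0.8 -1. ] | d=[118.7 281.5 -22.4] rv=[ 0.2 -4.7 -1.6] n=9
{"dp":[33.0, 5.2, -6.7],"rotation":[0.0, -0.5, -0.2]},
{"dp":[32.9, 5.3, -7.0],"rotation":[0.0, -0.5, -0.2]},
{"dp":[32.8, 5.4, -7.3],"rotation":[0.0, -0.5, -0.2]},
{"dp":[32.7, 5.5, -7.6],"rotation":[0.0, -0.5, -0.2]},
{"dp":[32.6, 5.6, -7.9],"rotation":[0.0, -0.5, -0.2]},
{"dp":[32.5, 5.7, -8.2],"rotation":[0.0, -0.5, -0.2]},
{"dp":[32.5, 5.8, -8.5],"rotation":[0.0, -0.5, -0.2]},
{"dp":[32.4, 5.9, -8.8],"rotation":[0.0, -0.5, -0.2]},
{"dp":[32.3, 6.0, -9.1],"rotation":[0.0, -0.5, -0.2]},
```

Request:
move_arm(
  deltas=[
    {"dp": [33,3,-7],"rotation": [0,-0.5,-0.2]},
    {"dp": [33,4,-7],"rotation": [0,-0.5,-0.2]},
    {"dp": [33,5,-7],"rotation": [0,-0.5,-0.2]},
    {"dp": [33,5,-8],"rotation": [0,-0.5,-0.2]},
    {"dp": [33,5,-8],"rotation": [0,-0.5,-0.2]},
  ],
)

```text
t: 9.7
eef_pos: [0.5229, 0.0049, 0.2477]
ee_rot: [-1.928, -0.006, 1.461]
force: [0.4, -0.8, -1.5]
width: 0.0077
```

Request:
move_arm(
  deltas=[
    {"dp": [32,6,-8],"rotation": [0,-0.5,-0.2]},
    {"dp": [32,6,-8],"rotation": [0,-0.5,-0.2]},
    {"dp": [32,6,-8],"rotation": [0,-0.5,-0.2]},
    {"dp": [20,6,-6],"rotation": [0,-0.5,-0.2]},
    {"dp": [0,0,0],"rotation": [0,0,0]},
  ],
)

```text
t: 10.12
eef_pos: [0.5713, 0.128, 0.2338]
ee_rot: [-1.926, -0.005, 1.506]
force: [-0.1, 0.4, -1.3]
width: 0.008
```

```bash
python3 - <<'E'
from h import *
p,R=bayT(3,20,40);print(p)
plan(p,R)
E
```

```text
[0.62021186 0.12224277 0.13443911]
t=10.1 p=[571.3 128.  233.8] w=8.0 F=[-0.1  0.4 -1.3] | d=[ 48.9  -5.7 -99.4] rv=[0.4 0.3 0.4] n=4
{"dp":[-0.8, 27.6, -2.9],"rotation":[0.1, 0.1, 0.1]},
{"dp":[-0.7, 27.6, -2.9],"rotation":[0.1, 0.1, 0.1]},
{"dp":[-0.7, 27.6, -3.0],"rotation":[0.1, 0.1, 0.1]},
{"dp":[-0.6, 27.6, -3.0],"rotation":[0.1, 0.1, 0.1]},
```

Request:
move_arm(
  deltas=[
    {"dp": [-1,24,-2],"rotation": [0,0,0]},
    {"dp": [-1,24,-2],"rotation": [0,0,0]},
    {"dp": [-1,24,-2],"rotation": [0,0,0]},
    {"dp": [0,14,-1],"rotation": [0,0,0]},
    {"dp": [0,0,0],"rotation": [0,0,0]},
  ],
)

```text
t: 10.53
eef_pos: [0.6076, 0.1249, 0.1517]
ee_rot: [-1.924, -0.005, 1.51]
force: [0.6, -0.3, -0.8]
width: 0.0078
```

```bash
python3 - <<'E'
from h import *
from station import arm
s=arm.get_state()
f=arm.grab_frame("wrist");cv2.imwrite("pics/w5.png",f["pixels"][:,:,::-1]);np.savez("wrist5.npz",p=s["eef_pos"],r=s["ee_rot"],**f)
f=arm.grab_frame("side");cv2.imwrite("pics/d5.png",cv2.resize(f["pixels"][100:260,220:420,::-1],None,fx=4,fy=3.5))
np.savez("side5.npz",**f)
p,R=bayT(3,20,40)
plan(p,R)
E
```

```text
t=10.6 p=[607.9 125.3 154.2] w=7.9 F=[-0.6 -0.3 -1. ] | d=[ 12.3  -3.1 -19.8] rv=[0.4 0.5 0.6] n=1
{"dp":[-2.4, 22.9, -4.8],"rotation":[0.4, 0.5, 0.6]},
```

View pics/w5.png

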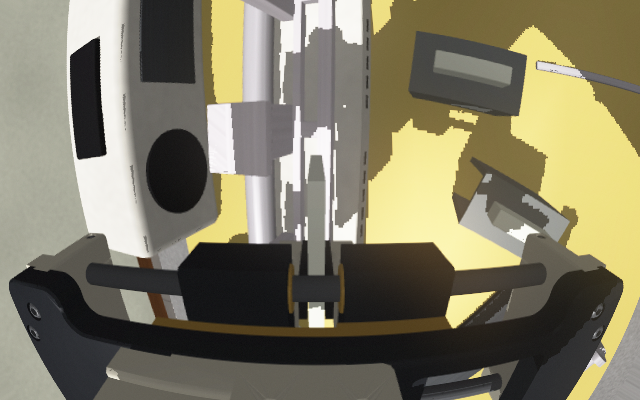

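View pics/d5.png

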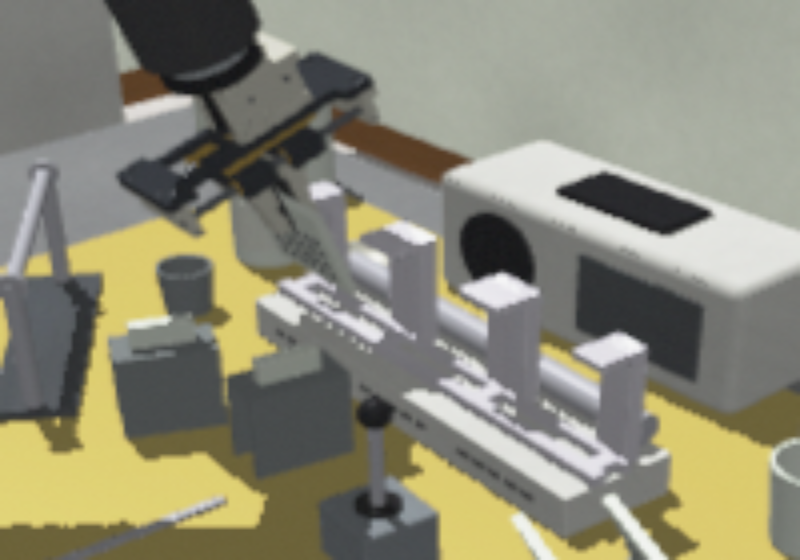

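The wrist view shows the plate's edge at u≈317 in line with the groove of the next bay at u≈315–330, and the side view shows it above the left bay in front of the keepers. I'll check the groove position with wrist depth.

```bash
cat >> h.py <<'E'
def wcloud(f,p,r):
    z=f["z_map"];v,u=np.mgrid[0:z.shape[0],0:z.shape[1]]
    a=(u-f["cx"])/f["fx"];b=(v-f["cy"])/f["fy"];th=np.hypot(a,b)+1e-9;k=np.tan(th)/th
    c=np.stack([a*k*z,b*k*z,z],-1);c[(z==0)|(th>1.3)]=np.nan
    M=f["mount"];t=c@M[:3,:3].T+M[:3,3];return t@Rt(r).T+p
E
python3 - <<'E'
from h import *
d=dict(np.load("wrist5.npz"));w=wcloud(d,d["p"],d["r"]).reshape(-1,3);w=w[np.isfinite(w[:,0])]
tb=w[(w[:,2]<.01)&(w[:,2]>-.02)&(w[:,0]>.4)&(w[:,0]<.8)];print("table",np.median(tb[:,2]),len(tb))
y=np.radians(DY);ex=np.array([np.cos(y),np.sin(y)]);ey=np.array([-ex[1],ex[0]])
l=np.c_[(w[:,:2]-BAY[2][:2])@ex,(w[:,:2]-BAY[2][:2])@ey,w[:,2]]*1000
for b in(0,-124):
    q=l[abs(l[:,1]-b)<35];q=q[q[:,2]<80]
    print(b,[(i,round(float(np.median(q[abs(q[:,0]-i)<1][:,2])),1)) for i in range(-48,50,2) if (abs(q[:,0]-i)<1).sum()>3])
k=l[(l[:,2]>138)&(l[:,2]<155)&(abs(l[:,0])<60)]
for y0 in(62,-62): 
    q=k[abs(k[:,1]-y0)<35]
    if len(q): print(y0,np.round(np.percentile(q,[1,50,99],axis=0),1).tolist(),len(q))
q=l[(abs(abs(l[:,1])-62)<15)&(l[:,2]>65)&(l[:,2]<130)&(abs(l[:,0]-15)<15)];print("post",len(q),np.round(np.percentile(q[:,0],[5,25,50,75]),1))
E
```

```text
table 0.0004541963194251847 45912
0 [(-48, 0.5), (-46, 0.5), (-44, 21.0), (-42, 39.0), (-40, 40.0), (-38, 39.9), (-36, 40.0), (-34, 40.0), (-32, 39.9), (-30, 39.9), (-28, 40.1), (-26, 40.0), (-24, 39.9), (-22, 40.0), (-20, 42.9), (-18, 49.7), (-16, 50.0), (-14, 50.0), (-12, 50.0), (-10, 49.8), (-8, 49.9), (-6, 49.1), (-4, 40.3), (-2, 40.0), (0, 40.0), (2, 39.9), (4, 40.1), (6, 40.0), (8, 43.5), (10, 49.5), (12, 49.9), (14, 50.0), (16, 49.8), (20, 40.2), (22, 40.0), (24, 40.1), (26, 40.0), (28, 40.0), (30, 40.1), (32, 40.1), (34, 56.0), (36, 61.7), (38, 64.1), (40, 66.4), (42, 67.9), (44, 68.6), (46, 68.9), (48, 68.9)]
-124 []
62 [[-42.9, 40.8, 139.5], [5.1, 62.4, 145.9], [30.6, 83.7, 147.8]] 4682
post 516 [15.  15.3 15.6 15.9]
```

```bash
python3 - <<'E'
from h import *
d=dict(np.load("wrist5.npz"));w=wcloud(d,d["p"],d["r"]).reshape(-1,3);w=w[np.isfinite(w[:,0])]
y=np.radians(DY);ex=np.array([np.cos(y),np.sin(y)]);ey=np.array([-ex[1],ex[0]])
l=np.c_[(w[:,:2]-BAY[2][:2])@ex,(w[:,:2]-BAY[2][:2])@ey,w[:,2]]*1000
for a,b in((-35,-10),(-10,10),(10,35)):
    q=l[(l[:,1]>a)&(l[:,1]<b)&(l[:,2]<60)]
    print(a,b,"lip top x",np.round(np.percentile(q[(q[:,2]>48.5)&(q[:,0]<3)][:,0],[2,98]),1),"back ridge",np.round(np.percentile(q[(q[:,2]>48.5)&(q[:,2]<52)&(q[:,0]>3)&(q[:,0]<25)][:,0],[2,98]),1),"floor",np.round(np.percentile(q[(q[:,2]<41.5)&(q[:,2]>38)&(abs(q[:,0])<12)][:,0],[2,98]),1),"plinth front",np.round(np.percentile(q[(q[:,2]>38.5)&(q[:,0]<-20)][:,0],1),1))
k=l[(l[:,2]>144)&(l[:,2]<148)]
q=k[(abs(k[:,1]-62)<30)&(abs(k[:,0])<40)];print("kpr2 x",np.round(np.percentile(q[:,0],[1,99]),1),"y",np.round(np.percentile(q[:,1],[1,99]),1))
q=l[(l[:,2]>42)&(l[:,2]<48)&(abs(l[:,0]-2)<12)];print(np.histogram(q[:,0],bins=range(-10,16,2)))
# end blocks: inside groove at |y|>55
q=l[(abs(l[:,0]-2)<3)&(abs(l[:,1])<70)&(l[:,2]<60)];print([(i,round(float(np.median(q[abs(q[:,1]-i)<1][:,2])),1)) for i in range(-70,70,3) if (abs(q[:,1]-i)<1).sum()>3])
E
```

```text
-35 -10 lip top x [-19.8  -7.6] back ridge [ 8.1 15.5] floor [-3.3  8.9] plinth front -43.2
-10 10 lip top x [-19.4  -7.7] back ridge [ 8.2 15.4] floor [-3.3  8.7] plinth front -43.1
10 35 lip top x [-121.2   -7. ] back ridge [ 8.3 15.2] floor [-2.8  9.3] plinth front -124.4
kpr2 x [-11.6  30.6] y [40.8 83.7]
(array([  1,   1,   3,   6,   6,   8,   7,  10,  30, 574,   1,   0]), array([-10,  -8,  -6,  -4,  -2,   0,   2,   4,   6,   8,  10,  12,  14]))
[(-55, 44.6), (-52, 39.9), (-49, 40.0), (-46, 40.1), (-43, 40.3), (-40, 39.7), (-37, 39.8), (-34, 40.1), (-31, 39.9), (-28, 40.1), (-25, 40.0), (-22, 39.7), (-19, 40.0), (-16, 39.6), (-13, 40.0), (-10, 39.8), (-7, 39.8), (-4, 39.1), (-1, 39.9), (2, 40.2), (5, 40.3), (8, 40.0), (11, 39.9), (14, 40.2), (17, 39.9), (20, 39.9), (23, 40.6), (26, 39.8), (29, 40.1), (32, 40.1), (35, 40.3), (38, 40.2), (41, 40.2), (44, 39.9), (47, 39.8), (50, 40.1), (53, 40.0), (56, 49.1), (59, 49.9), (62, 50.0), (65, 49.9), (68, 50.0)]
```

Request:
move_arm(
  deltas=[
    {"dp": [-1,8,-2.5],"rotation": [0.2,0.2,0.3]},
    {"dp": [-1,8,-2],"rotation": [0.2,0.2,0.3]},
    {"dp": [-0.5,6,-1],"rotation": [0,0,0]},
    {"dp": [0,0,0],"rotation": [0,0,0]},
  ],
)

```text
t: 10.97
eef_pos: [0.6225, 0.1229, 0.1386]
ee_rot: [-1.924, -0.002, 1.499]
force: [-0.7, 0.2, -1.0]
width: 0.0082
```

```bash
sed -i 's/^BAY=.*/BAY={1:np.array([.6349,-.1271,.040]),2:np.array([.6439,-.0034,.040]),3:np.array([.6529,.1203,.040])}/' h.py; python3 - <<'E'
from h import *
p,R=bayT(3,20,14)
plan(p,R)
p,R=bayT(3,20,2)
plan(p,R)
E
```

```text
t=11.0 p=[622.5 122.9 138.6] w=8.2 F=[-0.7  0.2 -1. ] | d=[  7.   -0.9 -28.6] rv=[0.2 0.  0.1] n=1
{"dp":[-0.4, 29.2, 3.3],"rotation":[0.2, 0.0, 0.1]},
t=11.0 p=[622.5 122.9 138.6] w=8.2 F=[-0.7  0.2 -1. ] | d=[ 11.   -1.2 -39.9] rv=[0.2 0.  0.1] n=2
{"dp":[-0.2, 20.6, 1.7],"rotation":[0.1, 0.0, 0.1]},
{"dp":[-0.2, 20.6, 1.6],"rotation":[0.1, 0.0, 0.1]},
```

Request:
move_arm(
  deltas=[
    {"dp": [0,8,2],"rotation": [0.2,0,0]},
    {"dp": [0,8,2],"rotation": [0,0,0]},
    {"dp": [0,8,2],"rotation": [0,0,0]},
    {"dp": [0,5,1],"rotation": [0,0,0]},
    {"dp": [0,0,0],"rotation": [0,0,0]},
  ],
)

```text
t: 11.38
eef_pos: [0.6274, 0.1238, 0.1083]
ee_rot: [-1.923, -0.005, 1.5]
force: [0.4, 0.6, -0.5]
width: 0.0079
```

```bash
python3 - <<'E'
from h import *
p,R=bayT(3,20,14)
plan(p,R)
p,R=bayT(3,20,2)
plan(p,R)
E
```

```text
t=11.4 p=[627.4 123.8 108.3] w=7.9 F=[ 0.4  0.6 -0.5] | d=[ 2.1 -1.8  1.7] rv=[ 0.2 -0.   0.3] n=1
{"dp":[-1.6, -0.9, -2.7],"rotation":[0.2, -0.0, 0.3]},
t=11.4 p=[627.4 123.8 108.3] w=7.9 F=[ 0.4  0.6 -0.5] | d=[ 6.2 -2.1 -9.5] rv=[ 0.2 -0.   0.3] n=1
{"dp":[-1.7, 11.1, -2.7],"rotation":[0.2, -0.0, 0.3]},
```

Request:
move_arm(
  deltas=[
    {"dp": [-1.5,0,-2.5],"rotation": [0.2,0,0.2]},
    {"dp": [0,4,0],"rotation": [0,0,0]},
    {"dp": [0,4,0],"rotation": [0,0,0]},
    {"dp": [0,2,0],"rotation": [0,0,0]},
    {"dp": [0,0,0],"rotation": [0,0,0]},
  ],
)

```text
t: 11.8
eef_pos: [0.6339, 0.1218, 0.0996]
ee_rot: [-1.919, -0.001, 1.499]
force: [-1.0, -0.3, -0.8]
width: 0.008
```

```bash
python3 - <<'E'
from h import *
p,R=bayT(3,20,1.5)
plan(p,R)
E
```

```text
t=11.8 p=[633.9 121.8  99.6] w=8.0 F=[-1.  -0.3 -0.8] | d=[-0.1 -0.1 -1.4] rv=[-0.  -0.   0.1] n=1
{"dp":[-0.1, 1.3, 0.6],"rotation":[-0.0, -0.0, 0.1]},
```

Request:
move_arm(
  deltas=[
    {"dp": [0,1.5,0.5],"rotation": [0,0,0]},
    {"dp": [0,1,0],"rotation": [0,0,0]},
    {"dp": [0,0,0],"rotation": [0,0,0]},
  ],
)

```text
t: 12.05
eef_pos: [0.6357, 0.1226, 0.0991]
ee_rot: [-1.923, -0.003, 1.499]
force: [0.2, 0.7, -1.4]
width: 0.0077
```

```bash
python3 - <<'E'
from h import *
for a in(15,10,5,0,-1):
    p,R=bayT(3,a,1.0,1.5);print(a,end=' ');plan(p,R)
E
```

```text
15 t=12.1 p=[635.7 122.6  99.1] w=7.7 F=[ 0.2  0.7 -1.4] | d=[ 2.8 -1.3  0.3] rv=[5.2 0.  0.2] n=1
{"dp":[-1.1, 0.7, -2.8],"rotation":[5.2, 0.0, 0.2]},
10 t=12.1 p=[635.7 122.6  99.1] w=7.7 F=[ 0.2  0.7 -1.4] | d=[ 8.  -1.7  1.5] rv=[10.2  0.   0.2] n=2
{"dp":[-0.5, 0.7, -4.1],"rotation":[5.1, 0.0, 0.1]},
{"dp":[-0.5, 0.3, -4.1],"rotation":[5.1, 0.0, 0.1]},
5 t=12.1 p=[635.7 122.6  99.1] w=7.7 F=[ 0.2  0.7 -1.4] | d=[13.4 -2.   2.2] rv=[15.2  0.   0.2] n=3
{"dp":[-0.4, 0.9, -4.5],"rotation":[5.1, 0.0, 0.1]},
{"dp":[-0.4, 0.5, -4.5],"rotation":[5.1, 0.0, 0.1]},
{"dp":[-0.4, 0.1, -4.5],"rotation":[5.1, 0.0, 0.1]},
0 t=12.1 p=[635.7 122.6  99.1] w=7.7 F=[ 0.2  0.7 -1.4] | d=[18.7 -2.4  2.4] rv=[20.2  0.   0.2] n=4
{"dp":[-0.3, 1.1, -4.6],"rotation":[5.0, 0.0, 0.0]},
{"dp":[-0.3, 0.6, -4.7],"rotation":[5.0, 0.0, 0.0]},
{"dp":[-0.3, 0.2, -4.7],"rotation":[5.0, 0.0, 0.0]},
{"dp":[-0.3, -0.2, -4.7],"rotation":[5.0, 0.0, 0.0]},
-1 t=12.1 p=[635.7 122.6  99.1] w=7.7 F=[ 0.2  0.7 -1.4] | d=[19.8 -2.5  2.4] rv=[21.2  0.   0.2] n=4
{"dp":[-0.3, 1.1, -4.9],"rotation":[5.3, 0.0, 0.0]},
{"dp":[-0.3, 0.7, -5.0],"rotation":[5.3, 0.0, 0.0]},
{"dp":[-0.3, 0.2, -5.0],"rotation":[5.3, 0.0, 0.0]},
{"dp":[-0.3, -0.2, -5.0],"rotation":[5.3, 0.0, 0.0]},
```

Request:
move_arm(
  deltas=[
    {"dp": [-0.5,0.5,-2.5],"rotation": [3,0,0]},
    {"dp": [-0.5,0.3,-2.5],"rotation": [3,0,0]},
    {"dp": [0,0.2,-2.5],"rotation": [3,0,0]},
    {"dp": [0,0,0],"rotation": [0,0,0]},
  ],
)

```text
t: 12.38
eef_pos: [0.6421, 0.121, 0.1021]
ee_rot: [-1.771, -0.002, 1.505]
force: [1.3, 0.5, 0.5]
width: 0.0077
```

```bash
python3 - <<'E'
from h import *
for a in(10,0):
    p,R=bayT(3,a,1.0,1.5);print(a,end=' ');plan(p,R,step=3)
E
```

```text
10 t=12.4 p=[642.1 121.  102.1] w=7.7 F=[1.3 0.5 0.5] | d=[ 1.6 -0.  -1.5] rv=[1.5 0.3 0.2] n=1
{"dp":[0.1, 1.8, -1.3],"rotation":[1.5, 0.3, 0.2]},
0 t=12.4 p=[642.1 121.  102.1] w=7.7 F=[1.3 0.5 0.5] | d=[12.3 -0.8 -0.6] rv=[11.5  0.3  0.1] n=5
{"dp":[0.0, 0.6, -2.4],"rotation":[2.3, 0.1, 0.0]},
{"dp":[0.0, 0.5, -2.4],"rotation":[2.3, 0.1, 0.0]},
{"dp":[0.0, 0.4, -2.4],"rotation":[2.3, 0.1, 0.0]},
{"dp":[0.0, 0.3, -2.4],"rotation":[2.3, 0.1, 0.0]},
{"dp":[0.0, 0.2, -2.5],"rotation":[2.3, 0.1, 0.0]},
```

Request:
move_arm(
  deltas=[
    {"dp": [0,0.6,-2.5],"rotation": [2.5,0,0]},
    {"dp": [0,0.6,-2.5],"rotation": [2.5,0,0]},
    {"dp": [0,0.4,-2.5],"rotation": [2.5,0,0]},
    {"dp": [0,0.3,-2.5],"rotation": [2.5,0,0]},
    {"dp": [0,0,0],"rotation": [0,0,0]},
  ],
)

```text
t: 12.8
eef_pos: [0.6523, 0.1189, 0.1012]
ee_rot: [-1.595, 0.001, 1.501]
force: [-0.5, 2.9, 5.4]
width: 0.0077
```

```bash
python3 - <<'E'
from h import *
for a in(0,-1):
    p,R=bayT(3,a,0.5,1.);print(a,end=' ');plan(p,R,step=3)
E
```

```text
0 t=12.8 p=[652.3 118.9 101.2] w=7.7 F=[-0.5  2.9  5.4] | d=[ 1.6  1.3 -0.2] rv=[ 1.4  0.2 -0. ] n=1
{"dp":[1.5, 0.2, -1.5],"rotation":[1.4, 0.2, -0.0]},
-1 t=12.8 p=[652.3 118.9 101.2] w=7.7 F=[-0.5  2.9  5.4] | d=[ 2.7  1.3 -0.2] rv=[ 2.4  0.2 -0. ] n=1
{"dp":[1.4, 0.2, -2.6],"rotation":[2.4, 0.2, -0.0]},
```

Request:
move_arm(
  deltas=[
    {"dp": [1,0,-2],"rotation": [1.3,0,0]},
    {"dp": [0.4,0,-1],"rotation": [1.2,0,0]},
    {"dp": [0,0,0],"rotation": [0,0,0]},
  ],
)

```text
t: 13.05
eef_pos: [0.6558, 0.1184, 0.1011]
ee_rot: [-1.557, 0.004, 1.497]
force: [-1.3, 2.1, 4.1]
width: 0.0083
```

Request:
move_arm(
  deltas=[
    {"dp": [0,0,0],"rotation": [0,0,0]},
    {"dp": [0,0,0],"rotation": [0,0,0]},
    {"dp": [0,0,0],"rotation": [0,0,0]},
    {"dp": [0,0,0],"rotation": [0,0,0]},
    {"dp": [0,0,0],"rotation": [0,0,0]},
  ],
  jaw=155,
)

```text
t: 13.47
eef_pos: [0.653, 0.1166, 0.0999]
ee_rot: [-1.56, 0.008, 1.495]
force: [-0.2, 0.4, -0.4]
width: 0.0326
```

```bash
python3 - <<'E'
from h import *
from station import arm
f=arm.grab_frame("side");cv2.imwrite("pics/d6.png",cv2.resize(f["pixels"][100:260,220:420,::-1],None,fx=4,fy=3.5))
f=arm.grab_frame("wrist");cv2.imwrite("pics/w6.png",f["pixels"][:,:,::-1])
p,R=bayT(3,-1,0.5,1.);plan(p,R,step=3)
E
```

```text
t=13.6 p=[653.2 116.7 100. ] w=33.8 F=[ 0.1  1.1 -0.3] | d=[1.8 3.4 1. ] rv=[ 0.4 -0.2 -0.4] n=2
{"dp":[1.8, -0.5, -0.7],"rotation":[0.2, -0.1, -0.2]},
{"dp":[1.8, -0.5, -0.7],"rotation":[0.2, -0.1, -0.2]},
```

View pics/d6.png

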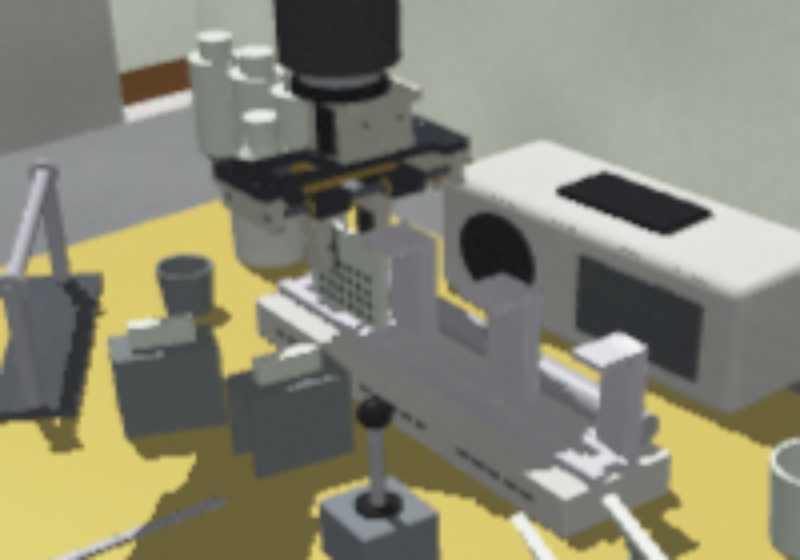

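View pics/w6.png

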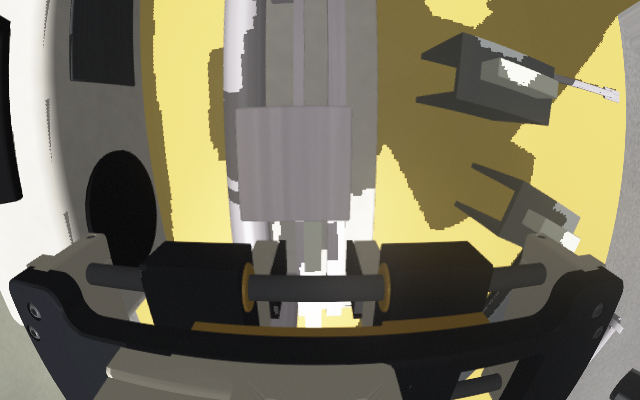

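The plate stands upright in the left bay (side view at (350,275)), and the wrist view shows it between the open fingers. I'll withdraw straight up.

Request:
move_arm(
  deltas=[
    {"dp": [0,-10,0],"rotation": [0,0,0]},
    {"dp": [0,-20,0],"rotation": [0,0,0]},
    {"dp": [0,-30,0],"rotation": [0,0,0]},
    {"dp": [0,-40,0],"rotation": [0,0,0]},
    {"dp": [0,-30,0],"rotation": [0,0,0]},
  ],
)

```text
t: 13.98
eef_pos: [0.6506, 0.1159, 0.2282]
ee_rot: [-1.546, 0.015, 1.494]
force: [2.0, 0.4, -0.4]
width: 0.0342
```

```bash
python3 - <<'E'
from h import *
from station import arm
f=arm.grab_frame("side");np.savez("side7.npz",**f)
w=cloud(f).reshape(-1,3);w=w[np.isfinite(w[:,0])]
y=np.radians(DY);ex=np.array([np.cos(y),np.sin(y)]);ey=np.array([-ex[1],ex[0]])
def bayview(b):
    l=np.c_[(w[:,:2]-BAY[b][:2])@ex,(w[:,:2]-BAY[b][:2])@ey,w[:,2]]*1000
    q=l[(abs(l[:,1])<38)&(l[:,2]>55)&(l[:,2]<135)&(abs(l[:,0])<40)]
    if len(q)<20:return
    c=np.polyfit(q[:,2],q[:,0],1);print(b,len(q),"lean deg(to +x)",round(np.degrees(np.arctan(c[0])),1),"zmax",q[:,2].max(),"x@60",round(np.polyval(c,60),1),"y",l[(l[:,2]>100)&(l[:,2]<128)&(abs(l[:,0])<14)][:,1].min())
for b in(1,2,3):bayview(b)
# B,C plates
Pz=-toolR(-22.7,20)[:,1]
plan(np.array([.4705,-.2961,.108])+.10*Pz,toolR(-22.7,20))
E
```

```text
1 88 lean deg(to +x) -15.5 zmax 124.50887411021083 x@60 35.0 y -66.1573556110997
2 69 lean deg(to +x) -16.8 zmax 129.2580314610764 x@60 34.6 y -190.18432606424943
3 294 lean deg(to +x) 0.4 zmax 132.7588879046061 x@60 -0.6 y -314.21129651739915
t=14.0 p=[653.2 116.3 234.9] w=34.2 F=[2.6 0.4 6.3] | d=[-214.3 -399.2  -33. ] rv=[-20.6  18.3   2.4] n=13
{"dp":[-31.8, 3.2, 14.1],"rotation":[-1.6, 1.4, 0.2]},
{"dp":[-32.2, 2.9, 13.3],"rotation":[-1.6, 1.4, 0.2]},
{"dp":[-32.5, 2.6, 12.6],"rotation":[-1.6, 1.4, 0.2]},
{"dp":[-32.8, 2.4, 11.9],"rotation":[-1.6, 1.4, 0.2]},
{"dp":[-33.0, 2.2, 11.2],"rotation":[-1.6, 1.4, 0.2]},
{"dp":[-33.3, 2.0, 10.4],"rotation":[-1.6, 1.4, 0.2]},
{"dp":[-33.5, 1.8, 9.6],"rotation":[-1.6, 1.4, 0.2]},
{"dp":[-33.8, 1.7, 8.8],"rotation":[-1.6, 1.4, 0.2]},
{"dp":[-34.0, 1.5, 8.1],"rotation":[-1.6, 1.4, 0.2]},
{"dp":[-34.2, 1.4, 7.3],"rotation":[-1.6, 1.4, 0.2]},
{"dp":[-34.3, 1.3, 6.5],"rotation":[-1.6, 1.4, 0.2]},
{"dp":[-34.5, 1.3, 5.7],"rotation":[-1.6, 1.4, 0.2]},
{"dp":[-34.6, 1.2, 4.8],"rotation":[-1.6, 1.4, 0.2]},
```

Request:
move_arm(
  deltas=[
    {"dp": [-32,2,14],"rotation": [-1.6,1.4,0.2]},
    {"dp": [-32,2,13],"rotation": [-1.6,1.4,0.2]},
    {"dp": [-32,2,13],"rotation": [-1.6,1.4,0.2]},
    {"dp": [-33,2,12],"rotation": [-1.6,1.4,0.2]},
    {"dp": [-33,2,11],"rotation": [-1.6,1.4,0.2]},
  ],
  jaw=145,
)

```text
t: 14.45
eef_pos: [0.5756, -0.0361, 0.2319]
ee_rot: [-1.714, 0.017, 1.373]
force: [-0.3, -0.6, 0.7]
width: 0.0377
```

Request:
move_arm(
  deltas=[
    {"dp": [-33,2,10],"rotation": [-1.6,1.4,0.2]},
    {"dp": [-34,2,10],"rotation": [-1.6,1.4,0.2]},
    {"dp": [-34,2,9],"rotation": [-1.6,1.4,0.2]},
    {"dp": [-34,1,8],"rotation": [-1.6,1.4,0.2]},
    {"dp": [-34,1,7],"rotation": [-1.6,1.4,0.2]},
  ],
)

```text
t: 14.87
eef_pos: [0.4891, -0.1965, 0.2226]
ee_rot: [-1.87, 0.005, 1.246]
force: [0.2, -1.6, 0.2]
width: 0.0375
```

```bash
python3 - <<'E'
from h import *
Pz=-toolR(-22.7,20)[:,1]
plan(np.array([.4705,-.2961,.108])+.05*Pz,toolR(-22.7,20))
E
```

```text
t=14.9 p=[ 489.1 -196.5  222.6] w=37.5 F=[ 0.2 -1.6  0.2] | d=[-34.4 -93.  -67.6] rv=[-2.9  4.   1. ] n=4
{"dp":[-24.7, 16.1, 5.7],"rotation":[-0.7, 1.0, 0.3]},
{"dp":[-24.7, 16.1, 5.5],"rotation":[-0.7, 1.0, 0.3]},
{"dp":[-24.7, 16.1, 5.3],"rotation":[-0.7, 1.0, 0.3]},
{"dp":[-24.8, 16.2, 5.0],"rotation":[-0.7, 1.0, 0.3]},
```

Request:
move_arm(
  deltas=[
    {"dp": [-25,16,6],"rotation": [-0.7,1,0.2]},
    {"dp": [-25,16,6],"rotation": [-0.7,1,0.2]},
    {"dp": [-25,16,5],"rotation": [-0.7,1,0.2]},
    {"dp": [-18,12,4],"rotation": [-0.7,1,0.2]},
    {"dp": [0,0,0],"rotation": [0,0,0]},
  ],
)

```text
t: 15.28
eef_pos: [0.4503, -0.2913, 0.1633]
ee_rot: [-1.934, -0.007, 1.166]
force: [-0.8, 0.1, 0.6]
width: 0.0375
```

```bash
python3 - <<'E'
from h import *
plan([.4797,-.2999,.0807],toolR(-22.7,20))
E
```

```text
t=15.3 p=[ 450.3 -291.3  163.3] w=37.5 F=[-0.8  0.1  0.6] | d=[ 29.4  -8.6 -82.6] rv=[ 0.8 -0.6  0.2] n=3
{"dp":[1.0, 29.4, 0.3],"rotation":[0.3, -0.2, 0.1]},
{"dp":[1.1, 29.4, 0.2],"rotation":[0.3, -0.2, 0.1]},
{"dp":[1.1, 29.4, 0.0],"rotation":[0.3, -0.2, 0.1]},
```

Request:
move_arm(
  deltas=[
    {"dp": [1,20,2],"rotation": [0.3,-0.2,0]},
    {"dp": [1,20,2],"rotation": [0.3,-0.2,0]},
    {"dp": [1,15,1],"rotation": [0.2,-0.2,0]},
    {"dp": [0,0,0],"rotation": [0,0,0]},
  ],
)

```text
t: 15.62
eef_pos: [0.4672, -0.2962, 0.1135]
ee_rot: [-1.927, -0.004, 1.173]
force: [-0.5, -0.6, -0.7]
width: 0.038
```

```bash
python3 - <<'E'
from h import *
plan([.4797,-.2999,.0807],toolR(-22.7,20))
E
```

```text
t=15.6 p=[ 467.2 -296.2  113.5] w=38.0 F=[-0.5 -0.6 -0.7] | d=[ 12.5  -3.7 -32.8] rv=[ 0.4 -0.2  0.2] n=1
{"dp":[1.3, 35.3, -0.7],"rotation":[0.4, -0.2, 0.2]},
```

Request:
move_arm(
  deltas=[
    {"dp": [0.5,12,0.5],"rotation": [0.3,-0.2,0]},
    {"dp": [0.5,12,0.5],"rotation": [0.1,0,0]},
    {"dp": [0,10,0.5],"rotation": [0,0,0]},
    {"dp": [0,0,0],"rotation": [0,0,0]},
  ],
)

```text
t: 15.95
eef_pos: [0.4809, -0.2992, 0.0855]
ee_rot: [-1.925, -0.002, 1.179]
force: [0.5, -0.7, -0.4]
width: 0.0378
```

```bash
python3 - <<'E'
from h import *
plan([.4797,-.2999,.0807],toolR(-22.7,20))
E
```

```text
t=15.9 p=[ 480.9 -299.2   85.5] w=37.8 F=[ 0.5 -0.7 -0.4] | d=[-1.2 -0.7 -4.8] rv=[0.3 0.2 0.2] n=1
{"dp":[-1.1, 4.2, 2.5],"rotation":[0.3, 0.2, 0.2]},
```

Request:
move_arm(
  deltas=[
    {"dp": [-0.6,2.5,1.5],"rotation": [0.3,0.2,0.2]},
    {"dp": [-0.5,2,1],"rotation": [0,0,0]},
    {"dp": [0,0,0],"rotation": [0,0,0]},
  ],
)

```text
t: 16.2
eef_pos: [0.4813, -0.3, 0.0837]
ee_rot: [-1.923, 0.001, 1.175]
force: [-0.0, -0.2, -0.2]
width: 0.0379
```

```bash
python3 - <<'E'
from h import *
plan([.4797,-.2999,.0807],toolR(-22.7,20))
E
```

```text
t=16.2 p=[ 481.3 -300.    83.7] w=37.9 F=[-0.  -0.2 -0.2] | d=[-1.6  0.1 -3. ] rv=[ 0.2  0.  -0. ] n=1
{"dp":[-0.5, 2.3, 2.5],"rotation":[0.2, 0.0, -0.0]},
```

Request:
move_arm(
  deltas=[
    {"dp": [0,0,0],"rotation": [0,0,0]},
    {"dp": [0,0,0],"rotation": [0,0,0]},
    {"dp": [0,0,0],"rotation": [0,0,0]},
    {"dp": [0,0,0],"rotation": [0,0,0]},
    {"dp": [0,0,0],"rotation": [0,0,0]},
  ],
  jaw=255,
  squeeze=25,
)

```text
t: 16.62
eef_pos: [0.4821, -0.3001, 0.0864]
ee_rot: [-1.927, 0.0, 1.175]
force: [-0.6, 0.2, -1.0]
width: 0.0103
```

Request:
move_arm(
  deltas=[
    {"dp": [0,0,0],"rotation": [0,0,0]},
    {"dp": [0,0,0],"rotation": [0,0,0]},
  ],
)

```text
t: 16.78
eef_pos: [0.4805, -0.2997, 0.0859]
ee_rot: [-1.925, 0.001, 1.174]
force: [-4.0, 6.3, 3.8]
width: 0.0077
```

```bash
python3 - <<'E'
from h import *
plan([.4797,-.2999,.0807],toolR(-22.7,20))
E
```

```text
t=16.8 p=[ 480.5 -299.7   85.9] w=7.7 F=[-4.   6.3  3.8] | d=[-0.8 -0.2 -5.2] rv=[ 0.3 -0.  -0. ] n=1
{"dp":[-0.5, 4.7, 2.4],"rotation":[0.3, -0.0, -0.0]},
```

Request:
move_arm(
  deltas=[
    {"dp": [0,-10,0],"rotation": [0,0,0]},
    {"dp": [0,-15,0],"rotation": [0,0,0]},
    {"dp": [0,-20,0],"rotation": [0,0,0]},
    {"dp": [0,-30,0],"rotation": [0,0,0]},
    {"dp": [0,-35,0],"rotation": [0,0,0]},
  ],
)

```text
t: 17.2
eef_pos: [0.4413, -0.2834, 0.1838]
ee_rot: [-1.909, 0.002, 1.174]
force: [1.7, -0.4, -0.3]
width: 0.0076
```

```bash
python3 - <<'E'
from h import *
p,R=bayT(2,20,100,L=.065);print(p)
plan(p+[0,0,.01],R)
E
```

```text
[5.89609400e-01 5.39222508e-04 1.95049282e-01]
t=17.2 p=[ 441.3 -283.4  183.8] w=7.6 F=[ 1.7 -0.4 -0.3] | d=[148.3 284.   21.2] rv=[ -0.6 -17.4  -6.4] n=9
{"dp":[35.5, -1.3, -3.7],"rotation":[-0.1, -1.9, -0.7]},
{"dp":[35.3, -0.9, -4.9],"rotation":[-0.1, -1.9, -0.7]},
{"dp":[35.2, -0.4, -6.0],"rotation":[-0.1, -1.9, -0.7]},
{"dp":[34.9, 0.0, -7.2],"rotation":[-0.1, -1.9, -0.7]},
{"dp":[34.7, 0.5, -8.4],"rotation":[-0.1, -1.9, -0.7]},
{"dp":[34.4, 0.9, -9.6],"rotation":[-0.1, -1.9, -0.7]},
{"dp":[34.0, 1.3, -10.7],"rotation":[-0.1, -1.9, -0.7]},
{"dp":[33.6, 1.8, -11.9],"rotation":[-0.1, -1.9, -0.7]},
{"dp":[33.2, 2.2, -13.0],"rotation":[-0.1, -1.9, -0.7]},
```

Request:
move_arm(
  deltas=[
    {"dp": [8,-30,-2],"rotation": [-0.1,-1.9,-0.7]},
    {"dp": [20,-25,-4],"rotation": [-0.1,-1.9,-0.7]},
    {"dp": [34,-4,-12],"rotation": [-0.1,-1.9,-0.7]},
    {"dp": [34,0,-12],"rotation": [-0.1,-1.9,-0.7]},
    {"dp": [34,0,-12],"rotation": [-0.1,-1.9,-0.7]},
  ],
)

```text
t: 17.62
eef_pos: [0.4974, -0.1628, 0.2648]
ee_rot: [-1.927, -0.004, 1.35]
force: [1.0, 0.1, -0.3]
width: 0.0075
```

```bash
python3 - <<'E'
from h import *
p,R=bayT(2,20,100,L=.065);print(p)
plan(p+[0,0,.02],R)
E
```

```text
[5.89609400e-01 5.39222508e-04 1.95049282e-01]
t=17.6 p=[ 497.4 -162.8  264.8] w=7.5 F=[ 1.   0.1 -0.3] | d=[ 92.2 163.4 -49.7] rv=[ 0.4 -8.1 -2.7] n=6
{"dp":[29.9, 11.0, -5.5],"rotation":[0.1, -1.3, -0.5]},
{"dp":[29.7, 11.3, -6.2],"rotation":[0.1, -1.3, -0.5]},
{"dp":[29.4, 11.5, -6.9],"rotation":[0.1, -1.3, -0.5]},
{"dp":[29.2, 11.7, -7.6],"rotation":[0.1, -1.3, -0.5]},
{"dp":[28.9, 11.9, -8.3],"rotation":[0.1, -1.3, -0.5]},
{"dp":[28.6, 12.1, -9.0],"rotation":[0.1, -1.3, -0.5]},
```

Request:
move_arm(
  deltas=[
    {"dp": [34,6,-8],"rotation": [0,-1.6,-0.5]},
    {"dp": [34,8,-8],"rotation": [0,-1.6,-0.5]},
    {"dp": [34,12,-8],"rotation": [0,-1.6,-0.5]},
    {"dp": [34,14,-8],"rotation": [0,-1.6,-0.5]},
    {"dp": [25,14,-8],"rotation": [0,-1.5,-0.5]},
  ],
)

```text
t: 18.03
eef_pos: [0.5835, -0.0034, 0.2336]
ee_rot: [-1.938, -0.001, 1.503]
force: [-0.3, -0.5, -0.4]
width: 0.0075
```

```bash
python3 - <<'E'
from h import *
p,R=bayT(2,20,40,L=.065);print(p)
plan(p,R)
E
```

```text
[ 0.6100768  -0.00094585  0.13866773]
t=18.0 p=[583.5  -3.4 233.6] w=7.5 F=[-0.3 -0.5 -0.4] | d=[ 26.6   2.4 -94.9] rv=[1.  0.2 0.1] n=3
{"dp":[1.4, 32.7, 3.1],"rotation":[0.3, 0.1, 0.0]},
{"dp":[1.4, 32.7, 2.9],"rotation":[0.3, 0.1, 0.0]},
{"dp":[1.4, 32.7, 2.8],"rotation":[0.3, 0.1, 0.0]},
```

Request:
move_arm(
  deltas=[
    {"dp": [0,15,4],"rotation": [0.3,0,0]},
    {"dp": [0,25,4],"rotation": [0.3,0,0]},
    {"dp": [0,25,3],"rotation": [0.3,0,0]},
    {"dp": [0,20,2],"rotation": [0,0,0]},
    {"dp": [0,0,0],"rotation": [0,0,0]},
  ],
)

```text
t: 18.45
eef_pos: [0.6036, 0.0028, 0.1439]
ee_rot: [-1.919, -0.001, 1.513]
force: [-1.0, -1.2, -1.0]
width: 0.008
```

```bash
python3 - <<'E'
from h import *
p,R=bayT(2,20,14,L=.065);print(p)
plan(p,R)
E
```

```text
[ 0.61894601 -0.00158939  0.11423572]
t=18.4 p=[603.6   2.8 143.9] w=8.0 F=[-1.  -1.2 -1. ] | d=[ 15.3  -4.4 -29.7] rv=[-0.   0.8  0.3] n=1
{"dp":[-3.5, 33.2, -4.5],"rotation":[-0.0, 0.8, 0.3]},
```

Request:
move_arm(
  deltas=[
    {"dp": [-2,10,-2],"rotation": [0,0.4,0.2]},
    {"dp": [-1.5,10,-1],"rotation": [0,0.4,0.1]},
    {"dp": [0,8,0],"rotation": [0,0,0]},
    {"dp": [0,0,0],"rotation": [0,0,0]},
    {"dp": [0,0,0],"rotation": [0,0,0]},
  ],
)

```text
t: 18.87
eef_pos: [0.616, -0.0025, 0.1184]
ee_rot: [-1.918, 0.001, 1.497]
force: [0.1, 0.1, -1.1]
width: 0.0079
```

```bash
python3 - <<'E'
from h import *
p,R=bayT(2,20,14,L=.065);plan(p,R)
p,R=bayT(2,20,2,L=.065);plan(p,R)
E
```

```text
t=18.9 p=[616.   -2.5 118.4] w=7.9 F=[ 0.1  0.1 -1.1] | d=[ 2.9  1.  -4.1] rv=[-0.1 -0.1 -0.1] n=1
{"dp":[1.2, 4.8, -1.3],"rotation":[-0.1, -0.1, -0.1]},
t=18.9 p=[616.   -2.5 118.4] w=7.9 F=[ 0.1  0.1 -1.1] | d=[  7.    0.7 -15.4] rv=[-0.1 -0.1 -0.1] n=1
{"dp":[1.2, 16.8, -1.3],"rotation":[-0.1, -0.1, -0.1]},
```

Request:
move_arm(
  deltas=[
    {"dp": [1,4,-1],"rotation": [0,0,0]},
    {"dp": [0,5,0],"rotation": [0,0,0]},
    {"dp": [0,4,0],"rotation": [0,0,0]},
    {"dp": [0,3,0],"rotation": [0,0,0]},
    {"dp": [0,0,0],"rotation": [0,0,0]},
  ],
)

```text
t: 19.28
eef_pos: [0.6241, -0.0015, 0.1054]
ee_rot: [-1.923, -0.0, 1.497]
force: [0.3, 0.1, -0.4]
width: 0.0077
```

```bash
python3 - <<'E'
from h import *
p,R=bayT(2,20,1.5,L=.065);plan(p,R)
for a in (10,0):
    p,R=bayT(2,a,1,1.5,L=.065);plan(p,R,step=3)
E
```

```text
t=19.3 p=[624.1  -1.5 105.4] w=7.7 F=[ 0.3  0.1 -0.4] | d=[-0.9 -0.4 -2.9] rv=[ 0.2 -0.1  0. ] n=1
{"dp":[-0.5, 2.4, 1.8],"rotation":[0.2, -0.1, 0.0]},
t=19.3 p=[624.1  -1.5 105.4] w=7.7 F=[ 0.3  0.1 -0.4] | d=[ 9.8 -1.2 -0.4] rv=[10.2 -0.1  0. ] n=4
{"dp":[-0.1, 1.0, -2.3],"rotation":[2.5, -0.0, 0.0]},
{"dp":[-0.1, 0.9, -2.3],"rotation":[2.5, -0.0, 0.0]},
{"dp":[-0.1, 0.7, -2.4],"rotation":[2.5, -0.0, 0.0]},
{"dp":[-0.1, 0.6, -2.4],"rotation":[2.5, -0.0, 0.0]},
t=19.3 p=[624.1  -1.5 105.4] w=7.7 F=[ 0.3  0.1 -0.4] | d=[21.3 -2.   0.6] rv=[20.2 -0.1  0. ] n=8
{"dp":[-0.1, 0.9, -2.5],"rotation":[2.5, -0.0, 0.0]},
{"dp":[-0.1, 0.7, -2.6],"rotation":[2.5, -0.0, 0.0]},
{"dp":[-0.1, 0.6, -2.6],"rotation":[2.5, -0.0, 0.0]},
{"dp":[-0.1, 0.5, -2.6],"rotation":[2.5, -0.0, 0.0]},
{"dp":[-0.1, 0.4, -2.6],"rotation":[2.5, -0.0, 0.0]},
{"dp":[-0.1, 0.3, -2.7],"rotation":[2.5, -0.0, 0.0]},
{"dp":[-0.1, 0.2, -2.7],"rotation":[2.5, -0.0, 0.0]},
{"dp":[-0.1, 0.0, -2.7],"rotation":[2.5, -0.0, 0.0]},
```

Request:
move_arm(
  deltas=[
    {"dp": [0,2.4,1.2],"rotation": [0,0,0]},
    {"dp": [0,0.8,-2.3],"rotation": [2.5,0,0]},
    {"dp": [0,0.7,-2.4],"rotation": [2.5,0,0]},
    {"dp": [0,0.7,-2.5],"rotation": [2.5,0,0]},
    {"dp": [0,0.5,-2.5],"rotation": [2.5,0,0]},
  ],
)

```text
t: 19.7
eef_pos: [0.6334, -0.0008, 0.1069]
ee_rot: [-1.749, -0.003, 1.504]
force: [0.8, -0.0, -0.8]
width: 0.0082
```

```bash
python3 - <<'E'
from h import *
for a in (0,):
    p,R=bayT(2,a,1,1.5,L=.065);plan(p,R,step=3)
E
```

```text
t=19.7 p=[633.4  -0.8 106.9] w=8.2 F=[ 0.8 -0.  -0.8] | d=[12.  -2.7 -0.9] rv=[10.2  0.3  0.2] n=5
{"dp":[-0.4, 0.6, -2.4],"rotation":[2.0, 0.1, 0.0]},
{"dp":[-0.4, 0.5, -2.4],"rotation":[2.0, 0.1, 0.0]},
{"dp":[-0.4, 0.4, -2.4],"rotation":[2.0, 0.1, 0.0]},
{"dp":[-0.4, 0.3, -2.4],"rotation":[2.0, 0.1, 0.0]},
{"dp":[-0.4, 0.3, -2.4],"rotation":[2.0, 0.1, 0.0]},
```

Request:
move_arm(
  deltas=[
    {"dp": [-0.5,0.6,-2.4],"rotation": [2.2,0,0]},
    {"dp": [-0.5,0.6,-2.4],"rotation": [2.2,0,0]},
    {"dp": [-0.5,0.5,-2.4],"rotation": [2.2,0,0]},
    {"dp": [-0.5,0.4,-2.4],"rotation": [2.2,0,0]},
    {"dp": [-0.4,0.4,-2.4],"rotation": [2.2,0,0]},
  ],
)

```text
t: 20.12
eef_pos: [0.6476, -0.0025, 0.1073]
ee_rot: [-1.551, -0.006, 1.505]
force: [-1.6, 0.3, 1.7]
width: 0.0081
```

```bash
python3 - <<'E'
from h import *
for a in (0,):
    p,R=bayT(2,a,0.5,1.5,L=.065);plan(p,R,step=3)
E
```

```text
t=20.1 p=[647.6  -2.5 107.3] w=8.1 F=[-1.6  0.3  1.7] | d=[-2.2 -1.  -1.8] rv=[-1.1  0.4  0.3] n=2
{"dp":[-0.6, 0.9, 1.1],"rotation":[-0.6, 0.2, 0.2]},
{"dp":[-0.6, 0.9, 1.1],"rotation":[-0.6, 0.2, 0.2]},
```

Request:
move_arm(
  deltas=[
    {"dp": [-0.5,1,0.8],"rotation": [0,0.2,0.2]},
    {"dp": [0,1,0],"rotation": [0,0,0]},
    {"dp": [0,0,0],"rotation": [0,0,0]},
  ],
)

```text
t: 20.37
eef_pos: [0.649, -0.0027, 0.107]
ee_rot: [-1.55, -0.001, 1.501]
force: [-3.4, 0.5, 0.1]
width: 0.0077
```

Request:
move_arm(
  deltas=[
    {"dp": [0,0,0],"rotation": [0,0,0]},
    {"dp": [0,0,0],"rotation": [0,0,0]},
    {"dp": [0,0,0],"rotation": [0,0,0]},
    {"dp": [0,0,0],"rotation": [0,0,0]},
    {"dp": [0,0,0],"rotation": [0,0,0]},
  ],
  jaw=155,
)

```text
t: 20.78
eef_pos: [0.6493, -0.003, 0.1069]
ee_rot: [-1.552, -0.001, 1.501]
force: [-0.9, -0.1, -0.1]
width: 0.0328
```

Request:
move_arm(
  deltas=[
    {"dp": [0,-10,0],"rotation": [0,0,0]},
    {"dp": [0,-20,0],"rotation": [0,0,0]},
    {"dp": [0,-30,0],"rotation": [0,0,0]},
    {"dp": [0,-40,0],"rotation": [0,0,0]},
    {"dp": [0,-30,0],"rotation": [0,0,0]},
  ],
)

```text
t: 21.2
eef_pos: [0.6475, -0.0043, 0.2351]
ee_rot: [-1.538, 0.004, 1.499]
force: [1.3, 0.7, -0.3]
width: 0.0344
```

```bash
cat >> h.py <<'E'
def bayview(w):
    y=np.radians(DY);ex=np.array([np.cos(y),np.sin(y)]);ey=np.array([-ex[1],ex[0]])
    for b in(1,2,3):
        l=np.c_[(w[:,:2]-BAY[b][:2])@ex,(w[:,:2]-BAY[b][:2])@ey,w[:,2]]*1000
        q=l[(abs(l[:,1])<38)&(l[:,2]>60)&(l[:,2]<128)&(abs(l[:,0])<25)]
        if len(q)<40:print(b,"empty",len(q));continue
        c=np.polyfit(q[:,2],q[:,0],1);print(b,len(q),"lean(+x)",round(np.degrees(np.arctan(c[0])),1),"zmax",round(l[(abs(l[:,1])<38)&(abs(l[:,0])<25)&(l[:,2]<160)][:,2].max(),1),"face x@50",round(np.polyval(c,50),1))
E
python3 - <<'E'
from h import *
from station import arm
f=arm.grab_frame("side");np.savez("side7.npz",**f)
cv2.imwrite("pics/d8.png",cv2.resize(f["pixels"][100:260,220:420,::-1],None,fx=4,fy=3.5))
w=cloud(f).reshape(-1,3);bayview(w[np.isfinite(w[:,0])])
Pz=-toolR(-22.7,20)[:,1]
plan(np.array([.5259,-.3191,.108])+.06*Pz,toolR(-22.7,20))
E
```

```text
1 empty 9
2 290 lean(+x) 0.4 zmax 147.9 face x@50 -0.8
3 245 lean(+x) 0.6 zmax 147.7 face x@50 -1.8
t=21.2 p=[650.2  -4.4 241.8] w=34.3 F=[ 2.8 -0.3  7.8] | d=[-143.2 -306.8  -77.4] rv=[-21.2  18.5   2.9] n=10
{"dp":[-31.6, 8.1, 11.9],"rotation":[-2.1, 1.9, 0.3]},
{"dp":[-31.9, 7.9, 11.2],"rotation":[-2.1, 1.9, 0.3]},
{"dp":[-32.2, 7.6, 10.4],"rotation":[-2.1, 1.9, 0.3]},
{"dp":[-32.5, 7.4, 9.7],"rotation":[-2.1, 1.9, 0.3]},
{"dp":[-32.8, 7.2, 8.9],"rotation":[-2.1, 1.9, 0.3]},
{"dp":[-33.0, 7.1, 8.1],"rotation":[-2.1, 1.9, 0.3]},
{"dp":[-33.2, 7.0, 7.3],"rotation":[-2.1, 1.9, 0.3]},
{"dp":[-33.4, 6.9, 6.4],"rotation":[-2.1, 1.9, 0.3]},
{"dp":[-33.6, 6.8, 5.6],"rotation":[-2.1, 1.9, 0.3]},
{"dp":[-33.7, 6.8, 4.8],"rotation":[-2.1, 1.9, 0.3]},
```

View pics/d8.png

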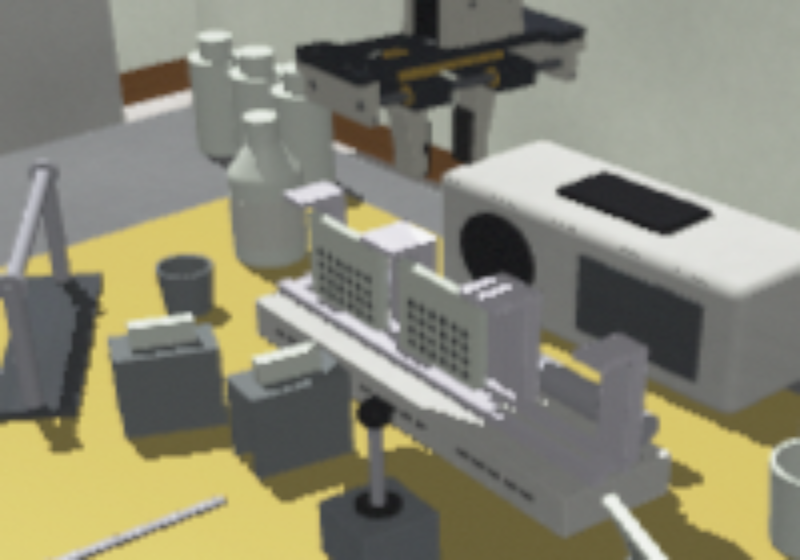

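Both plates stand upright in bays 3 (345,275) and 2 (445,325). On to plate C.

Request:
move_arm(
  deltas=[
    {"dp": [-32,2,12],"rotation": [-2.1,1.9,0.3]},
    {"dp": [-32,2,11],"rotation": [-2.1,1.9,0.3]},
    {"dp": [-32,4,11],"rotation": [-2.1,1.9,0.3]},
    {"dp": [-33,4,10],"rotation": [-2.1,1.9,0.3]},
    {"dp": [-33,4,9],"rotation": [-2.1,1.9,0.3]},
  ],
  jaw=145,
)

```text
t: 21.67
eef_pos: [0.5825, -0.1582, 0.2334]
ee_rot: [-1.753, 0.013, 1.335]
force: [0.4, 0.7, 0.0]
width: 0.0376
```

Request:
move_arm(
  deltas=[
    {"dp": [-33,6,8],"rotation": [-2.1,1.9,0.3]},
    {"dp": [-33,8,7],"rotation": [-2.1,1.9,0.3]},
    {"dp": [-33,8,7],"rotation": [-2.1,1.9,0.3]},
    {"dp": [-33,8,6],"rotation": [-2.1,1.9,0.3]},
    {"dp": [-20,0,4],"rotation": [-2.1,1.9,0.3]},
  ],
)

```text
t: 22.08
eef_pos: [0.5106, -0.3042, 0.2025]
ee_rot: [-1.955, -0.01, 1.161]
force: [0.1, -1.0, -0.1]
width: 0.0379
```

```bash
python3 - <<'E'
from h import *
Pz=-toolR(-22.7,20)[:,1]
plan(np.array([.5259,-.3191,.108])+.05*Pz,toolR(-22.7,20))
E
```

```text
t=22.1 p=[ 510.6 -304.2  202.5] w=37.9 F=[ 0.1 -1.  -0.1] | d=[ -0.5  -8.3 -47.5] rv=[ 2.  -1.   0.2] n=2
{"dp":[-4.1, 22.5, 7.6],"rotation":[1.0, -0.5, 0.1]},
{"dp":[-4.0, 22.7, 7.2],"rotation":[1.0, -0.5, 0.1]},
```

Request:
move_arm(
  deltas=[
    {"dp": [-4,15,6],"rotation": [1,-0.5,0.1]},
    {"dp": [-2,20,6],"rotation": [0.8,-0.5,0.1]},
    {"dp": [0,10,4],"rotation": [0,0,0]},
    {"dp": [0,0,0],"rotation": [0,0,0]},
  ],
)

```text
t: 22.42
eef_pos: [0.5043, -0.3149, 0.1569]
ee_rot: [-1.93, -0.001, 1.167]
force: [-0.9, 0.3, -0.4]
width: 0.038
```

```bash
python3 - <<'E'
from h import *
plan([.5351,-.3229,.0800],toolR(-22.7,20))
E
```

```text
t=22.4 p=[ 504.3 -314.9  156.9] w=38.0 F=[-0.9  0.3 -0.4] | d=[ 30.8  -8.  -76.9] rv=[ 0.6 -0.5 -0.1] n=3
{"dp":[1.6, 27.7, -0.8],"rotation":[0.2, -0.2, -0.0]},
{"dp":[1.5, 27.7, -0.9],"rotation":[0.2, -0.2, -0.0]},
{"dp":[1.5, 27.7, -1.0],"rotation":[0.2, -0.2, -0.0]},
```

Request:
move_arm(
  deltas=[
    {"dp": [1.5,20,1],"rotation": [0.2,-0.2,0]},
    {"dp": [1.5,20,1],"rotation": [0.2,-0.2,0]},
    {"dp": [1,18,1],"rotation": [0.2,0,0]},
    {"dp": [0.5,10,0],"rotation": [0,0,0]},
    {"dp": [0,0,0],"rotation": [0,0,0]},
  ],
)

```text
t: 22.83
eef_pos: [0.5299, -0.3202, 0.0971]
ee_rot: [-1.929, 0.002, 1.175]
force: [0.5, 0.3, 0.3]
width: 0.0377
```

```bash
python3 - <<'E'
from h import *
plan([.5351,-.3229,.0800],toolR(-22.7,20))
E
```

```text
t=22.8 p=[ 529.9 -320.2   97.1] w=37.7 F=[0.5 0.3 0.3] | d=[  5.2  -2.7 -17.1] rv=[ 0.5  0.  -0.1] n=1
{"dp":[-0.5, 18.1, 0.5],"rotation":[0.5, 0.0, -0.1]},
```

Request:
move_arm(
  deltas=[
    {"dp": [0,8,1],"rotation": [0.3,0,0]},
    {"dp": [0,8,1],"rotation": [0.2,0,0]},
    {"dp": [0,5,1],"rotation": [0,0,0]},
    {"dp": [0,0,0],"rotation": [0,0,0]},
    {"dp": [0,0,0],"rotation": [0,0,0]},
  ],
)

```text
t: 23.25
eef_pos: [0.5367, -0.3223, 0.0787]
ee_rot: [-1.924, 0.002, 1.176]
force: [0.1, 0.5, 0.5]
width: 0.0375
```

```bash
python3 - <<'E'
from h import *
plan([.5351,-.3229,.0800],toolR(-22.7,20))
E
```

```text
t=23.2 p=[ 536.7 -322.3   78.7] w=37.5 F=[0.1 0.5 0.5] | d=[-1.6 -0.6  1.3] rv=[ 0.2  0.1 -0.1] n=1
{"dp":[-1.2, -1.6, 0.8],"rotation":[0.2, 0.1, -0.1]},
```

Request:
move_arm(
  deltas=[
    {"dp": [-1,-1,1],"rotation": [0.2,0,0]},
    {"dp": [0,0,0],"rotation": [0,0,0]},
    {"dp": [0,0,0],"rotation": [0,0,0]},
    {"dp": [0,0,0],"rotation": [0,0,0]},
    {"dp": [0,0,0],"rotation": [0,0,0]},
  ],
  jaw=255,
  squeeze=25,
)

```text
t: 23.67
eef_pos: [0.5353, -0.323, 0.0812]
ee_rot: [-1.922, 0.001, 1.176]
force: [1.3, 0.1, 0.2]
width: 0.01
```

Request:
move_arm(
  deltas=[
    {"dp": [0,0,0],"rotation": [0,0,0]},
    {"dp": [0,0,0],"rotation": [0,0,0]},
    {"dp": [0,0,0],"rotation": [0,0,0]},
  ],
)

```text
t: 23.92
eef_pos: [0.5352, -0.3229, 0.0813]
ee_rot: [-1.922, 0.001, 1.175]
force: [0.3, -0.0, -1.3]
width: 0.0078
```

```bash
python3 - <<'E'
from h import *
plan([.5351,-.3229,.0807],toolR(-22.7,20))
E
```

```text
t=23.9 p=[ 535.2 -322.9   81.3] w=7.8 F=[ 0.3 -0.  -1.3] | d=[-0.1  0.  -0.6] rv=[ 0.1  0.1 -0. ] n=1
{"dp":[-0.0, 0.6, 0.3],"rotation":[0.1, 0.1, -0.0]},
```

Request:
move_arm(
  deltas=[
    {"dp": [0,-10,0],"rotation": [0,0,0]},
    {"dp": [0,-15,0],"rotation": [0,0,0]},
    {"dp": [0,-25,0],"rotation": [0,0,0]},
    {"dp": [0,-35,0],"rotation": [0,0,0]},
    {"dp": [0,-40,0],"rotation": [0,0,0]},
  ],
)

```text
t: 24.33
eef_pos: [0.4929, -0.3051, 0.1929]
ee_rot: [-1.908, 0.003, 1.176]
force: [1.7, -0.8, -0.3]
width: 0.0079
```

```bash
python3 - <<'E'
from h import *
p,R=bayT(1,19,110,L=.0615);print(p)
plan(p+[0,0,.01],R)
E
```

```text
[ 0.58120622 -0.12320408  0.20215644]
t=24.3 p=[ 492.9 -305.1  192.9] w=7.9 F=[ 1.7 -0.8 -0.3] | d=[ 88.3 181.9  19.2] rv=[  0.3 -17.4  -6.2] n=6
{"dp":[33.6, -2.5, -2.9],"rotation":[0.1, -2.9, -1.0]},
{"dp":[33.5, -1.9, -4.6],"rotation":[0.1, -2.9, -1.0]},
{"dp":[33.2, -1.3, -6.3],"rotation":[0.1, -2.9, -1.0]},
{"dp":[32.9, -0.7, -8.0],"rotation":[0.1, -2.9, -1.0]},
{"dp":[32.5, -0.1, -9.6],"rotation":[0.1, -2.9, -1.0]},
{"dp":[31.9, 0.5, -11.2],"rotation":[0.1, -2.9, -1.0]},
```

Request:
move_arm(
  deltas=[
    {"dp": [28,-12,-3],"rotation": [0,-2.9,-1]},
    {"dp": [34,-4,-5],"rotation": [0,-2.9,-1]},
    {"dp": [34,-1,-6],"rotation": [0,-2.9,-1]},
    {"dp": [33,-1,-8],"rotation": [0,-2.9,-1]},
    {"dp": [33,0,-9],"rotation": [0,-2.9,-1]},
  ],
)

```text
t: 24.75
eef_pos: [0.5606, -0.1537, 0.2319]
ee_rot: [-1.921, 0.003, 1.446]
force: [0.5, 0.4, -0.7]
width: 0.0078
```

```bash
python3 - <<'E'
from h import *
p,R=bayT(1,19,80,L=.0615);print(p)
plan(p,R)
E
```

```text
[ 0.59094765 -0.1239109   0.17379088]
t=24.8 p=[ 560.6 -153.7  231.9] w=7.8 F=[ 0.5  0.4 -0.7] | d=[ 30.4  29.8 -58.1] rv=[ 1.1 -2.8 -1.2] n=3
{"dp":[11.2, 21.2, -1.6],"rotation":[0.4, -0.9, -0.4]},
{"dp":[11.0, 21.3, -1.9],"rotation":[0.4, -0.9, -0.4]},
{"dp":[10.8, 21.3, -2.3],"rotation":[0.4, -0.9, -0.4]},
```

Request:
move_arm(
  deltas=[
    {"dp": [12,12,0],"rotation": [0.4,-0.9,-0.4]},
    {"dp": [8,20,0],"rotation": [0.4,-0.9,-0.4]},
    {"dp": [4,20,0],"rotation": [0.3,-0.9,-0.4]},
    {"dp": [0,10,0],"rotation": [0,0,0]},
    {"dp": [0,0,0],"rotation": [0,0,0]},
  ],
)

```text
t: 25.17
eef_pos: [0.5875, -0.1244, 0.1731]
ee_rot: [-1.905, -0.003, 1.51]
force: [-0.6, -0.1, -0.8]
width: 0.0081
```

```bash
python3 - <<'E'
from h import *
from station import arm
p,R=bayT(1,19,40,L=.0615);print(p)
plan(p,R)
f=arm.grab_frame("side");cv2.imwrite("pics/d9.png",cv2.resize(f["pixels"][80:260,240:440,::-1],None,fx=4,fy=3.3))
E
```

```text
[ 0.60393623 -0.12485333  0.13597014]
t=25.2 p=[ 587.5 -124.4  173.1] w=8.1 F=[-0.6 -0.1 -0.8] | d=[ 16.4  -0.4 -37.1] rv=[0.2 0.6 0.4] n=2
{"dp":[0.2, 20.2, -1.6],"rotation":[0.1, 0.3, 0.2]},
{"dp":[0.3, 20.2, -1.7],"rotation":[0.1, 0.3, 0.2]},
```

View pics/d9.png

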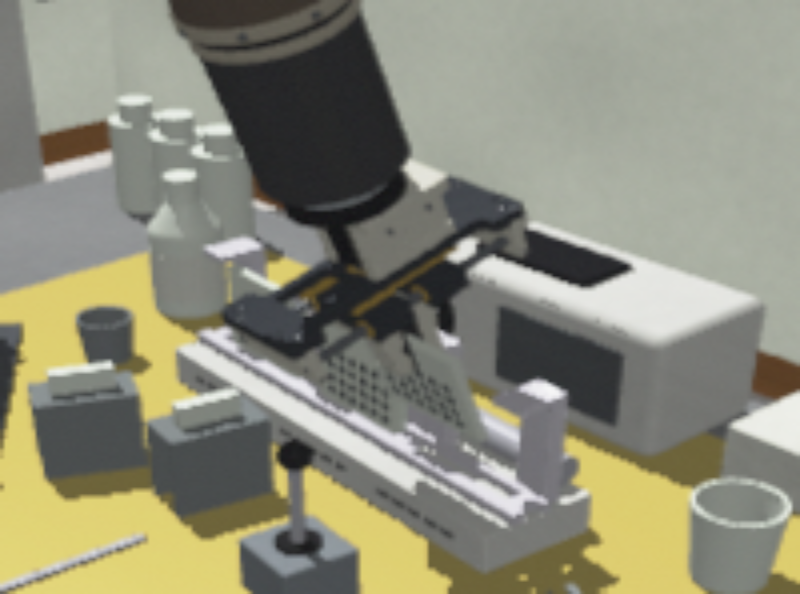

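The side view shows the plate slanted above bay 1, with the gripper's front corner at (235,315) well above the lever ball (295,455). I'll lower it and check the clearance.

Request:
move_arm(
  deltas=[
    {"dp": [0,12,-1],"rotation": [0.1,0.3,0.2]},
    {"dp": [0,12,-1],"rotation": [0.1,0.3,0.2]},
    {"dp": [0,12,-1],"rotation": [0,0,0]},
    {"dp": [0,0,0],"rotation": [0,0,0]},
  ],
)

```text
t: 25.55
eef_pos: [0.602, -0.1269, 0.1419]
ee_rot: [-1.904, 0.001, 1.495]
force: [-1.1, -0.5, -2.2]
width: 0.0077
```

```bash
python3 - <<'E'
from h import *
from station import arm
p,R=bayT(1,19,14,L=.0615);print(p)
plan(p,R)
f=arm.grab_frame("side");w=cloud(f).reshape(-1,3);s=arm.get_state()
l=(w-np.array(s["eef_pos"]))@Rt(s["ee_rot"])*1000
q=l[(l[:,1]<-60)&(l[:,1]>-110)&(abs(l[:,0])<60)&(abs(l[:,2])<140)]
print("gripper extents tool z",np.percentile(q[:,2],[.5,99.5]),"x",np.percentile(q[:,0],[.5,99.5]),"y max",np.percentile(q[:,1],99))
c=w[(abs(w[:,0]-.475)<.03)&(abs(w[:,1]+.135)<.03)&(w[:,2]>.13)&(w[:,2]<.152)];b=(c-np.array(s["eef_pos"]))@Rt(s["ee_rot"])*1000
print("ball in tool",b.min(0),b.max(0))
E
```

```text
[ 0.61237881 -0.12546591  0.11138665]
t=25.6 p=[ 602.  -126.9  141.9] w=7.7 F=[-1.1 -0.5 -2.2] | d=[ 10.4   1.4 -30.5] rv=[ 0.1 -0.2 -0.1] n=1
{"dp":[2.2, 32.2, 0.3],"rotation":[0.1, -0.2, -0.1]},
gripper extents tool z [-95.51025711  96.85271117] x [-41.09487412  35.24009702] y max -66.46086019998202
ball in tool [-27.18420784 -45.75963542 109.6393696 ] [ -6.43490641 -28.54933652 131.51967354]
```

Request:
move_arm(
  deltas=[
    {"dp": [1,10,0],"rotation": [0,0,0]},
    {"dp": [1,10,0],"rotation": [0,0,0]},
    {"dp": [0,8,0],"rotation": [0,0,0]},
    {"dp": [0,0,0],"rotation": [0,0,0]},
    {"dp": [0,0,0],"rotation": [0,0,0]},
  ],
)

```text
t: 26.02
eef_pos: [0.6128, -0.1261, 0.1174]
ee_rot: [-1.909, 0.0, 1.494]
force: [0.3, -0.1, -1.1]
width: 0.0078
```

```bash
python3 - <<'E'
from h import *
p,R=bayT(1,19,14,L=.0615);plan(p,R)
p,R=bayT(1,19,2,L=.0615);plan(p,R)
E
```

```text
t=26.0 p=[ 612.8 -126.1  117.4] w=7.8 F=[ 0.3 -0.1 -1.1] | d=[-0.4  0.6 -6.1] rv=[ 0.4 -0.2 -0.1] n=1
{"dp":[0.6, 5.6, 2.4],"rotation":[0.4, -0.2, -0.1]},
t=26.0 p=[ 612.8 -126.1  117.4] w=7.8 F=[ 0.3 -0.1 -1.1] | d=[  3.5   0.4 -17.4] rv=[ 0.4 -0.2 -0.1] n=1
{"dp":[0.6, 17.6, 2.5],"rotation":[0.4, -0.2, -0.1]},
```

Request:
move_arm(
  deltas=[
    {"dp": [0.6,4,2],"rotation": [0.3,-0.2,0]},
    {"dp": [0,5,0.5],"rotation": [0,0,0]},
    {"dp": [0,4,0.5],"rotation": [0,0,0]},
    {"dp": [0,4,0],"rotation": [0,0,0]},
    {"dp": [0,0,0],"rotation": [0,0,0]},
  ],
)

```text
t: 26.43
eef_pos: [0.617, -0.1255, 0.1004]
ee_rot: [-1.906, 0.001, 1.498]
force: [0.3, -0.2, 0.5]
width: 0.0077
```

```bash
python3 - <<'E'
from h import *
p,R=bayT(1,19,1.5,L=.0615);plan(p,R)
p,R=bayT(1,0,.8,1.5,L=.0615);plan(p,R,step=3)
E
```

```text
t=26.4 p=[ 617.  -125.5  100.4] w=7.7 F=[ 0.3 -0.2  0.5] | d=[-0.6 -0.3 -0.8] rv=[ 0.2  0.  -0.1] n=1
{"dp":[-0.3, 0.6, 0.8],"rotation":[0.2, 0.0, -0.1]},
t=26.4 p=[ 617.  -125.5  100.4] w=7.7 F=[ 0.3 -0.2  0.5] | d=[19.4 -1.7  1.9] rv=[19.2  0.  -0.1] n=7
{"dp":[-0.0, 0.7, -2.7],"rotation":[2.7, 0.0, -0.0]},
{"dp":[-0.0, 0.5, -2.7],"rotation":[2.7, 0.0, -0.0]},
{"dp":[-0.0, 0.4, -2.8],"rotation":[2.7, 0.0, -0.0]},
{"dp":[-0.0, 0.3, -2.8],"rotation":[2.7, 0.0, -0.0]},
{"dp":[-0.0, 0.1, -2.8],"rotation":[2.7, 0.0, -0.0]},
{"dp":[-0.0, -0.0, -2.8],"rotation":[2.7, 0.0, -0.0]},
{"dp":[-0.0, -0.1, -2.8],"rotation":[2.7, 0.0, -0.0]},
```

Request:
move_arm(
  deltas=[
    {"dp": [0,0.9,-2],"rotation": [2.7,0,0]},
    {"dp": [0,0.6,-2.6],"rotation": [2.7,0,0]},
    {"dp": [0,0.5,-2.7],"rotation": [2.7,0,0]},
    {"dp": [0,0.4,-2.7],"rotation": [2.7,0,0]},
  ],
)

```text
t: 26.77
eef_pos: [0.6277, -0.1253, 0.1028]
ee_rot: [-1.717, -0.001, 1.501]
force: [1.0, -1.3, -0.2]
width: 0.0079
```

```bash
python3 - <<'E'
from h import *
p,R=bayT(1,0,.5,1.5,L=.0615);plan(p,R,step=3)
E
```

```text
t=26.8 p=[ 627.7 -125.3  102.8] w=7.9 F=[ 1.  -1.3 -0.2] | d=[ 8.7 -1.9 -0.8] rv=[8.4 0.2 0. ] n=3
{"dp":[-0.4, 0.7, -2.9],"rotation":[2.8, 0.1, 0.0]},
{"dp":[-0.4, 0.6, -2.9],"rotation":[2.8, 0.1, 0.0]},
{"dp":[-0.4, 0.4, -2.9],"rotation":[2.8, 0.1, 0.0]},
```

Request:
move_arm(
  deltas=[
    {"dp": [-0.4,0.7,-2.9],"rotation": [2.8,0,0]},
    {"dp": [-0.4,0.6,-2.9],"rotation": [2.8,0,0]},
    {"dp": [-0.4,0.5,-2.9],"rotation": [2.8,0,0]},
    {"dp": [0,0.5,-0.5],"rotation": [0.5,0,0]},
    {"dp": [0,0,0],"rotation": [0,0,0]},
  ],
)

```text
t: 27.18
eef_pos: [0.64, -0.1269, 0.1027]
ee_rot: [-1.552, -0.001, 1.502]
force: [-6.3, 2.7, 6.7]
width: 0.0078
```

```bash
python3 - <<'E'
from h import *
p,R=bayT(1,0,.0,1.,L=.0615);plan(p,R,step=3)
E
```

```text
t=27.2 p=[ 640.  -126.9  102.7] w=7.8 F=[-6.3  2.7  6.7] | d=[-4.1 -0.3 -1.2] rv=[-1.1  0.2  0. ] n=2
{"dp":[-0.3, 0.6, 2.0],"rotation":[-0.5, 0.1, 0.0]},
{"dp":[-0.3, 0.6, 2.0],"rotation":[-0.5, 0.1, 0.0]},
```

Upright, with the foot on the floor and the force small. I'll ease back slightly and release.

Request:
move_arm(
  deltas=[
    {"dp": [0,0.3,2],"rotation": [-0.3,0,0]},
    {"dp": [0,0,1],"rotation": [0,0,0]},
    {"dp": [0,0,0],"rotation": [0,0,0]},
  ],
)

```text
t: 27.43
eef_pos: [0.6386, -0.1268, 0.1027]
ee_rot: [-1.559, -0.0, 1.502]
force: [-0.1, 0.5, 1.1]
width: 0.0079
```

Request:
move_arm(
  deltas=[
    {"dp": [0,0,0],"rotation": [0,0,0]},
    {"dp": [0,0,0],"rotation": [0,0,0]},
    {"dp": [0,0,0],"rotation": [0,0,0]},
    {"dp": [0,0,0],"rotation": [0,0,0]},
    {"dp": [0,0,0],"rotation": [0,0,0]},
  ],
  jaw=155,
)

```text
t: 27.85
eef_pos: [0.6381, -0.1268, 0.1017]
ee_rot: [-1.558, 0.0, 1.502]
force: [-0.1, 0.7, 1.0]
width: 0.0329
```

Request:
move_arm(
  deltas=[
    {"dp": [0,-10,0],"rotation": [0,0,0]},
    {"dp": [0,-20,0],"rotation": [0,0,0]},
    {"dp": [0,-30,0],"rotation": [0,0,0]},
    {"dp": [0,-40,0],"rotation": [0,0,0]},
    {"dp": [0,-30,0],"rotation": [0,0,0]},
  ],
)

```text
t: 28.27
eef_pos: [0.6351, -0.1271, 0.2297]
ee_rot: [-1.542, 0.001, 1.501]
force: [1.5, -1.3, 0.5]
width: 0.0346
```

```bash
python3 - <<'E'
from h import *
from station import arm
f=arm.grab_frame("side");np.savez("side10.npz",**f)
cv2.imwrite("pics/d10.png",cv2.resize(f["pixels"][100:260,220:420,::-1],None,fx=4,fy=3.5))
w=cloud(f).reshape(-1,3);w1=w[np.isfinite(w[:,0])];bayview(w1)
g=arm.grab_frame("scene");np.savez("scene10.npz",**g);w2=cloud(g).reshape(-1,3)
for nm,w in(("side",w1),("scene",w2)):
  for lo,hi,n in((-.08,.06,"g2"),(.07,.2,"g1")):
    for z0,z1 in((.074,.086),(.096,.108)):
        p=w[(w[:,0]>.38)&(w[:,0]<.56)&(w[:,1]>lo)&(w[:,1]<hi)&(w[:,2]>z0)&(w[:,2]<z1)]
        if len(p)>8:
            r=cv2.minAreaRect((p[:,:2]*1000).astype(np.float32));print(nm,n,z0,len(p),np.round(r[0],1),np.round(r[1],1),round(r[2],1))
E
```

```text
1 369 lean(+x) 0.8 zmax 147.3 face x@50 -1.2
2 294 lean(+x) 0.8 zmax 148.0 face x@50 -0.7
3 240 lean(+x) 1.6 zmax 145.6 face x@50 -2.7
side g2 0.074 213 [516.2  17.5] [49.1 81.2] 80.5
side g2 0.096 63 [516.2  16.2] [12.4 49.8] 78.7
side g1 0.074 208 [448.4 141.1] [ 54.2 151.4] 57.4
side g1 0.096 81 [444.  150.5] [ 26.3 137.2] 49.0
scene g2 0.074 198 [517.8  18.6] [43.8 83.6] 78.6
scene g2 0.096 47 [519.   18.3] [11.6 53. ] 78.6
scene g1 0.074 192 [452.2 139.8] [ 52.4 152.2] 58.3
scene g1 0.096 49 [448.9 149.8] [ 21.4 130.9] 49.7
```

View pics/d10.png

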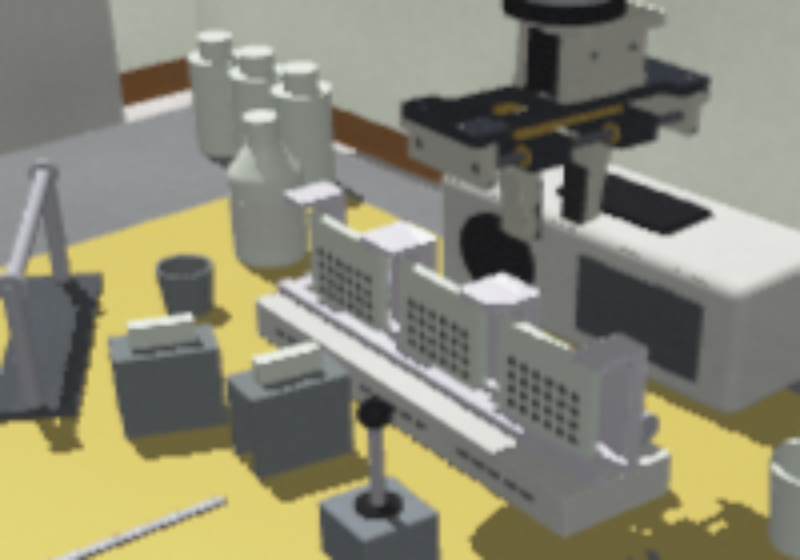

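All three plates stand upright (leans 0.8, 0.8 and 1.6°). The side view also shows one guard, at (290,400), has been knocked to about (0.517,0.018). I'll measure both guards closely.

```bash
python3 - <<'E'
from h import *
for nm in("side10","scene10"):
    f=dict(np.load(nm+".npz"));w=cloud(f).reshape(-1,3)
    p=w[(abs(w[:,0]-.478)<.06)&(abs(w[:,1]-.122)<.055)&(w[:,2]>.074)&(w[:,2]<.086)];r=cv2.minAreaRect((p[:,:2]*1000).astype(np.float32));print(nm,r)
    p=w[(abs(w[:,0]-.478)<.05)&(abs(w[:,1]-.122)<.05)&(w[:,2]>.096)&(w[:,2]<.108)];r=cv2.minAreaRect((p[:,:2]*1000).astype(np.float32));print(nm,r)
R=toolR(78.7,0)  # psi=168.7
print(R[:,0])
plan([.5172,.0176,.20],R)
E
```

```text
side10 ((477.7189025878906, 122.01177978515625), (47.849639892578125, 79.90069580078125), 64.44112396240234)
side10 ((477.48101806640625, 121.01913452148438), (15.863174438476562, 48.888458251953125), 68.31448364257812)
scene10 ((478.43731689453125, 124.19561767578125), (44.58979797363281, 88.02886962890625), 65.16278076171875)
scene10 ((478.5462341308594, 123.66222381591797), (12.167366981506348, 51.06466293334961), 65.45807647705078)
[-0.98061466  0.19594614  0.        ]
t=28.4 p=[ 637.8 -127.3  233.7] w=34.2 F=[ 0.4 -0.1 -0.5] | d=[-120.6  144.9  -33.7] rv=[ -1.  -82.7   0.8] n=13
{"dp":[10.5, 2.8, 10.0],"rotation":[-0.1, -6.4, 0.1]},
{"dp":[11.5, 2.8, 8.8],"rotation":[-0.1, -6.4, 0.1]},
{"dp":[12.4, 2.7, 7.4],"rotation":[-0.1, -6.4, 0.1]},
{"dp":[13.2, 2.7, 6.0],"rotation":[-0.1, -6.4, 0.1]},
{"dp":[13.8, 2.7, 4.5],"rotation":[-0.1, -6.4, 0.1]},
{"dp":[14.2, 2.7, 3.0],"rotation":[-0.1, -6.4, 0.1]},
{"dp":[14.4, 2.7, 1.4],"rotation":[-0.1, -6.4, 0.1]},
{"dp":[14.5, 2.6, -0.2],"rotation":[-0.1, -6.4, 0.1]},
{"dp":[14.4, 2.6, -1.8],"rotation":[-0.1, -6.4, 0.1]},
{"dp":[14.1, 2.6, -3.4],"rotation":[-0.1, -6.4, 0.1]},
{"dp":[13.6, 2.6, -4.9],"rotation":[-0.1, -6.4, 0.1]},
{"dp":[13.0, 2.6, -6.4],"rotation":[-0.1, -6.4, 0.1]},
{"dp":[12.2, 2.6, -7.8],"rotation":[-0.1, -6.4, 0.1]},
```

Request:
move_arm(
  deltas=[
    {"dp": [10,0,10],"rotation": [0,-6.4,0]},
    {"dp": [11,0,9],"rotation": [0,-6.4,0]},
    {"dp": [12,0,7],"rotation": [0,-6.4,0]},
    {"dp": [13,0,6],"rotation": [0,-6.4,0]},
    {"dp": [14,2,5],"rotation": [0,-6.4,0]},
  ],
  jaw=120,
)

```text
t: 28.78
eef_pos: [0.5914, -0.0736, 0.2376]
ee_rot: [-1.559, -0.007, 2.077]
force: [-0.1, -0.1, -0.7]
width: 0.0465
```

Request:
move_arm(
  deltas=[
    {"dp": [14,2,3],"rotation": [0,-6.4,0]},
    {"dp": [14,3,1],"rotation": [0,-6.4,0]},
    {"dp": [14,3,0],"rotation": [0,-6.4,0]},
    {"dp": [14,3,-2],"rotation": [0,-6.4,0]},
    {"dp": [14,3,-3],"rotation": [0,-6.4,0]},
  ],
)

```text
t: 29.2
eef_pos: [0.5416, -0.0185, 0.2272]
ee_rot: [-1.567, -0.01, 2.664]
force: [0.4, 0.5, -1.0]
width: 0.0466
```

```bash
python3 - <<'E'
from h import *
plan([.5172,.0176,.16],toolR(78.7,0))
E
```

```text
t=29.2 p=[541.6 -18.5 227.2] w=46.6 F=[ 0.4  0.5 -1. ] | d=[-24.4  36.1 -67.2] rv=[ -0.1 -16.1   0.6] n=3
{"dp":[12.5, 22.5, -7.0],"rotation":[-0.0, -5.4, 0.2]},
{"dp":[11.9, 22.5, -8.2],"rotation":[-0.0, -5.4, 0.2]},
{"dp":[11.2, 22.4, -9.2],"rotation":[-0.0, -5.4, 0.2]},
```

Request:
move_arm(
  deltas=[
    {"dp": [12,20,-7],"rotation": [0,-5.4,0]},
    {"dp": [12,20,-8],"rotation": [0,-5.4,0]},
    {"dp": [9,20,-8],"rotation": [0,-4.5,0]},
    {"dp": [0,0,0],"rotation": [0,0,0]},
  ],
)

```text
t: 29.53
eef_pos: [0.517, 0.0179, 0.1693]
ee_rot: [-1.573, -0.005, 2.953]
force: [-1.4, -1.1, -1.2]
width: 0.047
```

```bash
python3 - <<'E'
from h import *
from station import arm
s=arm.get_state();f=arm.grab_frame("wrist");cv2.imwrite("pics/w11.png",f["pixels"][:,:,::-1])
w=wcloud(f,s["eef_pos"],s["ee_rot"]).reshape(-1,3)
p=w[(abs(w[:,0]-.517)<.07)&(abs(w[:,1]-.018)<.05)&(w[:,2]>.074)&(w[:,2]<.086)];print(len(p),cv2.minAreaRect((p[:,:2]*1000).astype(np.float32)))
p=w[(abs(w[:,0]-.517)<.05)&(abs(w[:,1]-.018)<.05)&(w[:,2]>.096)&(w[:,2]<.106)];print(len(p),cv2.minAreaRect((p[:,:2]*1000).astype(np.float32)))
plan([.5172,.0176,.084],toolR(78.7,0))
E
```

```text
3828 ((518.3768920898438, 18.109811782836914), (44.29866409301758, 80.45271301269531), 79.0267562866211)
945 ((518.099609375, 17.457551956176758), (11.41050910949707, 50.55624008178711), 78.85209655761719)
t=29.6 p=[518.6  17.5 171.3] w=46.4 F=[ 0.9 -0.7  0.1] | d=[ -1.4   0.1 -87.3] rv=[0.2 0.3 0.2] n=3
{"dp":[0.4, 29.1, 0.1],"rotation":[0.1, 0.1, 0.1]},
{"dp":[0.4, 29.1, 0.1],"rotation":[0.1, 0.1, 0.1]},
{"dp":[0.4, 29.1, 0.1],"rotation":[0.1, 0.1, 0.1]},
```

View pics/w11.png

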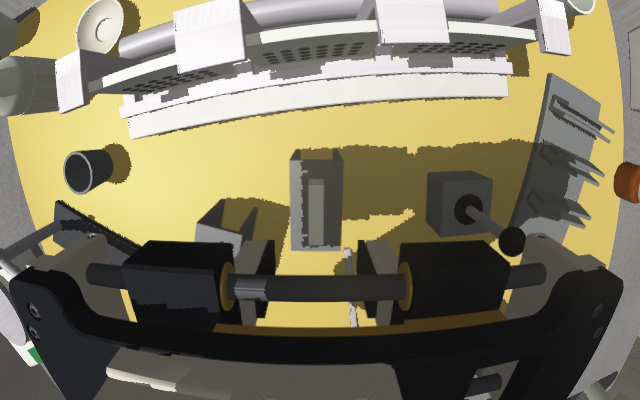

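The wrist view shows the guard's ridge at u≈316, centred between the fingers (u 255 and 378), and wrist depth puts it at (0.518,0.0175) with yaw −11°. I'll descend.

Request:
move_arm(
  deltas=[
    {"dp": [0,25,0],"rotation": [0,0,0]},
    {"dp": [0,25,0],"rotation": [0,0,0]},
    {"dp": [0,20,0],"rotation": [0,0,0]},
    {"dp": [0,10,0],"rotation": [0,0,0]},
    {"dp": [0,0,0],"rotation": [0,0,0]},
  ],
)

```text
t: 30.0
eef_pos: [0.5258, 0.0177, 0.0971]
ee_rot: [-1.578, 0.009, 2.94]
force: [0.1, 0.5, 0.4]
width: 0.0461
```

```bash
python3 - <<'E'
from h import *
plan([.518,.0175,.085],toolR(78.9,0))
E
```

```text
t=30.0 p=[525.8  17.7  97.1] w=46.1 F=[0.1 0.5 0.4] | d=[ -7.8  -0.2 -12.1] rv=[ 0.4 -0.5 -0.5] n=1
{"dp":[7.7, 12.0, 1.8],"rotation":[0.4, -0.5, -0.5]},
```

Request:
move_arm(
  deltas=[
    {"dp": [4,4,1],"rotation": [0.4,-0.5,-0.4]},
    {"dp": [4,4,0.5],"rotation": [0,0,0]},
    {"dp": [2,3,0],"rotation": [0,0,0]},
    {"dp": [0,0,0],"rotation": [0,0,0]},
  ],
)

```text
t: 30.33
eef_pos: [0.518, 0.018, 0.0891]
ee_rot: [-1.572, 0.006, 2.946]
force: [0.8, -0.3, 0.1]
width: 0.0466
```

```bash
python3 - <<'E'
from h import *
plan([.518,.0175,.085],toolR(78.9,0))
E
```

```text
t=30.3 p=[518.   18.   89.1] w=46.6 F=[ 0.8 -0.3  0.1] | d=[ 0.  -0.5 -4.1] rv=[ 0.  -0.1 -0.3] n=1
{"dp":[-0.1, 4.1, 0.5],"rotation":[0.0, -0.1, -0.3]},
```

Request:
move_arm(
  deltas=[
    {"dp": [0,2.5,0.5],"rotation": [0,0,-0.3]},
    {"dp": [0,1.5,0],"rotation": [0,0,0]},
    {"dp": [0,0,0],"rotation": [0,0,0]},
  ],
)

```text
t: 30.58
eef_pos: [0.5187, 0.0179, 0.0865]
ee_rot: [-1.573, 0.003, 2.947]
force: [0.2, -0.3, 0.4]
width: 0.0461
```

Request:
move_arm(
  deltas=[
    {"dp": [0,0,0],"rotation": [0,0,0]},
    {"dp": [0,0,0],"rotation": [0,0,0]},
    {"dp": [0,0,0],"rotation": [0,0,0]},
    {"dp": [0,0,0],"rotation": [0,0,0]},
    {"dp": [0,0,0],"rotation": [0,0,0]},
  ],
  jaw=255,
  squeeze=25,
)

```text
t: 31.0
eef_pos: [0.5192, 0.018, 0.087]
ee_rot: [-1.574, 0.004, 2.947]
force: [0.4, 0.2, -0.3]
width: 0.0187
```

Request:
move_arm(
  deltas=[
    {"dp": [0,0,0],"rotation": [0,0,0]},
    {"dp": [0,0,0],"rotation": [0,0,0]},
    {"dp": [0,0,0],"rotation": [0,0,0]},
  ],
)

```text
t: 31.25
eef_pos: [0.5192, 0.018, 0.087]
ee_rot: [-1.573, 0.004, 2.947]
force: [-0.2, 0.1, 0.1]
width: 0.0118
```

```bash
python3 - <<'E'
from h import *
u=np.array([np.cos(np.radians(54.6)),np.sin(np.radians(54.6)),0]);B=np.array([.4697,.2991,.130])
print(B+.048*u,B-.048*u)
plan([.518,.0175,.19],toolR(78.9,0))
E
```

```text
[0.4975055  0.33822613 0.13      ] [0.4418945  0.25997387 0.13      ]
t=31.2 p=[519.2  18.   87. ] w=11.8 F=[-0.2  0.1  0.1] | d=[ -1.2  -0.5 103. ] rv=[ 0.2 -0.1 -0.2] n=3
{"dp":[0.2, -34.3, 0.1],"rotation":[0.1, -0.0, -0.1]},
{"dp":[0.3, -34.3, 0.2],"rotation":[0.1, -0.0, -0.1]},
{"dp":[0.3, -34.3, 0.2],"rotation":[0.1, -0.0, -0.1]},
```

Request:
move_arm(
  deltas=[
    {"dp": [0,-15,0],"rotation": [0,0,0]},
    {"dp": [0,-35,0],"rotation": [0,0,0]},
    {"dp": [0,-40,0],"rotation": [0,0,0]},
    {"dp": [0,-40,0],"rotation": [0,0,0]},
    {"dp": [0,-30,0],"rotation": [0,0,0]},
  ],
)

```text
t: 31.67
eef_pos: [0.513, 0.016, 0.2442]
ee_rot: [-1.564, -0.013, 2.945]
force: [1.1, -0.0, -0.4]
width: 0.0116
```

```bash
cat >> h.py <<'E'
BARU=np.array([np.cos(np.radians(54.6)),np.sin(np.radians(54.6)),0]);BARM=np.array([.4697,.2991,0])
E
python3 - <<'E'
from h import *
from station import arm
print(arm.get_state()["width"])
p=BARM+.048*BARU;p[2]=.25
plan(p,toolR(144.6,0))
E
```

```text
0.011632321820369156
t=31.7 p=[513.   16.  244.2] w=11.6 F=[ 1.1 -0.  -0.4] | d=[-15.5 322.3   5.8] rv=[  0.1 -65.9   0.9] n=11
{"dp":[7.1, -0.6, -28.5],"rotation":[0.0, -6.0, 0.1]},
{"dp":[4.1, -0.6, -29.0],"rotation":[0.0, -6.0, 0.1]},
{"dp":[1.0, -0.6, -29.3],"rotation":[0.0, -6.0, 0.1]},
{"dp":[-2.0, -0.6, -29.3],"rotation":[0.0, -6.0, 0.1]},
{"dp":[-5.1, -0.6, -28.9],"rotation":[0.0, -6.0, 0.1]},
{"dp":[-8.0, -0.6, -28.2],"rotation":[0.0, -6.0, 0.1]},
{"dp":[-10.9, -0.6, -27.2],"rotation":[0.0, -6.0, 0.1]},
{"dp":[-13.7, -0.6, -25.9],"rotation":[0.0, -6.0, 0.1]},
{"dp":[-16.4, -0.6, -24.3],"rotation":[0.0, -6.0, 0.1]},
{"dp":[-18.8, -0.6, -22.5],"rotation":[0.0, -6.0, 0.1]},
{"dp":[-21.0, -0.6, -20.4],"rotation":[0.0, -6.0, 0.1]},
```

Request:
move_arm(
  deltas=[
    {"dp": [7,-1,-28],"rotation": [0,-6,0]},
    {"dp": [4,-1,-29],"rotation": [0,-6,0]},
    {"dp": [1,-1,-29],"rotation": [0,-6,0]},
    {"dp": [-2,-1,-29],"rotation": [0,-6,0]},
    {"dp": [-5,-1,-29],"rotation": [0,-6,0]},
  ],
)

```text
t: 32.08
eef_pos: [0.5085, 0.1627, 0.2599]
ee_rot: [-1.573, 0.001, -2.803]
force: [0.3, 0.4, -0.4]
width: 0.0121
```

Request:
move_arm(
  deltas=[
    {"dp": [-8,-1,-28],"rotation": [0,-6,0]},
    {"dp": [-11,-1,-27],"rotation": [0,-6,0]},
    {"dp": [-14,-1,-26],"rotation": [0,-6,0]},
    {"dp": [-16,-1,-24],"rotation": [0,-6,0]},
    {"dp": [-10,0,-12],"rotation": [0,-6,0]},
  ],
)

```text
t: 32.5
eef_pos: [0.497, 0.3029, 0.2643]
ee_rot: [-1.573, 0.002, -2.252]
force: [0.1, 0.7, -0.1]
width: 0.0118
```

```bash
python3 - <<'E'
from h import *
p=BARM+.048*BARU;p[2]=.25
plan(p,toolR(144.6,0))
E
```

```text
t=32.5 p=[497.  302.9 264.3] w=11.8 F=[ 0.1  0.7 -0.1] | d=[  0.5  35.3 -14.3] rv=[ 0.1 -3.6 -0.1] n=2
{"dp":[-13.9, 7.2, -10.9],"rotation":[0.1, -1.8, -0.1]},
{"dp":[-14.2, 7.2, -10.5],"rotation":[0.1, -1.8, -0.1]},
```

Request:
move_arm(
  deltas=[
    {"dp": [-14,3,-11],"rotation": [0,-1.8,0]},
    {"dp": [-12,3,-9],"rotation": [0,-1.8,0]},
    {"dp": [0,0,0],"rotation": [0,0,0]},
  ],
)

```text
t: 32.75
eef_pos: [0.4963, 0.3411, 0.2567]
ee_rot: [-1.573, 0.001, -2.18]
force: [0.8, -0.2, -0.2]
width: 0.0117
```

```bash
python3 - <<'E'
from h import *
from station import arm
p=BARM+.048*BARU;p[2]=.25
plan(p,toolR(144.6,0))
s=arm.get_state();f=arm.grab_frame("wrist");cv2.imwrite("pics/w12.png",f["pixels"][:,:,::-1])
w=wcloud(f,s["eef_pos"],s["ee_rot"]).reshape(-1,3)
n=np.array([-BARU[1],BARU[0],0])
a=(w-BARM)@BARU;b=(w-BARM)@n
q=(w[:,2]>.125)&(w[:,2]<.140)&(abs(b)<.025)&(abs(a)<.12)
print(q.sum(),"bar line in my frame: slope",np.polyfit(a[q],b[q],1)*[57.3,1000],"a range",a[q].min(),a[q].max(),"z",np.percentile(w[q,2],[50,95]))
for lo in np.arange(-.12,.12,.03):
    k=q&(a>lo)&(a<lo+.03)
    if k.sum()>10:print(round(lo,2),k.sum(),np.round(np.percentile(b[k]*1000,[5,50,95]),1))
E
```

```text
t=32.8 p=[496.3 341.1 256.7] w=11.7 F=[ 0.8 -0.2 -0.2] | d=[ 1.2 -2.8 -6.7] rv=[ 0.1  0.5 -0.1] n=1
{"dp":[1.7, 6.7, 2.6],"rotation":[0.1, 0.5, -0.1]},
1176 bar line in my frame: slope [-0.23921262  0.57012085] a range -0.10329177797232655 0.11987800113242769 z [0.13573185 0.13764215]
-0.12 97 [-5.9  0.9  7.6]
-0.09 135 [-5.7  0.9  7.6]
0.06 434 [-6.   0.4  6.8]
0.09 510 [-6.8 -0.2  7. ]
```

View pics/w12.png

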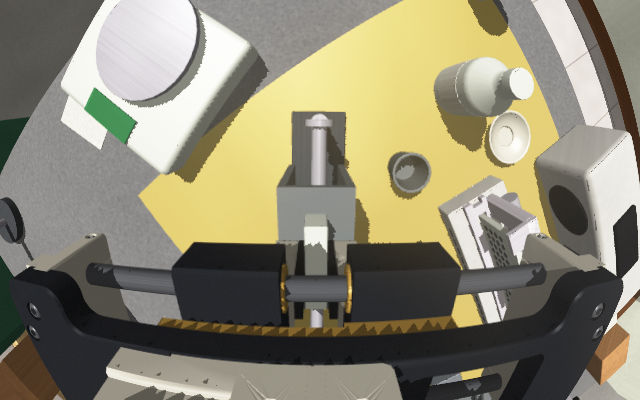

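The guard's legs straddle the bar in the wrist view (bar at u≈318, legs at u≈280 and 355), and wrist depth puts the bar within 1 mm of my estimate. I'll lower in stages.

Request:
move_arm(
  deltas=[
    {"dp": [1.5,15,2.5],"rotation": [0,0.5,0]},
    {"dp": [0,15,0],"rotation": [0,0,0]},
    {"dp": [0,10,0],"rotation": [0,0,0]},
    {"dp": [0,0,0],"rotation": [0,0,0]},
  ],
)

```text
t: 33.13
eef_pos: [0.4981, 0.3359, 0.2152]
ee_rot: [-1.573, 0.001, -2.199]
force: [-0.4, -0.2, -1.2]
width: 0.012
```

```bash
python3 - <<'E'
from h import *
p=BARM+.048*BARU;p[2]=.16
plan(p,toolR(144.6,0))
E
```

```text
t=33.1 p=[498.1 335.9 215.2] w=12.0 F=[-0.4 -0.2 -1.2] | d=[ -0.6   2.4 -55.2] rv=[ 0.1 -0.6 -0. ] n=2
{"dp":[-0.8, 27.6, -0.9],"rotation":[0.1, -0.3, -0.0]},
{"dp":[-0.8, 27.6, -0.9],"rotation":[0.1, -0.3, -0.0]},
```

Request:
move_arm(
  deltas=[
    {"dp": [-1,15,-1],"rotation": [0,-0.6,0]},
    {"dp": [-1,15,-0.5],"rotation": [0,0,0]},
    {"dp": [0,15,0],"rotation": [0,0,0]},
    {"dp": [0,8,0],"rotation": [0,0,0]},
    {"dp": [0,0,0],"rotation": [0,0,0]},
  ],
)

```text
t: 33.55
eef_pos: [0.5, 0.3364, 0.1632]
ee_rot: [-1.571, 0.003, -2.195]
force: [0.5, 0.3, -1.2]
width: 0.0119
```

```bash
python3 - <<'E'
from h import *
p=BARM+.048*BARU;p[2]=.150
plan(p,toolR(144.6,0))
E
```

```text
t=33.5 p=[500.  336.4 163.2] w=11.9 F=[ 0.5  0.3 -1.2] | d=[ -2.5   1.8 -13.2] rv=[ 0.  -0.4 -0.2] n=1
{"dp":[0.0, 13.2, -3.1],"rotation":[0.0, -0.4, -0.2]},
```

Request:
move_arm(
  deltas=[
    {"dp": [0,5,-2],"rotation": [0,-0.4,0]},
    {"dp": [0,5,-1],"rotation": [0,0,0]},
    {"dp": [0,3,0],"rotation": [0,0,0]},
    {"dp": [0,1,0],"rotation": [0,0,0]},
    {"dp": [0,0,0],"rotation": [0,0,0]},
  ],
)

```text
t: 33.97
eef_pos: [0.4988, 0.3388, 0.1511]
ee_rot: [-1.57, 0.006, -2.189]
force: [1.1, 1.0, -0.1]
width: 0.0119
```

Request:
move_arm(
  deltas=[
    {"dp": [0,1.5,0],"rotation": [0,0,0]},
    {"dp": [0,1.5,0],"rotation": [0,0,0]},
    {"dp": [0,0,0],"rotation": [0,0,0]},
  ],
)

```text
t: 34.22
eef_pos: [0.4993, 0.3393, 0.1492]
ee_rot: [-1.57, 0.008, -2.188]
force: [-0.4, 0.3, -0.2]
width: 0.0119
```

Request:
move_arm(
  deltas=[
    {"dp": [0,1.5,0],"rotation": [0,0,0]},
    {"dp": [0,1.5,0],"rotation": [0,0,0]},
    {"dp": [0,0,0],"rotation": [0,0,0]},
  ],
)

```text
t: 34.47
eef_pos: [0.4995, 0.3396, 0.1496]
ee_rot: [-1.569, 0.01, -2.187]
force: [-0.3, 0.1, -0.4]
width: 0.0116
```

Request:
move_arm(
  deltas=[
    {"dp": [0,0,0],"rotation": [0,0,0]},
    {"dp": [0,0,0],"rotation": [0,0,0]},
    {"dp": [0,0,0],"rotation": [0,0,0]},
    {"dp": [0,0,0],"rotation": [0,0,0]},
    {"dp": [0,0,0],"rotation": [0,0,0]},
  ],
  jaw=170,
)

```text
t: 34.88
eef_pos: [0.5, 0.34, 0.1498]
ee_rot: [-1.568, 0.012, -2.187]
force: [-0.3, 0.7, 0.7]
width: 0.0286
```

Request:
move_arm(
  deltas=[
    {"dp": [0,-8,0],"rotation": [0,0,0]},
    {"dp": [0,-20,0],"rotation": [0,0,0]},
    {"dp": [0,-30,0],"rotation": [0,0,0]},
    {"dp": [0,-35,0],"rotation": [0,0,0]},
    {"dp": [0,-10,0],"rotation": [0,0,0]},
  ],
)

```text
t: 35.3
eef_pos: [0.4977, 0.3371, 0.2537]
ee_rot: [-1.569, 0.002, -2.188]
force: [1.0, 0.9, 1.6]
width: 0.0289
```

```bash
python3 - <<'E'
from h import *
from station import arm
f=arm.grab_frame("side");np.savez("side13.npz",**f);cv2.imwrite("pics/d13.png",cv2.resize(f["pixels"][100:260,180:400,::-1],None,fx=3.6,fy=3.6))
g=arm.grab_frame("scene");np.savez("scene13.npz",**g)
for nm,k in(("side",f),("scene",g)):
    w=cloud(k).reshape(-1,3)
    for z0,z1 in((.074,.086),(.096,.108)):
        p=w[(abs(w[:,0]-.478)<.06)&(abs(w[:,1]-.122)<.055)&(w[:,2]>z0)&(w[:,2]<z1)]
        if len(p)>8:print(nm,cv2.minAreaRect((p[:,:2]*1000).astype(np.float32)))
plan([.4781,.1229,.2],toolR(65,0))
E
```

```text
side ((478.1626281738281, 122.86819458007812), (50.61578369140625, 79.91324615478516), 64.37787628173828)
side ((478.1191101074219, 121.37367248535156), (16.883167266845703, 49.714561462402344), 68.69448852539062)
scene ((476.93035888671875, 124.92338562011719), (44.21552658081055, 84.77961730957031), 65.51416778564453)
scene ((480.60382080078125, 122.69573974609375), (12.778188705444336, 50.646697998046875), 64.9620361328125)
t=35.4 p=[497.1 337.1 251.6] w=29.1 F=[-0.4  0.2  0.1] | d=[ -19.  -214.2  -51.6] rv=[ 0.  79.6 -0.1] n=13
{"dp":[14.3, 4.0, 8.3],"rotation":[0.0, 6.1, -0.0]},
{"dp":[13.3, 4.0, 9.8],"rotation":[0.0, 6.1, -0.0]},
{"dp":[12.2, 4.0, 11.2],"rotation":[0.0, 6.1, -0.0]},
{"dp":[10.9, 4.0, 12.4],"rotation":[0.0, 6.1, -0.0]},
{"dp":[9.5, 4.0, 13.5],"rotation":[0.0, 6.1, -0.0]},
{"dp":[8.0, 4.0, 14.5],"rotation":[0.0, 6.1, -0.0]},
{"dp":[6.5, 4.0, 15.2],"rotation":[0.0, 6.1, -0.0]},
{"dp":[4.8, 4.0, 15.8],"rotation":[0.0, 6.1, -0.0]},
{"dp":[3.1, 4.0, 16.3],"rotation":[0.0, 6.1, -0.0]},
{"dp":[1.3, 4.0, 16.5],"rotation":[0.0, 6.1, -0.0]},
{"dp":[-0.4, 4.0, 16.5],"rotation":[0.0, 6.1, -0.0]},
{"dp":[-2.2, 4.0, 16.4],"rotation":[0.0, 6.1, -0.0]},
{"dp":[-3.9, 4.0, 16.1],"rotation":[0.0, 6.1, -0.0]},
```

View pics/d13.png

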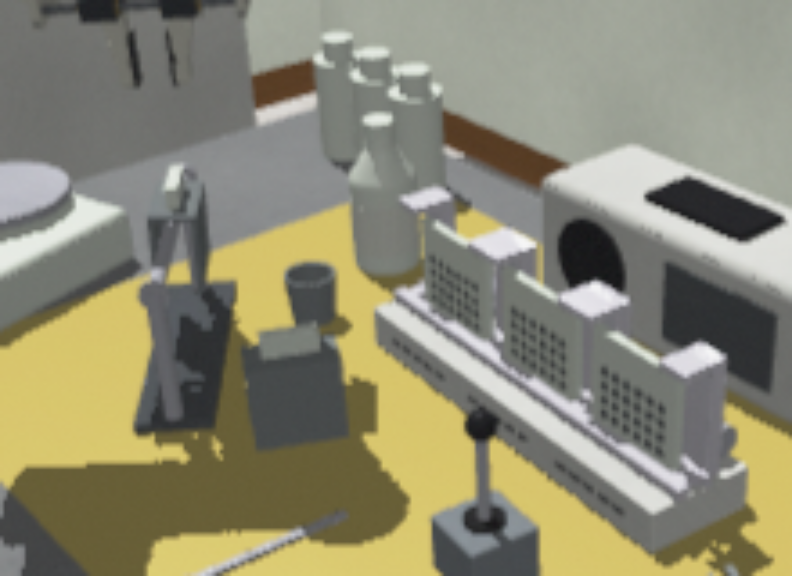

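The first guard hangs astride the bar at (180,215). The second guard is unmoved at (295,385), and all three plates are upright. Next guard.

Request:
move_arm(
  deltas=[
    {"dp": [14,0,8],"rotation": [0,6.1,0]},
    {"dp": [13,0,10],"rotation": [0,6.1,0]},
    {"dp": [12,0,11],"rotation": [0,6.1,0]},
    {"dp": [11,0,12],"rotation": [0,6.1,0]},
    {"dp": [10,0,13],"rotation": [0,6.1,0]},
  ],
  jaw=120,
)

```text
t: 35.82
eef_pos: [0.4877, 0.2555, 0.2497]
ee_rot: [-1.571, -0.001, -2.737]
force: [0.3, 0.1, -0.2]
width: 0.0463
```

Request:
move_arm(
  deltas=[
    {"dp": [8,3,14],"rotation": [0,6.1,0]},
    {"dp": [6,3,15],"rotation": [0,6.1,0]},
    {"dp": [5,3,16],"rotation": [0,6.1,0]},
    {"dp": [3,3,16],"rotation": [0,6.1,0]},
    {"dp": [1,3,16],"rotation": [0,6.1,0]},
  ],
)

```text
t: 36.23
eef_pos: [0.4765, 0.1698, 0.2323]
ee_rot: [-1.569, -0.003, 2.986]
force: [0.3, 0.0, -0.0]
width: 0.0465
```

```bash
python3 - <<'E'
from h import *
plan([.4781,.1229,.18],toolR(65,0))
E
```

```text
t=36.2 p=[476.5 169.8 232.3] w=46.5 F=[ 0.3  0.  -0. ] | d=[  1.6 -46.9 -52.3] rv=[-0.1 16.1  0.2] n=3
{"dp":[-3.0, 17.5, 15.3],"rotation":[-0.0, 5.4, 0.1]},
{"dp":[-4.4, 17.4, 15.0],"rotation":[-0.0, 5.4, 0.1]},
{"dp":[-5.8, 17.4, 14.5],"rotation":[-0.0, 5.4, 0.1]},
```

Request:
move_arm(
  deltas=[
    {"dp": [-3,17,15],"rotation": [0,5.4,0]},
    {"dp": [-4,17,15],"rotation": [0,5.4,0]},
    {"dp": [-4,14,10],"rotation": [0,4.5,0]},
    {"dp": [0,0,0],"rotation": [0,0,0]},
  ],
)

```text
t: 36.57
eef_pos: [0.4752, 0.1233, 0.1816]
ee_rot: [-1.568, -0.004, 2.697]
force: [-1.7, -0.5, -0.6]
width: 0.0464
```

```bash
python3 - <<'E'
from h import *
from station import arm
s=arm.get_state();f=arm.grab_frame("wrist")
w=wcloud(f,s["eef_pos"],s["ee_rot"]).reshape(-1,3)
p=w[(abs(w[:,0]-.478)<.06)&(abs(w[:,1]-.122)<.055)&(w[:,2]>.074)&(w[:,2]<.086)];print(len(p),cv2.minAreaRect((p[:,:2]*1000).astype(np.float32)))
p=w[(abs(w[:,0]-.478)<.05)&(abs(w[:,1]-.122)<.05)&(w[:,2]>.096)&(w[:,2]<.106)];print(len(p),cv2.minAreaRect((p[:,:2]*1000).astype(np.float32)))
plan([.4785,.1229,.085],toolR(65,0))
E
```

```text
3530 ((478.28216552734375, 123.45906066894531), (44.97713851928711, 80.56822204589844), 64.67626190185547)
879 ((478.74102783203125, 124.12407684326172), (11.556682586669922, 50.239070892333984), 64.66975402832031)
t=36.6 p=[475.9 124.1 182.9] w=46.5 F=[ 0.6 -0.3  0.6] | d=[  2.6  -1.2 -97.9] rv=[-0.1 -0.2  0.2] n=3
{"dp":[-1.0, 32.6, -0.1],"rotation":[-0.0, -0.1, 0.1]},
{"dp":[-1.0, 32.6, -0.1],"rotation":[-0.0, -0.1, 0.1]},
{"dp":[-1.0, 32.6, -0.0],"rotation":[-0.0, -0.1, 0.1]},
```

Request:
move_arm(
  deltas=[
    {"dp": [-1,25,0],"rotation": [0,0,0]},
    {"dp": [0,25,0],"rotation": [0,0,0]},
    {"dp": [1,22,0],"rotation": [0,0,0]},
    {"dp": [1,10,0],"rotation": [0,0,0]},
    {"dp": [0,0,0],"rotation": [0,0,0]},
  ],
)

```text
t: 37.03
eef_pos: [0.4787, 0.1281, 0.1025]
ee_rot: [-1.575, 0.003, 2.715]
force: [-0.3, 0.4, 0.2]
width: 0.0463
```

```bash
python3 - <<'E'
from h import *
plan([.4785,.1236,.085],toolR(64.7,0))
E
```

```text
t=37.0 p=[478.7 128.1 102.5] w=46.3 F=[-0.3  0.4  0.2] | d=[ -0.2  -4.5 -17.5] rv=[ 0.2  0.9 -0.2] n=1
{"dp":[-1.6, 17.4, 4.3],"rotation":[0.2, 0.9, -0.2]},
```

Request:
move_arm(
  deltas=[
    {"dp": [-0.5,6,2],"rotation": [0.2,0.8,-0.2]},
    {"dp": [-0.5,6,2],"rotation": [0,0,0]},
    {"dp": [0,5,0.5],"rotation": [0,0,0]},
    {"dp": [0,0,0],"rotation": [0,0,0]},
    {"dp": [0,0,0],"rotation": [0,0,0]},
  ],
)

```text
t: 37.45
eef_pos: [0.4801, 0.1259, 0.0871]
ee_rot: [-1.574, 0.002, 2.707]
force: [-0.2, 0.1, 0.8]
width: 0.0462
```

```bash
python3 - <<'E'
from h import *
plan([.4785,.1236,.085],toolR(64.7,0))
E
```

```text
t=37.5 p=[480.1 125.9  87.1] w=46.2 F=[-0.2  0.1  0.8] | d=[-1.6 -2.3 -2.1] rv=[ 0.2  0.4 -0.1] n=1
{"dp":[0.5, 2.1, 2.8],"rotation":[0.2, 0.4, -0.1]},
```

Request:
move_arm(
  deltas=[
    {"dp": [0.5,1.5,2.5],"rotation": [0,0.4,0]},
    {"dp": [0,0,0.5],"rotation": [0,0,0]},
    {"dp": [0,0,0],"rotation": [0,0,0]},
  ],
)

```text
t: 37.7
eef_pos: [0.479, 0.1235, 0.0866]
ee_rot: [-1.576, 0.003, 2.699]
force: [-0.1, 0.2, 0.3]
width: 0.046
```

Request:
move_arm(
  deltas=[
    {"dp": [0,0,0],"rotation": [0,0,0]},
    {"dp": [0,0,0],"rotation": [0,0,0]},
    {"dp": [0,0,0],"rotation": [0,0,0]},
    {"dp": [0,0,0],"rotation": [0,0,0]},
    {"dp": [0,0,0],"rotation": [0,0,0]},
  ],
  jaw=255,
  squeeze=25,
)

```text
t: 38.12
eef_pos: [0.4793, 0.1236, 0.0874]
ee_rot: [-1.577, 0.003, 2.699]
force: [0.3, 0.4, -0.7]
width: 0.0186
```

Request:
move_arm(
  deltas=[
    {"dp": [0,0,0],"rotation": [0,0,0]},
    {"dp": [0,0,0],"rotation": [0,0,0]},
    {"dp": [0,0,0],"rotation": [0,0,0]},
  ],
)

```text
t: 38.37
eef_pos: [0.4792, 0.1236, 0.0873]
ee_rot: [-1.577, 0.003, 2.699]
force: [-0.1, -0.8, 0.1]
width: 0.012
```

Request:
move_arm(
  deltas=[
    {"dp": [0,-15,0],"rotation": [0,0,0]},
    {"dp": [0,-35,0],"rotation": [0,0,0]},
    {"dp": [0,-40,0],"rotation": [0,0,0]},
    {"dp": [0,-40,0],"rotation": [0,0,0]},
    {"dp": [0,-40,0],"rotation": [0,0,0]},
  ],
)

```text
t: 38.78
eef_pos: [0.4724, 0.1195, 0.2532]
ee_rot: [-1.559, -0.01, 2.697]
force: [1.4, 0.4, -0.5]
width: 0.0116
```

```bash
python3 - <<'E'
from h import *
p=BARM-.048*BARU;p[2]=.26
plan(p,toolR(144.6,0))
E
```

```text
t=38.8 p=[472.4 119.5 253.2] w=11.6 F=[ 1.4  0.4 -0.5] | d=[-30.5 140.4   6.8] rv=[ -0.2 -80.1   0.9] n=13
{"dp":[6.8, -0.6, -8.7],"rotation":[-0.0, -6.2, 0.1]},
{"dp":[5.8, -0.6, -9.4],"rotation":[-0.0, -6.2, 0.1]},
{"dp":[4.7, -0.6, -10.0],"rotation":[-0.0, -6.2, 0.1]},
{"dp":[3.6, -0.6, -10.4],"rotation":[-0.0, -6.2, 0.1]},
{"dp":[2.5, -0.6, -10.8],"rotation":[-0.0, -6.2, 0.1]},
{"dp":[1.3, -0.6, -11.0],"rotation":[-0.0, -6.2, 0.1]},
{"dp":[0.2, -0.6, -11.1],"rotation":[-0.0, -6.2, 0.1]},
{"dp":[-1.0, -0.6, -11.0],"rotation":[-0.0, -6.2, 0.1]},
{"dp":[-2.2, -0.6, -10.8],"rotation":[-0.0, -6.2, 0.1]},
{"dp":[-3.4, -0.6, -10.5],"rotation":[-0.0, -6.2, 0.1]},
{"dp":[-4.5, -0.5, -10.1],"rotation":[-0.0, -6.2, 0.1]},
{"dp":[-5.5, -0.5, -9.6],"rotation":[-0.0, -6.2, 0.1]},
{"dp":[-6.5, -0.5, -8.9],"rotation":[-0.0, -6.2, 0.1]},
```

Request:
move_arm(
  deltas=[
    {"dp": [7,-2,-9],"rotation": [0,-6.2,0]},
    {"dp": [6,-2,-9],"rotation": [0,-6.2,0]},
    {"dp": [5,-1,-10],"rotation": [0,-6.2,0]},
    {"dp": [4,0,-10],"rotation": [0,-6.2,0]},
    {"dp": [2,0,-11],"rotation": [0,-6.2,0]},
  ],
)

```text
t: 39.2
eef_pos: [0.4634, 0.1756, 0.2708]
ee_rot: [-1.574, 0.003, -3.027]
force: [0.3, -0.9, -0.9]
width: 0.0117
```

Request:
move_arm(
  deltas=[
    {"dp": [1,0,-11],"rotation": [0,-6.2,0]},
    {"dp": [0,0,-11],"rotation": [0,-6.2,0]},
    {"dp": [-1,0,-11],"rotation": [0,-6.2,0]},
    {"dp": [-2,0,-11],"rotation": [0,-6.2,0]},
    {"dp": [-3,0,-10],"rotation": [0,-6.2,0]},
  ],
)

```text
t: 39.62
eef_pos: [0.4484, 0.2309, 0.2703]
ee_rot: [-1.573, 0.003, -2.459]
force: [-0.0, 0.1, -0.8]
width: 0.0118
```

```bash
python3 - <<'E'
from h import *
p=BARM-.048*BARU;p[2]=.26
plan(p,toolR(144.6,0))
E
```

```text
t=39.6 p=[448.4 230.9 270.3] w=11.8 F=[-0.   0.1 -0.8] | d=[ -6.5  29.1 -10.3] rv=[  0.1 -15.5  -0.2] n=3
{"dp":[-4.4, 3.5, -8.9],"rotation":[0.0, -5.2, -0.1]},
{"dp":[-5.2, 3.5, -8.4],"rotation":[0.0, -5.2, -0.1]},
{"dp":[-5.9, 3.5, -7.9],"rotation":[0.0, -5.2, -0.1]},
```

Request:
move_arm(
  deltas=[
    {"dp": [-4,3,-9],"rotation": [0,-5.2,0]},
    {"dp": [-5,3,-8],"rotation": [0,-5.2,0]},
    {"dp": [-4,2,-5],"rotation": [0,-4.2,0]},
    {"dp": [0,0,0],"rotation": [0,0,0]},
    {"dp": [0,0,0],"rotation": [0,0,0]},
  ],
)

```text
t: 40.03
eef_pos: [0.4408, 0.2585, 0.2609]
ee_rot: [-1.573, 0.001, -2.184]
force: [0.2, -0.2, -0.9]
width: 0.0119
```

```bash
python3 - <<'E'
from h import *
from station import arm
p=BARM-.048*BARU;p[2]=.22
plan(p,toolR(144.6,0))
s=arm.get_state();f=arm.grab_frame("wrist");cv2.imwrite("pics/w14.png",f["pixels"][:,:,::-1])
E
```

```text
t=40.0 p=[440.8 258.5 260.9] w=11.9 F=[ 0.2 -0.2 -0.9] | d=[  1.1   1.5 -40.9] rv=[ 0.1  0.2 -0.1] n=2
{"dp":[-0.9, 20.5, 0.1],"rotation":[0.1, 0.1, -0.0]},
{"dp":[-0.9, 20.5, 0.1],"rotation":[0.1, 0.1, -0.0]},
```

View pics/w14.png

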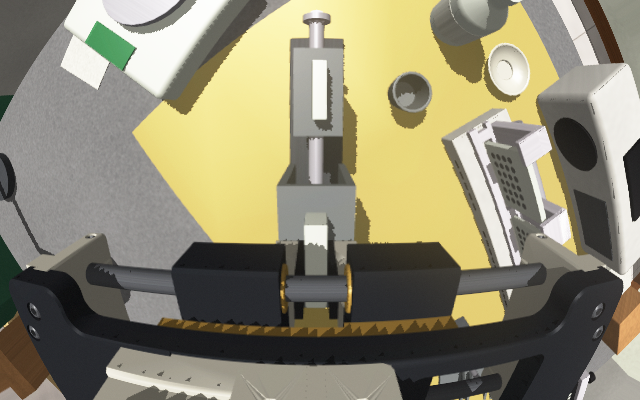

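The bar (u≈316) runs between the held guard's legs (u≈280 and 355). The first guard hangs ahead at (316,85), well clear. I'll lower.

Request:
move_arm(
  deltas=[
    {"dp": [-1,15,0],"rotation": [0,0,0]},
    {"dp": [-1,15,0],"rotation": [0,0,0]},
    {"dp": [0,10,0],"rotation": [0,0,0]},
    {"dp": [0,0,0],"rotation": [0,0,0]},
  ],
)

```text
t: 40.42
eef_pos: [0.4428, 0.259, 0.2209]
ee_rot: [-1.573, 0.004, -2.195]
force: [-0.2, -1.4, -0.7]
width: 0.0116
```

```bash
python3 - <<'E'
from h import *
p=BARM-.048*BARU;p[2]=.165
plan(p,toolR(144.6,0))
E
```

```text
t=40.4 p=[442.8 259.  220.9] w=11.6 F=[-0.2 -1.4 -0.7] | d=[ -0.9   1.  -55.9] rv=[ 0.1 -0.3 -0.2] n=2
{"dp":[-0.0, 27.9, -0.6],"rotation":[0.0, -0.2, -0.1]},
{"dp":[-0.1, 27.9, -0.6],"rotation":[0.0, -0.2, -0.1]},
```

Request:
move_arm(
  deltas=[
    {"dp": [0,15,-1],"rotation": [0,-0.3,0]},
    {"dp": [0,15,-0.5],"rotation": [0,0,0]},
    {"dp": [0,15,0],"rotation": [0,0,0]},
    {"dp": [0,10,0],"rotation": [0,0,0]},
    {"dp": [0,0,0],"rotation": [0,0,0]},
  ],
)

```text
t: 40.83
eef_pos: [0.4433, 0.2594, 0.1669]
ee_rot: [-1.571, 0.007, -2.196]
force: [-0.4, -0.1, -0.6]
width: 0.0116
```

```bash
python3 - <<'E'
from h import *
p=BARM-.048*BARU;p[2]=.150
plan(p,toolR(144.6,0))
E
```

```text
t=40.8 p=[443.3 259.4 166.9] w=11.6 F=[-0.4 -0.1 -0.6] | d=[ -1.4   0.6 -16.9] rv=[ 0.  -0.4 -0.4] n=1
{"dp":[0.5, 16.9, -1.5],"rotation":[0.0, -0.4, -0.4]},
```

Request:
move_arm(
  deltas=[
    {"dp": [0,6,-1],"rotation": [0,-0.4,-0.4]},
    {"dp": [0,6,-0.5],"rotation": [0,0,0]},
    {"dp": [0,4,0],"rotation": [0,0,0]},
    {"dp": [0,2,0],"rotation": [0,0,0]},
    {"dp": [0,0,0],"rotation": [0,0,0]},
  ],
)

```text
t: 41.25
eef_pos: [0.4434, 0.2611, 0.1498]
ee_rot: [-1.57, 0.002, -2.189]
force: [0.0, 0.7, -1.6]
width: 0.0117
```

Request:
move_arm(
  deltas=[
    {"dp": [0,2,0],"rotation": [0,0,0]},
    {"dp": [0,1,0],"rotation": [0,0,0]},
    {"dp": [0,0,0],"rotation": [0,0,0]},
  ],
)

```text
t: 41.5
eef_pos: [0.4445, 0.2615, 0.1498]
ee_rot: [-1.568, 0.005, -2.188]
force: [-0.2, 0.2, -0.9]
width: 0.012
```

Request:
move_arm(
  deltas=[
    {"dp": [0,0,0],"rotation": [0,0,0]},
    {"dp": [0,0,0],"rotation": [0,0,0]},
    {"dp": [0,0,0],"rotation": [0,0,0]},
    {"dp": [0,0,0],"rotation": [0,0,0]},
    {"dp": [0,0,0],"rotation": [0,0,0]},
  ],
  jaw=170,
)

```text
t: 41.92
eef_pos: [0.4452, 0.2622, 0.1508]
ee_rot: [-1.568, 0.007, -2.188]
force: [0.1, -0.5, 0.7]
width: 0.0286
```

Request:
move_arm(
  deltas=[
    {"dp": [0,-8,0],"rotation": [0,0,0]},
    {"dp": [0,-20,0],"rotation": [0,0,0]},
    {"dp": [0,-30,0],"rotation": [0,0,0]},
    {"dp": [0,-35,0],"rotation": [0,0,0]},
    {"dp": [0,-10,0],"rotation": [0,0,0]},
  ],
)

```text
t: 42.33
eef_pos: [0.443, 0.2597, 0.2559]
ee_rot: [-1.568, -0.002, -2.188]
force: [1.3, 0.7, -0.2]
width: 0.0295
```

```bash
python3 - <<'E'
from h import *
from station import arm
f=arm.grab_frame("side");cv2.imwrite("pics/d15.png",cv2.resize(f["pixels"][100:260,180:400,::-1],None,fx=3.6,fy=3.6))
w=cloud(f).reshape(-1,3);bayview(w[np.isfinite(w[:,0])])
# push left: approach on -y side of the ball
plan([.479,-.185,.22],toolR(-7,0))
E
```

```text
1 374 lean(+x) 0.4 zmax 147.7 face x@50 -1.0
2 293 lean(+x) 0.5 zmax 148.3 face x@50 -0.7
3 239 lean(+x) 1.9 zmax 147.0 face x@50 -2.6
t=42.4 p=[443.  260.  256.1] w=29.2 F=[1.  0.5 2.5] | d=[  36.  -445.   -36.1] rv=[-1.000e-01  1.516e+02 -2.000e-01] n=24
{"dp":[14.2, 1.5, 12.0],"rotation":[-0.0, 6.3, -0.0]},
{"dp":[12.8, 1.5, 13.4],"rotation":[-0.0, 6.3, -0.0]},
{"dp":[11.3, 1.5, 14.8],"rotation":[-0.0, 6.3, -0.0]},
{"dp":[9.6, 1.5, 15.9],"rotation":[-0.0, 6.3, -0.0]},
{"dp":[7.8, 1.5, 16.9],"rotation":[-0.0, 6.3, -0.0]},
{"dp":[5.9, 1.5, 17.6],"rotation":[-0.0, 6.3, -0.0]},
{"dp":[3.9, 1.5, 18.2],"rotation":[-0.0, 6.3, -0.0]},
{"dp":[1.9, 1.5, 18.5],"rotation":[-0.0, 6.3, -0.0]},
{"dp":[-0.2, 1.5, 18.6],"rotation":[-0.0, 6.3, -0.0]},
{"dp":[-2.2, 1.5, 18.5],"rotation":[-0.0, 6.3, -0.0]},
{"dp":[-4.2, 1.5, 18.1],"rotation":[-0.0, 6.3, -0.0]},
{"dp":[-6.2, 1.5, 17.5],"rotation":[-0.0, 6.3, -0.0]},
{"dp":[-8.1, 1.5, 16.7],"rotation":[-0.0, 6.3, -0.0]},
{"dp":[-9.9, 1.5, 15.8],"rotation":[-0.0, 6.3, -0.0]},
{"dp":[-11.6, 1.5, 14.6],"rotation":[-0.0, 6.3, -0.0]},
{"dp":[-13.1, 1.5, 13.2],"rotation":[-0.0, 6.3, -0.0]},
{"dp":[-14.5, 1.5, 11.7],"rotation":[-0.0, 6.3, -0.0]},
{"dp":[-15.7, 1.5, 10.0],"rotation":[-0.0, 6.3, -0.0]},
{"dp":[-16.7, 1.5, 8.2],"rotation":[-0.0, 6.3, -0.0]},
{"dp":[-17.5, 1.5, 6.4],"rotation":[-0.0, 6.3, -0.0]},
{"dp":[-18.1, 1.5, 4.4],"rotation":[-0.0, 6.3, -0.0]},
{"dp":[-18.4, 1.5, 2.4],"rotation":[-0.0, 6.3, -0.0]},
{"dp":[-18.6, 1.5, 0.3],"rotation":[-0.0, 6.3, -0.0]},
{"dp":[-18.5, 1.5, -1.7],"rotation":[-0.0, 6.3, -0.0]},
```

View pics/d15.png

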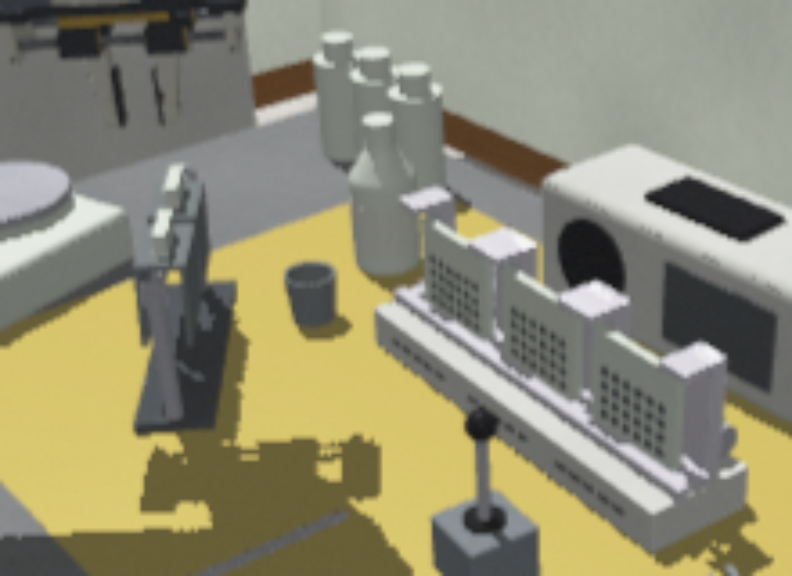

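Both guards hang astride the bar at (165,240) and (185,200), and the plates are upright. Now the lever, pushed from its right side towards the left.

Request:
move_arm(
  deltas=[
    {"dp": [14,0,12],"rotation": [0,7,0]},
    {"dp": [13,0,14],"rotation": [0,7,0]},
    {"dp": [11,0,15],"rotation": [0,7,0]},
    {"dp": [9,0,17],"rotation": [0,7,0]},
    {"dp": [7,0,18],"rotation": [0,7,0]},
  ],
  jaw=255,
  squeeze=10,
)

```text
t: 42.8
eef_pos: [0.452, 0.1661, 0.2609]
ee_rot: [-1.571, 0.006, -2.81]
force: [0.1, -0.2, -0.2]
width: 0.0024
```

Request:
move_arm(
  deltas=[
    {"dp": [5,0,20],"rotation": [0,7,0]},
    {"dp": [2,0,21],"rotation": [0,7,0]},
    {"dp": [0,0,21],"rotation": [0,7,0]},
    {"dp": [-3,0,21],"rotation": [0,7,0]},
    {"dp": [-5,0,21],"rotation": [0,7,0]},
  ],
)

```text
t: 43.22
eef_pos: [0.4609, 0.0562, 0.2636]
ee_rot: [-1.577, 0.007, 2.848]
force: [0.6, -0.2, -0.1]
width: 0.0004
```

Request:
move_arm(
  deltas=[
    {"dp": [-8,0,20],"rotation": [0,7,0]},
    {"dp": [-10,0,18],"rotation": [0,7,0]},
    {"dp": [-12,0,17],"rotation": [0,7,0]},
    {"dp": [-14,0,15],"rotation": [0,7,0]},
    {"dp": [-16,0,13],"rotation": [0,7,0]},
  ],
)

```text
t: 43.63
eef_pos: [0.4689, -0.0531, 0.2662]
ee_rot: [-1.582, 0.003, 2.223]
force: [-0.0, -0.0, -1.0]
width: 0.0005
```

```bash
python3 - <<'E'
from h import *
plan([.477,-.195,.22],toolR(-7,0))
E
```

```text
t=43.6 p=[468.9 -53.1 266.2] w=0.5 F=[-0. -0. -1.] | d=[   8.1 -141.9  -46.2] rv=[ 0.7 44.3  0.1] n=7
{"dp":[-16.8, 6.5, 11.5],"rotation":[0.1, 6.3, 0.0]},
{"dp":[-18.0, 6.5, 9.5],"rotation":[0.1, 6.3, 0.0]},
{"dp":[-18.9, 6.6, 7.5],"rotation":[0.1, 6.3, 0.0]},
{"dp":[-19.6, 6.6, 5.3],"rotation":[0.1, 6.3, 0.0]},
{"dp":[-20.1, 6.6, 3.1],"rotation":[0.1, 6.3, 0.0]},
{"dp":[-20.3, 6.6, 0.9],"rotation":[0.1, 6.3, 0.0]},
{"dp":[-20.3, 6.6, -1.4],"rotation":[0.1, 6.3, 0.0]},
```

Request:
move_arm(
  deltas=[
    {"dp": [-17,0,11],"rotation": [0,6.3,0]},
    {"dp": [-18,2,9],"rotation": [0,6.3,0]},
    {"dp": [-19,4,7],"rotation": [0,6.3,0]},
    {"dp": [-20,6,5],"rotation": [0,6.3,0]},
    {"dp": [-20,6,3],"rotation": [0,6.3,0]},
  ],
)

```text
t: 44.05
eef_pos: [0.476, -0.1599, 0.2515]
ee_rot: [-1.587, -0.003, 1.644]
force: [0.7, -0.9, -0.5]
width: 0.0004
```

Request:
move_arm(
  deltas=[
    {"dp": [-20,6,1],"rotation": [0,6.3,0]},
    {"dp": [-18,6,-1],"rotation": [0,5.5,0]},
    {"dp": [0,0,0],"rotation": [0,0,0]},
  ],
)

```text
t: 44.3
eef_pos: [0.476, -0.2024, 0.239]
ee_rot: [-1.585, -0.006, 1.418]
force: [-0.3, 0.5, -0.4]
width: 0.0007
```

```bash
python3 - <<'E'
from h import *
plan([.475,-.185,.118],toolR(-7,0),step=30)
E
```

```text
t=44.3 p=[ 476.  -202.4  239. ] w=0.7 F=[-0.3  0.5 -0.4] | d=[  -1.    17.4 -121. ] rv=[ 0.8 -1.8  0.4] n=5
{"dp":[3.3, 24.2, 1.1],"rotation":[0.2, -0.4, 0.1]},
{"dp":[3.3, 24.2, 1.0],"rotation":[0.2, -0.4, 0.1]},
{"dp":[3.3, 24.2, 0.9],"rotation":[0.2, -0.4, 0.1]},
{"dp":[3.4, 24.2, 0.8],"rotation":[0.2, -0.4, 0.1]},
{"dp":[3.4, 24.2, 0.7],"rotation":[0.2, -0.4, 0.1]},
```

Request:
move_arm(
  deltas=[
    {"dp": [3,24,1],"rotation": [0.2,-0.4,0]},
    {"dp": [3,25,1],"rotation": [0.2,-0.4,0]},
    {"dp": [3,25,1],"rotation": [0.2,-0.4,0]},
    {"dp": [3,24,1],"rotation": [0.2,-0.4,0]},
    {"dp": [2,20,1],"rotation": [0,0,0]},
  ],
)

```text
t: 44.72
eef_pos: [0.4782, -0.1895, 0.1244]
ee_rot: [-1.583, -0.005, 1.447]
force: [-0.4, -0.0, 0.2]
width: 0.0005
```

```bash
python3 - <<'E'
from h import *
plan([.475,-.160,.116],toolR(-7,0),step=30)
E
```

```text
t=44.7 p=[ 478.2 -189.5  124.4] w=0.5 F=[-0.4 -0.   0.2] | d=[-3.2 29.5 -8.4] rv=[ 0.7 -0.1  0.3] n=2
{"dp":[14.4, 4.2, 3.5],"rotation":[0.4, -0.0, 0.2]},
{"dp":[14.4, 4.2, 3.4],"rotation":[0.4, -0.0, 0.2]},
```

Request:
move_arm(
  deltas=[
    {"dp": [14,2,2],"rotation": [0.4,0,0.2]},
    {"dp": [14,3,2],"rotation": [0.3,0,0.2]},
    {"dp": [10,2,1],"rotation": [0,0,0]},
    {"dp": [10,0,0],"rotation": [0,0,0]},
    {"dp": [8,0,0],"rotation": [0,0,0]},
  ],
)

```text
t: 45.13
eef_pos: [0.4771, -0.1308, 0.1135]
ee_rot: [-1.563, 0.003, 1.449]
force: [0.5, -1.7, -1.7]
width: 0.0007
```

Request:
move_arm(
  deltas=[
    {"dp": [7,0,0],"rotation": [0,0,0]},
    {"dp": [6,0,0],"rotation": [0,0,0]},
    {"dp": [4,0,0],"rotation": [0,0,0]},
  ],
)

```text
t: 45.38
eef_pos: [0.4795, -0.1122, 0.1144]
ee_rot: [-1.563, 0.004, 1.451]
force: [-0.2, -5.3, -4.6]
width: 0.0002
```

Request:
move_arm(
  deltas=[
    {"dp": [3,0,0],"rotation": [0,0,0]},
    {"dp": [3,0,0],"rotation": [0,0,0]},
    {"dp": [3,0,0],"rotation": [0,0,0]},
  ],
)

```text
t: 45.63
eef_pos: [0.4795, -0.1096, 0.1147]
ee_rot: [-1.561, 0.016, 1.454]
force: [5.9, -29.4, -9.9]
width: 0.0003
```

At the stop. I'll hold lightly for over a second.

Request:
move_arm(
  deltas=[
    {"dp": [1,0,0],"rotation": [0,0,0]},
    {"dp": [1,0,0],"rotation": [0,0,0]},
    {"dp": [1,0,0],"rotation": [0,0,0]},
    {"dp": [1,0,0],"rotation": [0,0,0]},
    {"dp": [1,0,0],"rotation": [0,0,0]},
  ],
)

```text
t: 46.05
eef_pos: [0.4795, -0.1105, 0.1148]
ee_rot: [-1.56, 0.024, 1.452]
force: [0.8, -8.9, -3.9]
width: 0.0007
```

Request:
move_arm(
  deltas=[
    {"dp": [1,0,0],"rotation": [0,0,0]},
    {"dp": [1,0,0],"rotation": [0,0,0]},
    {"dp": [1,0,0],"rotation": [0,0,0]},
    {"dp": [1,0,0],"rotation": [0,0,0]},
    {"dp": [1,0,0],"rotation": [0,0,0]},
  ],
)

```text
t: 46.47
eef_pos: [0.4795, -0.1105, 0.1149]
ee_rot: [-1.559, 0.031, 1.45]
force: [2.0, -10.1, -3.8]
width: 0.0002
```

Request:
move_arm(
  deltas=[
    {"dp": [1,0,0],"rotation": [0,0,0]},
    {"dp": [1,0,0],"rotation": [0,0,0]},
    {"dp": [1,0,0],"rotation": [0,0,0]},
    {"dp": [1,0,0],"rotation": [0,0,0]},
    {"dp": [1,0,0],"rotation": [0,0,0]},
  ],
)

```text
t: 46.88
eef_pos: [0.4794, -0.1106, 0.115]
ee_rot: [-1.558, 0.037, 1.449]
force: [0.9, -9.8, -4.9]
width: 0.0002
```

Request:
move_arm(
  deltas=[
    {"dp": [-5,0,0],"rotation": [0,0,0]},
    {"dp": [-8,0,0],"rotation": [0,0,0]},
    {"dp": [-14,0,0],"rotation": [0,0,0]},
    {"dp": [-20,0,0],"rotation": [0,0,0]},
    {"dp": [-20,0,0],"rotation": [0,0,0]},
  ],
)

```text
t: 47.3
eef_pos: [0.4732, -0.1777, 0.1195]
ee_rot: [-1.562, 0.035, 1.453]
force: [1.3, 0.4, -0.4]
width: 0.0005
```

Request:
move_arm(
  deltas=[
    {"dp": [-5,-25,0],"rotation": [0,0,0]},
    {"dp": [0,-40,0],"rotation": [0,0,0]},
    {"dp": [0,-40,0],"rotation": [0,0,0]},
    {"dp": [0,-30,0],"rotation": [0,0,0]},
    {"dp": [0,0,0],"rotation": [0,0,0]},
  ],
)

```text
t: 47.72
eef_pos: [0.4722, -0.1826, 0.2597]
ee_rot: [-1.559, 0.033, 1.448]
force: [1.2, -0.9, 0.4]
width: 0.0007
```

```bash
python3 - <<'E'
from h import *
from station import arm
f=arm.grab_frame("side");cv2.imwrite("pics/d16.png",cv2.resize(f["pixels"][100:320,180:440,::-1],None,fx=3,fy=2.7))
w=cloud(f).reshape(-1,3);bayview(w[np.isfinite(w[:,0])])
p=w[(abs(w[:,0]-.475)<.05)&(abs(w[:,1]+.135)<.06)&(w[:,2]>.125)&(w[:,2]<.155)];print("ball",len(p),p.mean(0),p.max(0))
g=arm.grab_frame("scene");cv2.imwrite("pics/s16.png",cv2.resize(g["pixels"][140:290,180:480,::-1],None,fx=2.66,fy=2.66))
w=cloud(g).reshape(-1,3);n=np.array([-BARU[1],BARU[0],0]);a=(w-BARM)@BARU*1000;b=(w-BARM)@n*1000
for s in(1,-1):
    for z0,z1 in((.137,.149),(.156,.17)):
        q=(w[:,2]>z0)&(w[:,2]<z1)&(abs(a-s*48)<46)&(abs(b)<40);print(s,z0,q.sum(),np.round([a[q].min(),a[q].max(),b[q].min(),b[q].max()],1),"z",round(float(np.median(w[q,2])),4))
s=arm.get_state();print(s["t"],s["eef_pos"])
E
```

```text
1 362 lean(+x) 0.1 zmax 145.2 face x@50 -0.7
2 246 lean(+x) 0.5 zmax 130.8 face x@50 -0.5
3 219 lean(+x) 0.3 zmax 144.3 face x@50 -1.6
ball 69 [ 0.47349816 -0.13733951  0.14005685] [ 0.48688553 -0.12477447  0.14886867]
1 0.137 196 [  2.   89.5 -26.1  23.2] z 0.142
1 0.156 67 [ 24.   73.5 -12.1   6.7] z 0.1629
-1 0.137 181 [-88.9  -4.2 -26.2  21.8] z 0.1414
-1 0.156 63 [-69.2 -20.7 -11.2   5.9] z 0.1637
47.8167 [ 0.47025189 -0.18191524  0.25504003]
```

View pics/d16.png

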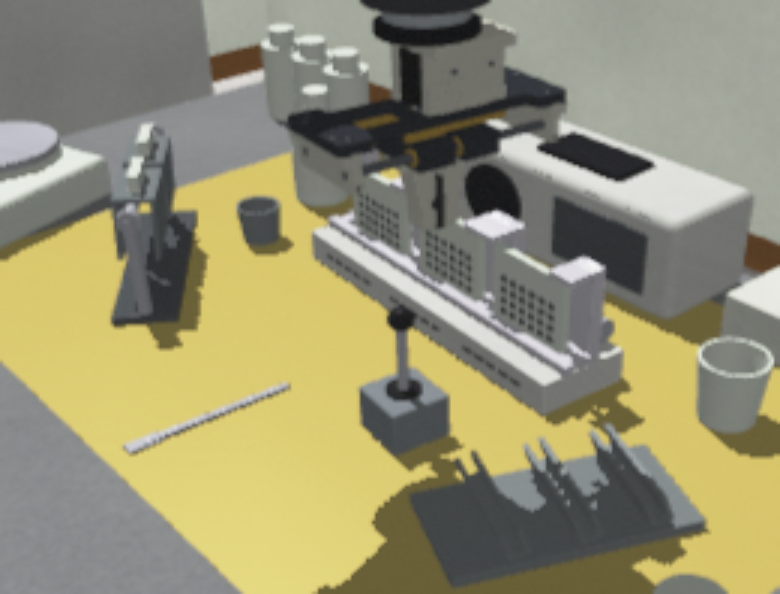

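View pics/s16.png

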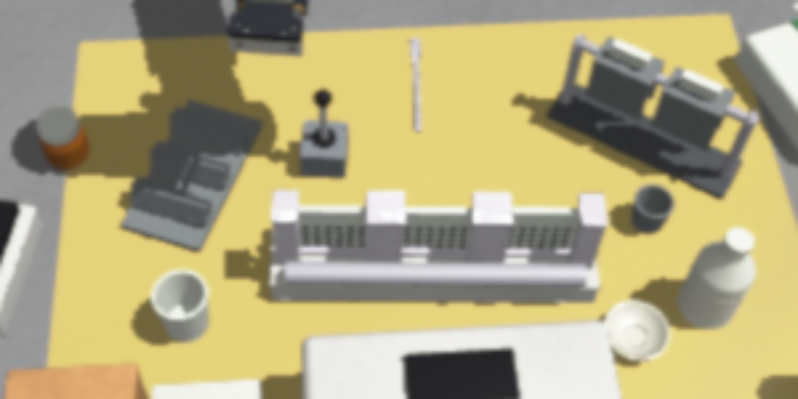

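Everything is in place: three plates upright in the bays, both guards astride the bar, the lever upright, and the bystanders where they started. The gripper is clear of everything. I'll hand in.

```bash
python3 -c "
from station import arm
print(arm.job_done())"
```

```text
the job is handed in; nothing more can be done
None
```

The whole job is done and was handed in at about t = 48 s. `job_done` gave no verdict.

- **Lever, first push:** I pushed it to the stop on the robot's right and held it there for over a second. It sprang back upright. One reading against the stop showed about 49 N on the shut fingertips for a moment. That is below the 120 N wrist limit, but over the 40 N figure given for the arm and gripper body.
- **Plates:** All three are in the dryer, one per bay. Each went in foot first at a slant of about 19–20° and was then swung upright. The last depth check showed leans of 0.1–0.5°, with the feet in the grooves.
- **First plate grasp:** My first closing on this plate was off-centre. I opened, recentred and gripped again, and nothing was disturbed.
- **Guards:** One guard had been knocked to about (0.52, 0.02), so I measured it again before picking it up. Both now hang on the bar, one leg each side. Their centres are about 46 mm either side of the middle, with their web tops level.
- **Lever, second push:** I pushed it to the stop on the robot's left, with about 29 N briefly and 10 N while holding for over a second. It sprang back, and the ball reads the same position as at the start.
- **Bench:** In the last pictures the bystanders look as they did at the start, and the gripper is clear of everything. I compared the bystanders by eye only, not by measurement.

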